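# Load gas detector heads into a cranked exposure stage

## Robot

A 7-joint arm with a two-finger parallel gripper is mounted at the origin on the work surface. World frame = base frame: x ahead of the robot, y to its left, z up, the work surface at z = 0. Lengths are in m, angles in rad, forces in N, time in s.
With the tool pointing down it reaches from about 0.425 to 0.925 m from the base axis. Payload 6.8 kg.
Tool frame: the origin (TCP) lies midway between the tips of the shut fingers; the grasp point (between the pads) lies 19 mm behind it; z points along the fingers, y is the direction in which the jaws open and shut (so a half turn about z gives the same grasp; the last joint's range is limited). The gripper opens to 85 mm and grips with 20 to 120 N. Pads are 22 mm wide; open, the fingers measure 114 mm over their backs; the gripper's body (76 mm by 85 mm) begins 54 mm behind the grasp point. The pads swing forward as they close: fully open they stand 13 mm farther back than shut.
Start: joints at [-1.303, 0.477, 0.022, 1.555, -0.011, 1.109, -0.083], TCP at [0.248, 0.628, 0.231] pointing down, gripper open.
Joint ranges: [-2.96, 2.96], [-0.34, 2.1], [-1.41, 1.46], [0.24, 2.44], [-1.37, 4.51], [0.17, 1.92], [-2.96, 2.96]. Speed limits (rad/s): [2.39, 2.39, 3.14, 3.14, 3.14, 3.14, 3.14].

## Interface

Orientations are given as a unit quaternion [w, x, y, z].
In Python, from station import status, eyes, workorder gives the robot as it stands. The module is installed in compiled form; this text tells all that it offers.
- The arm moves only by the shell command python3 -m jog 'ROWS' [FORCE]. ROWS is text: rows parted by semicolons, each of 7 numbers parted by spaces: the shift along the tool's x, y, z in m, then the turn, a rotation vector about the tool's x, y, z in degrees, then the finger opening in m, from 0 to 0.0854. In form: dx dy dz rx ry rz jaw; .... A call has 1 to 5 rows; each row is the pose to reach, as a shift and turn from the pose commanded when the call began, along the tool's axes at that moment; what a row does not reach only later rows make up. A row lasts 1/10 s, in which the tool goes at most 50 mm and 8.59 degrees, less where a joint would pass 70% of its speed; a pose out of reach is approached as far as the arm can. A call with a gripper value outside its range is refused whole. The fingers move at their own pace and stop on an object; FORCE is the grip in N (left out, the last holds). Time passes only in rows, so rows that repeat a pose let the fingers close. It gives the time, the measured TCP pose, the force and the opening at its end, in the units of the state.
- status.get_obs(): the state, without advancing time (a new reading comes with each control period).
- eyes.read_camera(name): name is "scene" or "top" or "wrist"; returns a dict with "image" (420x560x3 uint8, red, green, blue), "intrinsics" (3x3 intrinsics, pixels), "position" and "orientation" of the camera in the world. Camera axes: x right, y up, looking along -z (the intrinsics and any distortion apply to the point x, -y, -z); pixel columns grow to the right and rows downward; lengths in m; the calibration is good to about 2 mm. A picture is of the moment at which its call begins. There is no depth.
- workorder.hand_in(): hands the job in, once; it reports no verdict.
The state is a dict: "t": time; "q": joint angles; "joint_vel": joint speeds; "joint_torque": joint torques, N m; "eef_pos": TCP position; "tool_rot": TCP orientation; "contact_force": force on the tool from outside, world axes, zero at the start; "torque": the same for the moment, N m; "gripper_width": opening from 0.0 (shut) to 1.0 (fully open).
Only numpy, scipy, OpenCV 4.12 (cv2) and the standard library are available. Lean on these libraries where they do the work, as an engineer would, in place of code of your own. Each camera call takes 0.05 s, during which the arm holds its last target.

## Task

Load all the blue gas detector heads that are on the bench into the exposure stage: press the orange sprung lock plunger down until it clicks and stays down by itself, then turn the hand crank two full turns counter-clockwise (seen from above) to its stop so that the white tray comes out from under the clear hood. Stand each head upright inside one of the circles painted on the tray, each in its own, and let go of it, then crank the tray all the way back under the hood with the heads still standing in their circles, and finally pull the green catch tab away from the plunger so that the plunger snaps back up and locks the crank again. Leave the gauge, the flask and the spanner on the bench where they are.

Things in the scene. Friction and masses are not known exactly. Their poses are not given: they have to be found in the camera images.
- plunger_top (a point): centre of the top face of the orange mushroom button (32 mm diameter) of the lock plunger, 80 mm above the bench when up. z up; x and y are the stage's own axes: x points from the plunger to the crank axis (roughly away from the robot), y points along the tray's outward travel and from the plunger to the green tab. The tops of the grey housing round it are 40 mm above the bench
- plunger (a joint): how far the plunger is pressed down, m: 0 up, 0.029 the lower stop. Its spring pushes it up with 5 N at the top and 14 N at the bottom; pressed less than about 0.022 it snaps back up, pressed to 0.025 or more it clicks under the catch and stays at about 0.022 when let go. Up, its orange tongue stands in the notch of the crank disc and blocks the crank; it can rise into the notch only when the crank is within 0.1 rad of 0 or of 12.57
- catch (a joint): how far the green tab is pulled, m: 0 at rest, 0.015 its stop, away from the plunger (stage +y). Its spring pulls it back with 2 to 4 N. Pulled 0.011 or more it lets the latched plunger snap up
- catch_tab (a point): middle of the top edge of the green catch tab, 60 mm from the plunger axis along stage y, 82 mm above the bench. The tab is an upright plate 10 mm thick along stage y, 24 mm wide along x, and 50 mm tall (32 to 82 mm above the bench), free on all sides above the housing; it can be pinched from above across its thickness, or pushed from the plunger's side. Axes as the plunger's
- crank (a joint): crank angle, rad, counter-clockwise from above positive, stops at 0 (tray under the hood) and 12.566 (tray fully out, two turns). Stays where it is left; light friction, about 1 N at the knob
- crank_axis (a point): point on the vertical axis of the crank, 60 mm above the bench. Axes as the plunger's; it does not turn
- crank_knob (a point): centre of the top of the black crank knob, a round upright handle, 22 mm diameter, 46 mm tall (72 to 118 mm above the bench), spinning freely on the crank arm at 55 mm from the crank axis. The crank arm below it tops at 70 mm. At crank angle 0 it lies beyond the axis, along stage +x
- tray (a joint): how far the tray is out, m: 0 under the hood, 0.2 fully out (moves along stage +y); geared to the crank, 0.1 m a turn. The clear hood, a plate 113 to 121 mm above the bench with nozzles to 135 mm, held from two posts at the far side, covers the circles when the tray is at 0 and reaches 50 mm beyond the tray's middle towards the robot and 65 mm to either side; it is 40 mm clear of the tray when that is fully out
- spot0 (a point): one of the four places of the white tray (moves with the tray): a circle 76 mm across (inside its black line) painted on the flat tray, in a 2 x 2 grid of pitch 84 mm; the tray is a rimless plate 190 x 190 mm, its top 26 mm above the bench. The point is the middle of the circle on the tray's top, z up, y along the tray's outward travel
- spot1 (a point): one of the four places of the white tray (moves with the tray): a circle 76 mm across (inside its black line) painted on the flat tray, in a 2 x 2 grid of pitch 84 mm; the tray is a rimless plate 190 x 190 mm, its top 26 mm above the bench. The point is the middle of the circle on the tray's top, z up, y along the tray's outward travel
- spot2 (a point): one of the four places of the white tray (moves with the tray): a circle 76 mm across (inside its black line) painted on the flat tray, in a 2 x 2 grid of pitch 84 mm; the tray is a rimless plate 190 x 190 mm, its top 26 mm above the bench. The point is the middle of the circle on the tray's top, z up, y along the tray's outward travel
- spot3 (a point): one of the four places of the white tray (moves with the tray): a circle 76 mm across (inside its black line) painted on the flat tray, in a 2 x 2 grid of pitch 84 mm; the tray is a rimless plate 190 x 190 mm, its top 26 mm above the bench. The point is the middle of the circle on the tray's top, z up, y along the tray's outward travel
- head0: gas detector head: squat upright cylinder, 50 mm diameter, 40 mm tall, 160 g (mass varies), its lower 14 mm steel, blue above, with a pierced steel disc on top; stands on the bench mat in front of the stage. Origin at the centre of its underside, z up along its axis. There are two to four heads; absent ones read None from the start
- head1: gas detector head: squat upright cylinder, 50 mm diameter, 40 mm tall, 160 g (mass varies), its lower 14 mm steel, blue above, with a pierced steel disc on top; stands on the bench mat in front of the stage. Origin at the centre of its underside, z up along its axis. There are two to four heads; absent ones read None from the start
- head2: gas detector head: squat upright cylinder, 50 mm diameter, 40 mm tall, 160 g (mass varies), its lower 14 mm steel, blue above, with a pierced steel disc on top; stands on the bench mat in front of the stage. Origin at the centre of its underside, z up along its axis. There are two to four heads; absent ones read None from the start
- head3: gas detector head: squat upright cylinder, 50 mm diameter, 40 mm tall, 160 g (mass varies), its lower 14 mm steel, blue above, with a pierced steel disc on top; stands on the bench mat in front of the stage. Origin at the centre of its underside, z up along its axis. There are two to four heads; absent ones read None from the start
- gauge: bystander: pressure gauge lying on its back, 64 mm diameter, 26 mm tall, brass stub to its +x; origin at its underside
- flask: bystander: green metal flask, 60 mm diameter, 130 mm tall; origin at its underside
- spanner: bystander: spanner 150 mm long lying flat; origin at its underside

How it is judged:
By the outcome, as a careful person would: the job done as asked, in the order asked, and still so for the second after the job is handed in, with the robot touching nothing.
Of head0, head1, head2, head3 only 2 to 4 are there at a start; the rules pass over those that are not, and their reading is None.
At some moment in a run one of head0, head1, head2, head3 may be knocked a few centimetres aside while the robot is not near it.
Once in a run the grip may slacken for a moment while it holds something.
It also fails if it takes over 210 s, if anything falls off the work surface, if the arm or the gripper's body presses on something with over 40 N, if the wrist force passes 120 N, or if a joint passes its speed limit or range.

## Working session

There is one attempt and no reset: what is moved stays moved. The work goes in short steps, Python scripts to look and compute and a shell command to move; the robot and the scene stay as the last step left them, time stands still between calls to the robot, and variables do not carry over. Pictures are saved under pics/ and viewed, and the job is handed in when it is done.

```bash
ls; mkdir -p pics; python3 - <<'E'
from station import status, eyes
import cv2
o=status.get_obs(); print(o)
for n in ["scene","top","wrist"]:
    c=eyes.read_camera(n); cv2.imwrite(f"pics/a_{n}.png",c["image"][:,:,::-1]); print(n,c["intrinsics"],c["position"],c["orientation"],[k for k in c])
E
```

```text
pics
{'t': 0.0, 'q': array([-1.30309007,  0.4778049 ,  0.02235495,  1.5564573 , -0.01150599,
        1.10928998, -0.08304443]), 'joint_vel': array([-2.96740458e-04, -1.20823994e-04, -1.55185824e-04, -9.12287490e-04,
       -8.02117179e-04,  1.74328361e-04, -3.53856790e-06]), 'joint_torque': array([ 1.58323005e-04, -5.96449220e+01,  1.60827778e+00, -2.81201130e+01,
        1.25066412e-02,  9.18955629e-03,  1.60478385e-05]), 'eef_pos': array([0.24754392, 0.62733333, 0.23032032]), 'tool_rot': array([-1.02759345e-04,  1.86769339e-01,  9.82403367e-01, -9.09791227e-04]), 'contact_force': array([ 0.10123446, -0.52069502,  0.26408705]), 'torque': array([ 0.00329594, -0.01934463,  0.02111174]), 'gripper_width': 1.000647435442094}
scene [[475.62906878   0.         281.98860559]
 [  0.         475.62906878 211.80698222]
 [  0.           0.           1.        ]] [ 1.33771345e+00 -2.36507173e-04  1.11455069e+00] [0.68411696 0.23199762 0.23083098 0.65182678] ['image', 'intrinsics', 'position', 'orientation']
top [[492.18701217   0.         275.8276538 ]
 [  0.         492.18701217 205.65573416]
 [  0.           0.           1.        ]] [0.40036105 0.03560667 1.87554583] [ 0.71275816  0.02737174 -0.02595804 -0.70039473] ['image', 'intrinsics', 'position', 'orientation']
wrist [[315.20296708   0.         273.74958764]
 [  0.         315.20296708 209.29601363]
 [  0.           0.           1.        ]] [0.17149981 0.65712803 0.3734559 ] [ 0.81609163 -0.13320544 -0.08977464  0.55514977] ['image', 'intrinsics', 'position', 'orientation']
```

View pics/a_scene.png

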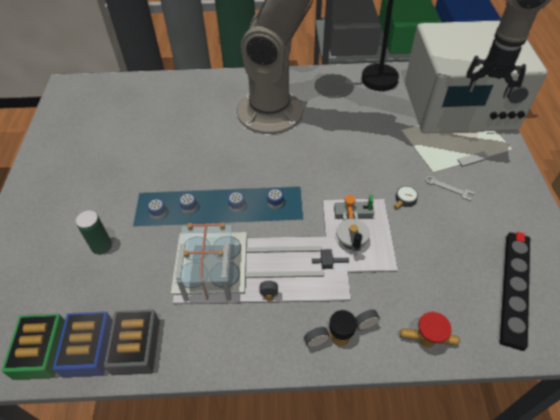

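View pics/a_top.png

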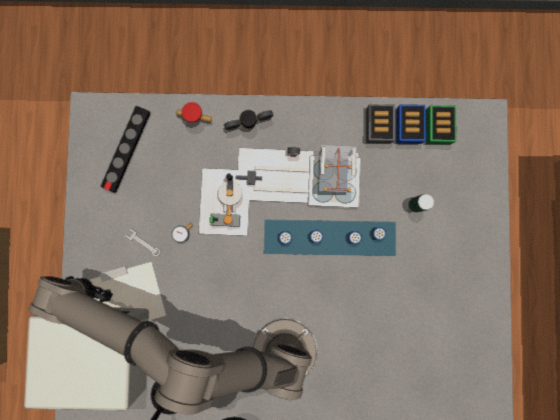

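View pics/a_wrist.png

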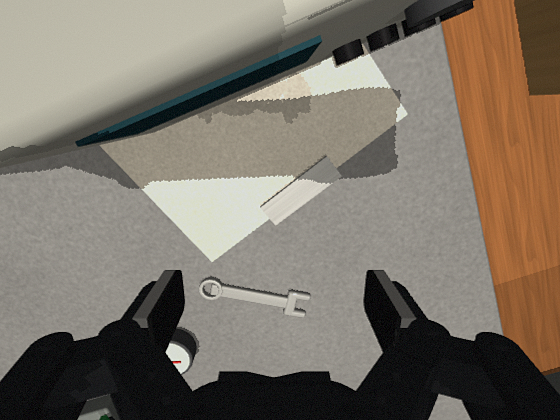

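```bash
cat > h.py <<'E'
import numpy as np, cv2
from scipy.spatial.transform import Rotation as R
from station import status, eyes
def cam(n):
    c=eyes.read_camera(n); return c
def rot(q): return R.from_quat([q[1],q[2],q[3],q[0]])
def ray(c,u,v):
    K=c["intrinsics"]; d=np.array([(u-K[0,2])/K[0,0],-(v-K[1,2])/K[1,1],-1.])
    return np.array(c["position"]),rot(c["orientation"]).apply(d)
def onz(c,u,v,z):
    p,d=ray(c,u,v); return p+d*(z-p[2])/d[2]
def proj(c,P):
    q=rot(c["orientation"]).inv().apply(np.array(P)-c["position"]); K=c["intrinsics"]
    return K[0,0]*q[0]/-q[2]+K[0,2], K[1,1]*(-q[1])/-q[2]+K[1,2]
def crop(c,u0,v0,u1,v1,s,name):
    im=c["image"][v0:v1,u0:u1,::-1]; cv2.imwrite("pics/"+name,cv2.resize(im,None,fx=s,fy=s,interpolation=cv2.INTER_CUBIC))
def totool(world):   # world displacement -> tool axes
    o=status.get_obs(); return rot(o["tool_rot"]).inv().apply(world)
E
python3 - <<'E'
from h import *
c=cam("top"); crop(c,190,130,390,270,4,"b_top.png")
c=cam("scene"); crop(c,130,180,410,310,2.8,"b_scene.png")
o=status.get_obs(); print(rot(o["tool_rot"]).as_matrix().round(3))
E
```

```text
[[-0.93   0.367 -0.   ]
 [ 0.367  0.93  -0.001]
 [-0.    -0.001 -1.   ]]
```

View pics/b_top.png

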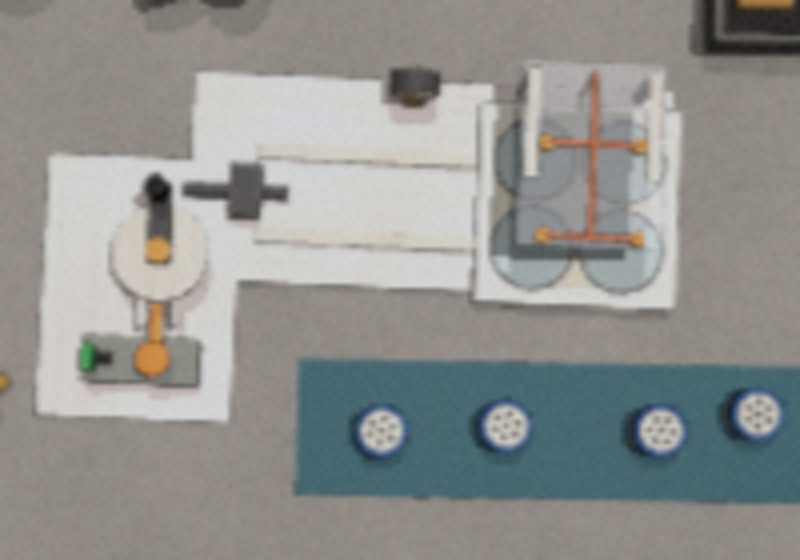

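View pics/b_scene.png

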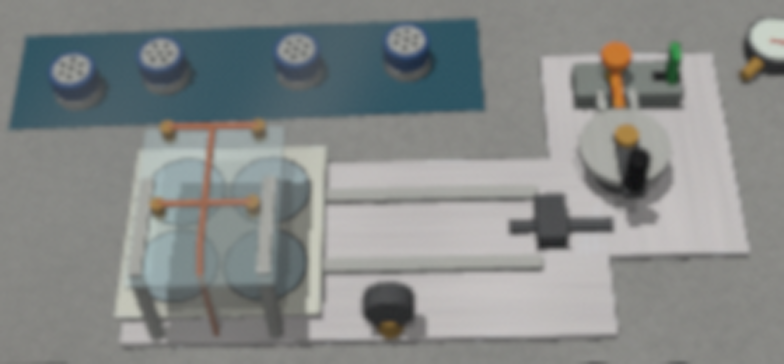

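```bash
python3 - <<'E'
from h import *
t=cam("top"); s=cam("scene")
T=lambda a,b:(190+a/4,130+b/4); S=lambda a,b:(130+a/2.8,180+b/2.8)
def show(n,a,b,z): print(n,onz(t,*T(*a),z).round(4),onz(s,*S(*b),z).round(4))
show("plunger",(152,356),(617,50),.08)
show("tab",(88,356),(675,45),.082)
show("knob",(157,186),(636,152),.118)
show("axis hub",(158,249),(626,133),.08)
for n,a,b in [("h0",(382,432),(407,40)),("h1",(504,426),(298,50)),("h2",(659,431),(162,54)),("h3",(757,414),(74,68))]: show(n,a,b,.04)
for z,a,b in [(.026,(535,158),(263,190)),(.026,(620,250),(180,190))]: pass
show("trayL far corner",(478,103),(320,313),.026)
show("trayL near corner",(474,302),(325,147),.026)
show("trayR near",(672,308),(137,150),.026)
show("rail",(258,242),(536,188),.02)
E
```

```text
plunger [0.4841 0.2142 0.08  ] [0.4841 0.2167 0.08  ]
tab [0.483  0.2723 0.082 ] [0.4824 0.2755 0.082 ]
knob [0.6354 0.2097 0.118 ] [0.6373 0.2099 0.118 ]
axis hub [0.5824 0.2111 0.08  ] [0.5878 0.2115 0.08  ]
h0 [0.419  0.0024 0.04  ] [0.4252 0.0056 0.04  ]
h1 [ 0.4266 -0.111   0.04  ] [ 0.4327 -0.1095  0.04  ]
h2 [ 0.4244 -0.2552  0.04  ] [ 0.4303 -0.2526  0.04  ]
h3 [ 0.4418 -0.3463  0.04  ] [ 0.4444 -0.3432  0.04  ]
trayL far corner [ 0.7324 -0.084   0.026 ] [ 0.7378 -0.0858  0.026 ]
trayL near corner [ 0.5429 -0.0826  0.026 ] [ 0.5499 -0.0818  0.026 ]
trayR near [ 0.5404 -0.269   0.026 ] [ 0.5435 -0.2712  0.026 ]
rail [0.5967 0.1224 0.02  ] [0.6065 0.1262 0.02  ]
```

```bash
python3 - <<'E'
from h import *
print(totool([0.40-.2475,.215-.6273,.28-.2303]))
E
```

```text
[-0.29318381 -0.32757308 -0.04956575]
```

```bash
python3 -m jog '-0.03 -0.033 -0.005 0 0 -4 0.085; -0.06 -0.066 -0.01 0 0 -8 0.085; -0.09 -0.099 -0.015 0 0 -13 0.085; -0.12 -0.132 -0.02 0 0 -17 0.085; -0.147 -0.164 -0.025 0 0 -21.5 0.085'; python3 - <<'E'
from h import *
o=status.get_obs(); p=o["eef_pos"]; print(p, rot(o["tool_rot"]).as_matrix().round(3), totool(np.array([0.40,.215,.28])-p))
E
```

```text
t: 0.85
eef_pos: [0.3251, 0.4193, 0.2566]
tool_rot: [0.0, -0.001, 1.0, 0.0]
contact_force: [-0.1, 0.8, 1.0]
gripper_width: 0.996
[0.32509998 0.41934518 0.25660171] [[-1.    -0.002  0.   ]
 [-0.002  1.     0.   ]
 [-0.     0.    -1.   ]] [-0.07456511 -0.20446877 -0.02338822]
```

```bash
python3 -m jog '-0.02 -0.04 -0.005 0 0 0 0; -0.04 -0.08 -0.01 0 0 0 0; -0.05 -0.12 -0.02 0 0 0 0; -0.065 -0.165 -0.023 0 0 0 0; -0.075 -0.204 -0.023 0 0 0 0'; python3 -m jog '0 0 0 0 0 0 0'; python3 - <<'E'
from h import *
c=cam("wrist"); cv2.imwrite("pics/c_w.png",c["image"][:,:,::-1]); print(c["position"],status.get_obs()["eef_pos"])
for P in [(.4845,.2155,.08),(.4835,.274,.082),(.637,.21,.118)]: print(proj(c,P))
E
```

```text
t: 1.35
eef_pos: [0.4002, 0.2151, 0.2802]
tool_rot: [0.001, 0.001, 1.0, 0.001]
contact_force: [0.5, -0.0, -0.1]
gripper_width: 0.139
t: 1.45
eef_pos: [0.4008, 0.2116, 0.2797]
tool_rot: [0.0, 0.005, 1.0, -0.0]
contact_force: [-0.4, 0.4, -0.1]
gripper_width: 0.0
[0.31884852 0.21214176 0.42265141] [0.39994108 0.21474895 0.279664  ]
(np.float64(278.1626560728959), np.float64(249.4939860942339))
(np.float64(327.34182372433867), np.float64(249.039103477009))
(np.float64(274.7855238226581), np.float64(374.88299512858896))
```

View pics/c_w.png

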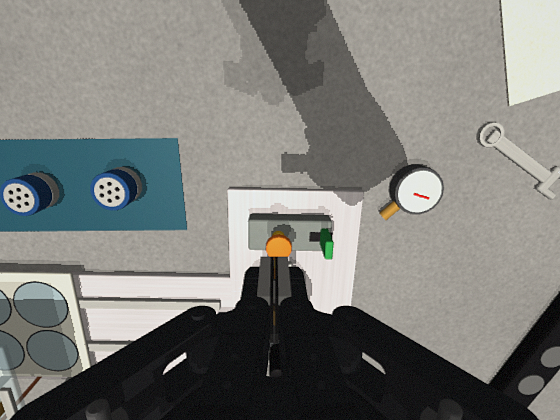

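```bash
python3 - <<'E'
from h import *
c=cam("wrist")
im=c["image"]; crop(c,220,180,370,280,5,"d_w.png")
print(onz(c,278,246,.08),onz(c,278,244,.08), onz(c,328,250,.082))
for n in ["top","scene"]:
    c=cam(n); crop(c,*( (190,160,260,250) if n=="top" else (310,180,410,280)),6,f"d_{n}.png")
E
```

```text
[0.47903938 0.21902471 0.08      ] [0.47642672 0.21903093 0.08      ] [0.48374182 0.27855828 0.082     ]
```

View pics/d_w.png

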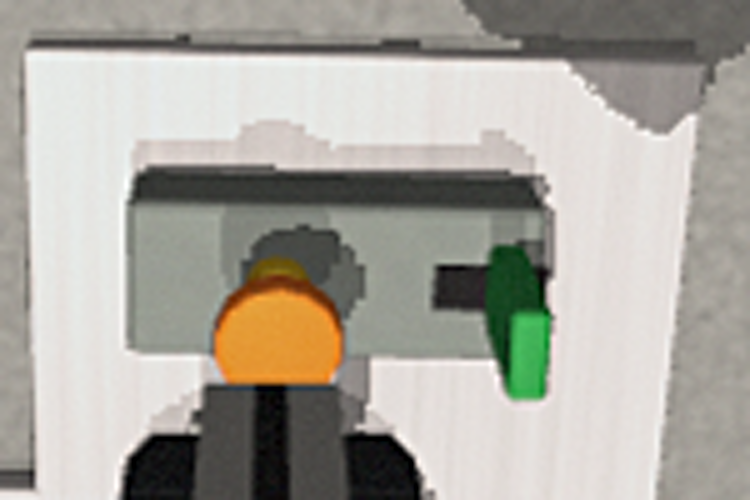

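View pics/d_scene.png

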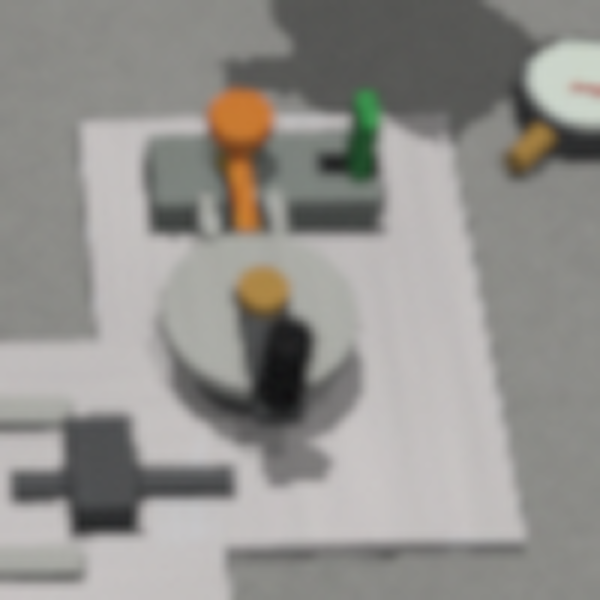

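```bash
python3 - <<'E'
from h import *
t=cam("top"); 
T=lambda a,b:(190+a/4,130+b/4)
def d(a,b,z):
    p=onz(t,*T(*a),z);q=onz(t,*T(*b),z);v=p-q; print(p.round(4),q.round(4),v.round(3))
d((50,155),(38,412),.004)
d((228,420),(38,412),.004)
d((195,73),(490,85),.004)
d((474,302),(672,308),.026)
d((478,103),(474,302),.026)
E
```

```text
[0.6788 0.3243 0.004 ] [0.4326 0.3286 0.004 ] [ 0.246 -0.004  0.   ]
[0.4282 0.1481 0.004 ] [0.4326 0.3286 0.004 ] [-0.004 -0.181  0.   ]
[0.7608 0.1871 0.004 ] [ 0.754  -0.0967  0.004 ] [0.007 0.284 0.   ]
[ 0.5429 -0.0826  0.026 ] [ 0.5404 -0.269   0.026 ] [0.002 0.186 0.   ]
[ 0.7324 -0.084   0.026 ] [ 0.5429 -0.0826  0.026 ] [ 0.19  -0.001  0.   ]
```

```bash
python3 -m jog '-0.042 0.001 0 0 0 0 0; -0.084 0.001 0.05 0 0 0 0; -0.084 0.001 0.1 0 0 0 0; -0.084 0.001 0.14 0 0 0 0; -0.084 0.001 0.18 0 0 0 0'; python3 -m jog '0 0 0.01 0 0 0 0;0 0 0.02 0 0 0 0; 0 0 0.03 0 0 0 0; 0 0 0.04 0 0 0 0; 0 0 0.045 0 0 0 0' ;  python3 -m jog '0 0 0.002 0 0 0 0;0 0 0.002 0 0 0 0' 
```

```text
t: 2.2
eef_pos: [0.4826, 0.2195, 0.0966]
tool_rot: [-0.001, -0.001, 1.0, -0.0]
contact_force: [0.2, -0.4, -0.5]
gripper_width: -0.0
t: 2.7
eef_pos: [0.4841, 0.2196, 0.0567]
tool_rot: [0.001, -0.0, 1.0, 0.001]
contact_force: [-4.4, -2.3, 10.9]
gripper_width: -0.002
t: 2.9
eef_pos: [0.4841, 0.2196, 0.0549]
tool_rot: [0.001, -0.0, 1.0, 0.001]
contact_force: [-4.2, -1.7, 11.3]
gripper_width: 0.001
```

```bash
python3 -m jog '0 0 0.002 0 0 0 0;0 0 0.004 0 0 0 0' ; python3 -m jog '0 0 0 0 0 0 0' ; python3 -m jog '0 0 -0.005 0 0 0 0;0 0 -0.01 0 0 0 0' ;  python3 -m jog '0 0 -0.02 0 0 0 0; 0 0 -0.06 0 0 0 0.05; 0.05 0 -0.1 0 0 0 0.05;  0.08 0 -0.13 0 0 0 0.05; 0.08 0 -0.13 0 0 0 0.05'; python3 - <<'E'
from h import *
c=cam("wrist");crop(c,200,160,360,280,5,"e_w.png"); print(status.get_obs()["eef_pos"])
E
```

```text
t: 3.1
eef_pos: [0.4841, 0.2197, 0.0512]
tool_rot: [0.001, -0.0, 1.0, 0.001]
contact_force: [-4.7, -2.3, 11.7]
gripper_width: 0.001
t: 3.2
eef_pos: [0.4841, 0.2196, 0.0512]
tool_rot: [0.001, -0.0, 1.0, 0.001]
contact_force: [-4.5, -2.2, 12.7]
gripper_width: 0.0
t: 3.4
eef_pos: [0.4846, 0.2198, 0.061]
tool_rot: [0.002, -0.0, 1.0, 0.001]
contact_force: [0.8, -0.7, -1.0]
gripper_width: -0.002
t: 3.9
eef_pos: [0.4022, 0.2204, 0.1934]
tool_rot: [0.003, -0.001, 1.0, 0.003]
contact_force: [0.5, 0.5, 2.2]
gripper_width: 0.588
[0.40303502 0.22039518 0.19256949]
```

View pics/e_w.png

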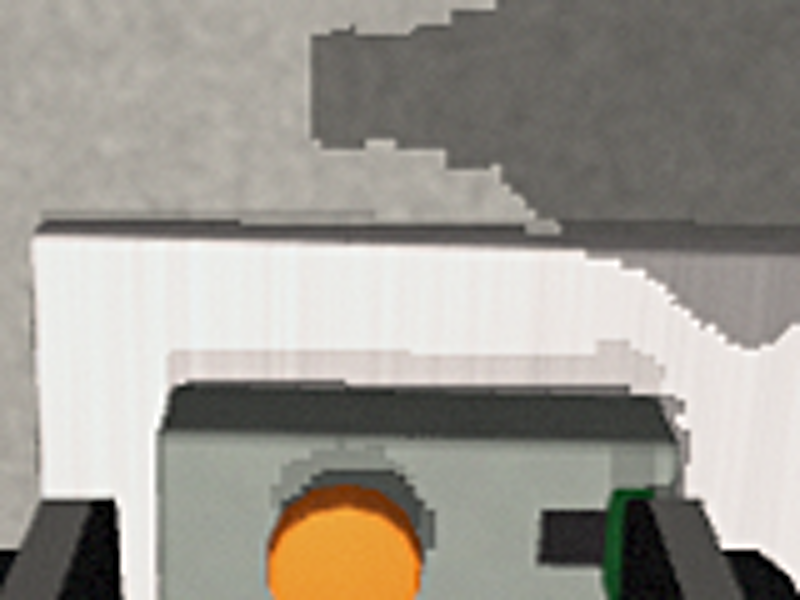

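```bash
python3 -m jog '-0.05 -0.002 0.0 0 0 0 0.05; -0.1 -0.004 0.0 0 0 0 0.05; -0.15 -0.006 0 0 0 0 0.05; -0.2 -0.01 0.01 0 0 0 0.05; -0.2345 -0.01 0.028 0 0 0 0.05'; python3 -m jog '0 0 0 0 0 0 0.05'; python3 - <<'E'
from h import *
c=cam("wrist"); cv2.imwrite("pics/f_w.png",c["image"][:,:,::-1]); print(status.get_obs()["eef_pos"])
c=cam("scene"); crop(c,310,160,410,280,5,"f_s.png"); print(proj(c,status.get_obs()["eef_pos"]))
E
```

```text
t: 4.45
eef_pos: [0.6431, 0.2072, 0.1613]
tool_rot: [0.003, 0.001, 1.0, 0.0]
contact_force: [-0.7, 0.6, 0.6]
gripper_width: 0.583
t: 4.55
eef_pos: [0.6416, 0.206, 0.1567]
tool_rot: [-0.0, 0.002, 1.0, -0.002]
contact_force: [-0.9, 0.9, -1.2]
gripper_width: 0.588
[0.63951395 0.20684292 0.15789554]
(np.float64(358.0929486062661), np.float64(225.1092017502885))
```

View pics/f_w.png

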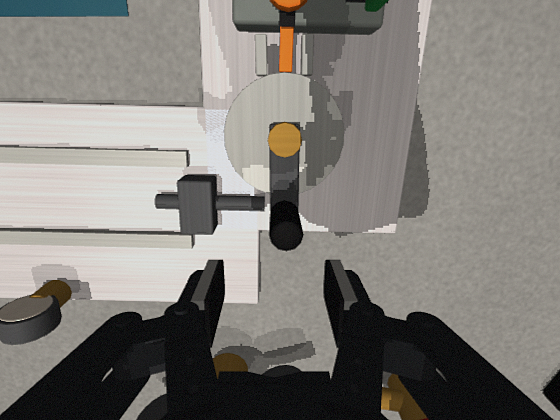

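View pics/f_s.png

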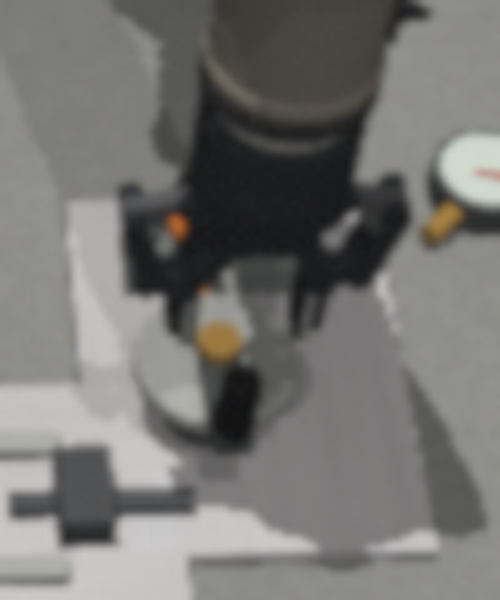

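```bash
python3 - <<'E'
from h import *
c=cam("wrist"); print(onz(c,286,235,.118),onz(c,285,140,.078),onz(c,289,3,.058),status.get_obs()["eef_pos"])
E
```

```text
[0.63518111 0.21495745 0.118     ] [0.58035351 0.21513423 0.078     ] [0.49229215 0.21765839 0.058     ] [0.63770633 0.20823648 0.15994863]
```

```bash
python3 -m jog '0 0.004 0 0 0 0 0.05; 0 0.004 0.02 0 0 0 0.05;0 0.004 0.04 0 0 0 0.05;0 0.004 0.06 0 0 0 0.05;0 0.004 0.07 0 0 0 0.05'; python3 -m jog '0 0 0 0 0 0 0.05'; python3 - <<'E'
from h import *
c=cam("wrist"); crop(c,140,180,420,380,2.8,"g_w.png"); print(status.get_obs()["eef_pos"])
c=cam("scene"); crop(c,310,160,410,280,5,"g_s.png")
E
```

```text
t: 5.2
eef_pos: [0.6363, 0.2131, 0.0898]
tool_rot: [-0.001, -0.0, 1.0, 0.0]
contact_force: [-0.6, 0.4, -0.1]
gripper_width: 0.587
t: 5.3
eef_pos: [0.6364, 0.2127, 0.0897]
tool_rot: [-0.001, -0.0, 1.0, -0.0]
contact_force: [-0.2, 0.1, 0.9]
gripper_width: 0.588
[0.63727145 0.21276126 0.0907447 ]
```

View pics/g_w.png

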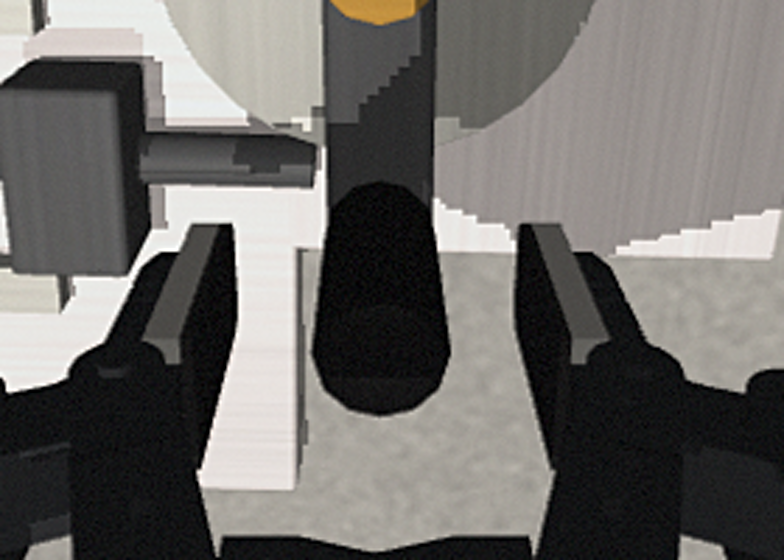

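View pics/g_s.png

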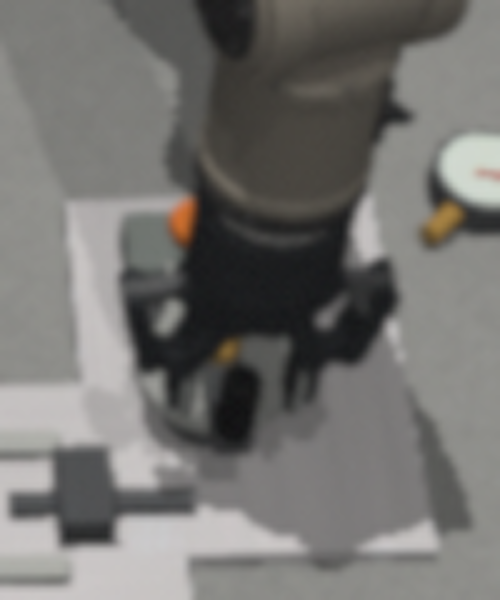

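```bash
python3 -m jog '0 0 0 0 0 0 0.015; 0 0 0 0 0 0 0.015; 0 0 0 0 0 0 0.015' 30; python3 - <<'E'
import numpy as np
r=55
for k in range(4):
    p0=np.radians(90*k-1.2); out=[]
    for i in range(1,6):
        p=p0+np.radians(18*i); out.append(f"{-r*(np.cos(p)-np.cos(p0))/1e3:.4f} {r*(np.sin(p)-np.sin(p0))/1e3:.4f}")
    print(" ; ".join(out))
E
```

```text
t: 5.7
eef_pos: [0.6384, 0.2126, 0.0916]
tool_rot: [0.001, 0.0, 1.0, 0.001]
contact_force: [-1.0, -0.6, 5.3]
gripper_width: 0.248
0.0023 0.0170 ; 0.0098 0.0325 ; 0.0217 0.0450 ; 0.0369 0.0531 ; 0.0538 0.0561
0.0170 -0.0023 ; 0.0325 -0.0098 ; 0.0450 -0.0217 ; 0.0531 -0.0369 ; 0.0561 -0.0538
-0.0023 -0.0170 ; -0.0098 -0.0325 ; -0.0217 -0.0450 ; -0.0369 -0.0531 ; -0.0538 -0.0561
-0.0170 0.0023 ; -0.0325 0.0098 ; -0.0450 0.0217 ; -0.0531 0.0369 ; -0.0561 0.0538
```

```bash
python3 -m jog '0.0023 0.017 0 0 0 0 0.015; 0.0098 0.0325 0 0 0 0 0.015; 0.0217 0.045 0 0 0 0 0.015; 0.0369 0.0531 0 0 0 0 0.015; 0.0538 0.0561 0 0 0 0 0.015'; python3 - <<'E'
from h import *
c=cam("wrist"); crop(c,140,180,420,380,2.8,"i_w.png"); o=status.get_obs();print(o["eef_pos"],o["contact_force"])
E
```

```text
t: 6.2
eef_pos: [0.5849, 0.2687, 0.0915]
tool_rot: [0.002, 0.0, 1.0, -0.0]
contact_force: [2.2, -5.9, 7.4]
gripper_width: 0.246
[0.58165661 0.26859886 0.09139732] [-3.77292909 -5.4431256  15.14932993]
```

View pics/i_w.png

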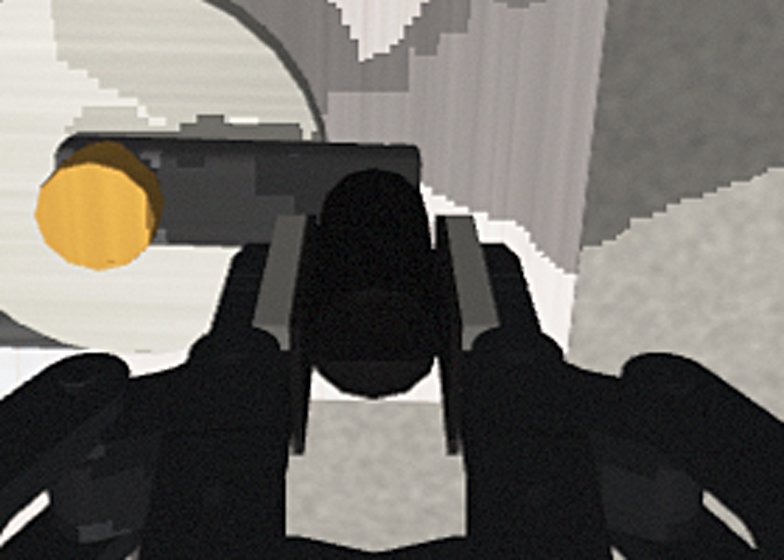

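```bash
python3 -m jog '0.017 -0.0023 0 0 0 0 0.015; 0.0325 -0.0098 0 0 0 0 0.015; 0.045 -0.0217 0 0 0 0 0.015; 0.0531 -0.0369 0 0 0 0 0.015; 0.0561 -0.0538 0 0 0 0 0.015'; python3 - <<'E'
from h import *
c=cam("wrist"); crop(c,140,180,420,380,2.8,"j_w.png"); o=status.get_obs();print(o["eef_pos"],o["contact_force"])
E
```

```text
t: 6.75
eef_pos: [0.5282, 0.2163, 0.0916]
tool_rot: [0.001, -0.001, 1.0, 0.001]
contact_force: [3.0, 1.5, 4.5]
gripper_width: 0.247
[0.52838498 0.21184477 0.09150097] [-1.69943592 -3.31018973  9.71815134]
```

View pics/j_w.png

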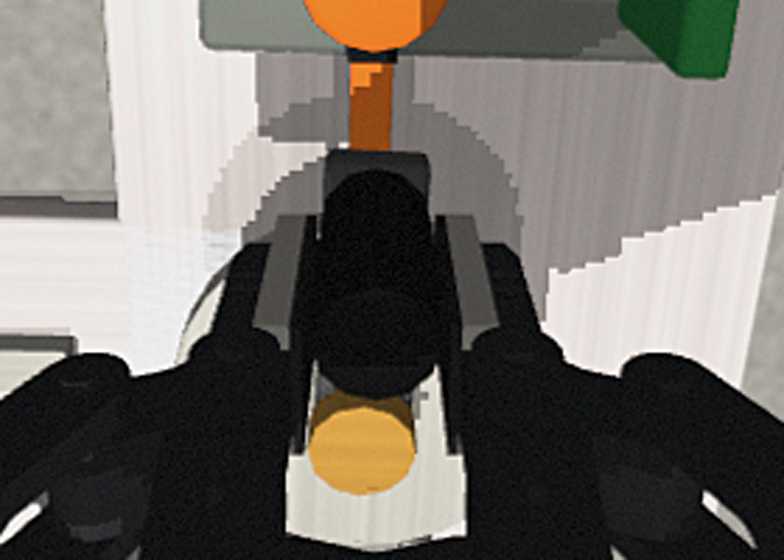

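Half a turn done, knob centred. Continuing.

```bash
python3 -m jog '-0.0023 -0.017 0 0 0 0 0.015; -0.0098 -0.0325 0 0 0 0 0.015; -0.0217 -0.045 0 0 0 0 0.015; -0.0369 -0.0531 0 0 0 0 0.015; -0.0538 -0.0561 0 0 0 0 0.015'; python3 -m jog '-0.017 0.0023 0 0 0 0 0.015; -0.0325 0.0098 0 0 0 0 0.015; -0.045 0.0217 0 0 0 0 0.015; -0.0531 0.0369 0 0 0 0 0.015; -0.0561 0.0538 0 0 0 0 0.015'; python3 - <<'E'
from h import *
c=cam("wrist"); crop(c,140,180,420,380,2.8,"k_w.png"); o=status.get_obs();print(o["eef_pos"],o["contact_force"])
c=cam("scene"); crop(c,130,160,410,310,2.8,"k_s.png")
E
```

```text
t: 7.3
eef_pos: [0.5822, 0.1582, 0.0915]
tool_rot: [0.0, 0.001, 1.0, 0.001]
contact_force: [-2.0, 3.6, 8.3]
gripper_width: 0.246
t: 7.8
eef_pos: [0.6386, 0.2123, 0.0915]
tool_rot: [0.0, 0.001, 1.0, 0.0]
contact_force: [-5.1, -2.0, 11.6]
gripper_width: 0.246
[0.63825239 0.21723262 0.09157488] [-0.73873377  4.0659069   8.49437096]
```

View pics/k_w.png

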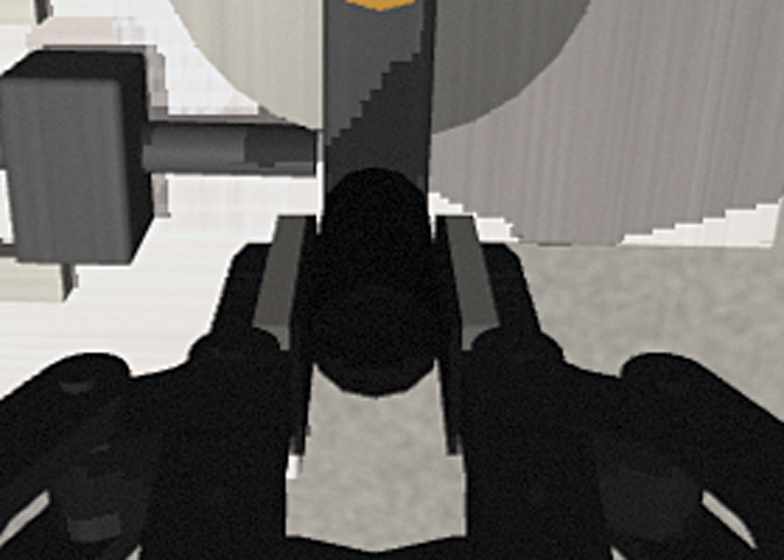

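View pics/k_s.png

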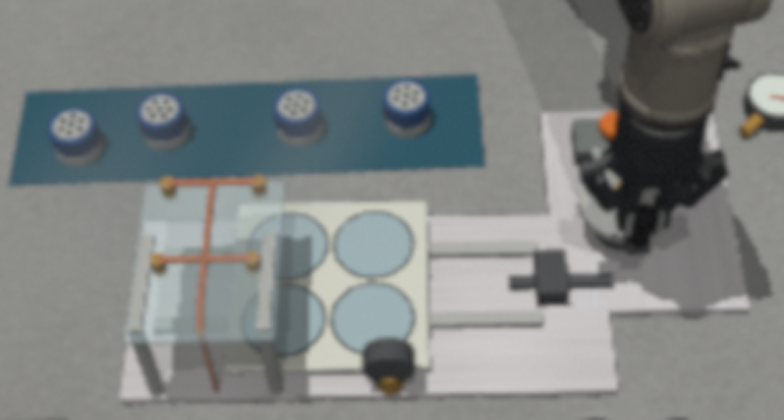

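```bash
python3 -m jog '0.0023 0.017 0 0 0 0 0.015; 0.0098 0.0325 0 0 0 0 0.015; 0.0217 0.045 0 0 0 0 0.015; 0.0369 0.0531 0 0 0 0 0.015; 0.0538 0.0561 0 0 0 0 0.015';  python3 -m jog '0.017 -0.0023 0 0 0 0 0.015; 0.0325 -0.0098 0 0 0 0 0.015; 0.045 -0.0217 0 0 0 0 0.015; 0.0531 -0.0369 0 0 0 0 0.015; 0.0561 -0.0538 0 0 0 0 0.015'; python3 -m jog '-0.0023 -0.017 0 0 0 0 0.015; -0.0098 -0.0325 0 0 0 0 0.015; -0.0217 -0.045 0 0 0 0 0.015; -0.0369 -0.0531 0 0 0 0 0.015; -0.0538 -0.0561 0 0 0 0 0.015'; python3 -m jog '-0.017 0.0023 0 0 0 0 0.015; -0.0325 0.0098 0 0 0 0 0.015; -0.045 0.0217 0 0 0 0 0.015; -0.0531 0.0369 0 0 0 0 0.015; -0.0561 0.0538 0 0 0 0 0.015'; python3 -m jog '0 0.002 0 0 0 0 0.015;0 0.004 0 0 0 0 0.015; 0 0.004 0 0 0 0 0.015'
```

```text
t: 8.4
eef_pos: [0.585, 0.2687, 0.0915]
tool_rot: [0.002, 0.0, 1.0, 0.0]
contact_force: [1.3, -5.2, 7.9]
gripper_width: 0.246
t: 8.9
eef_pos: [0.5282, 0.216, 0.0915]
tool_rot: [0.001, -0.001, 1.0, 0.001]
contact_force: [3.8, 2.4, 4.4]
gripper_width: 0.245
t: 9.4
eef_pos: [0.5823, 0.1582, 0.0915]
tool_rot: [0.0, 0.001, 1.0, 0.001]
contact_force: [-1.8, 3.8, 8.8]
gripper_width: 0.249
t: 9.9
eef_pos: [0.6386, 0.2121, 0.0915]
tool_rot: [0.0, 0.001, 1.0, -0.0]
contact_force: [-4.7, -1.6, 12.0]
gripper_width: 0.244
t: 10.2
eef_pos: [0.6384, 0.2122, 0.0915]
tool_rot: [0.0, 0.002, 1.0, -0.002]
contact_force: [-2.4, -8.3, 11.1]
gripper_width: 0.246
```

```bash
python3 -m jog '0 -0.004 0 0 0 0 0.06; 0 -0.004 0 0 0 0 0.06; 0 -0.004 -0.03 0 0 0 0.06; 0 -0.004 -0.08 0 0 0 0.085; 0 -0.004 -0.12 0 0 0 0.085'; python3 -m jog '0.05 -0.03 0 0 0 0 0.085; 0.1 -0.06 0 0 0 0 0.085; 0.15 -0.1 0 0 0 0 0.085;0.18 -0.15 0 0 0 0 0.085; 0.2 -0.19 0 0 0 0 0.085'; python3 -m jog '0 0 0 0 0 0 0.085'; python3 - <<'E'
from h import *
c=cam("wrist"); cv2.imwrite("pics/l_w.png",c["image"][:,:,::-1]); print(status.get_obs()["eef_pos"])
c=cam("scene"); crop(c,130,160,410,310,2.8,"l_s.png")
c=cam("top"); crop(c,190,130,390,270,4,"l_t.png")
E
```

```text
t: 10.7
eef_pos: [0.6373, 0.2129, 0.2117]
tool_rot: [-0.0, -0.0, 1.0, 0.0]
contact_force: [1.0, 1.8, 0.9]
gripper_width: 0.992
t: 11.2
eef_pos: [0.4521, 0.0492, 0.2099]
tool_rot: [-0.0, -0.001, 1.0, 0.0]
contact_force: [1.1, -0.3, 0.4]
gripper_width: 1.0
t: 11.3
eef_pos: [0.4501, 0.044, 0.2096]
tool_rot: [-0.002, 0.003, 1.0, -0.0]
contact_force: [0.6, 0.9, -1.1]
gripper_width: 0.995
[0.4524396  0.04707414 0.21017916]
```

View pics/l_w.png

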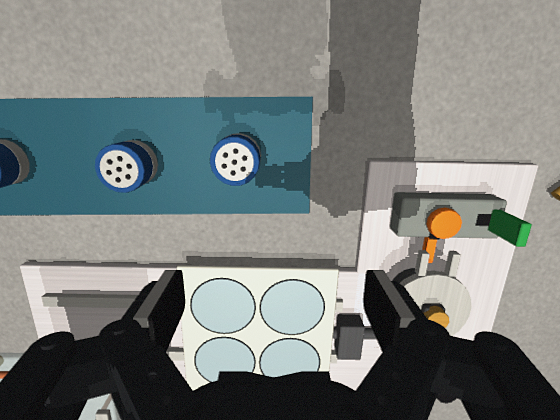

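View pics/l_s.png

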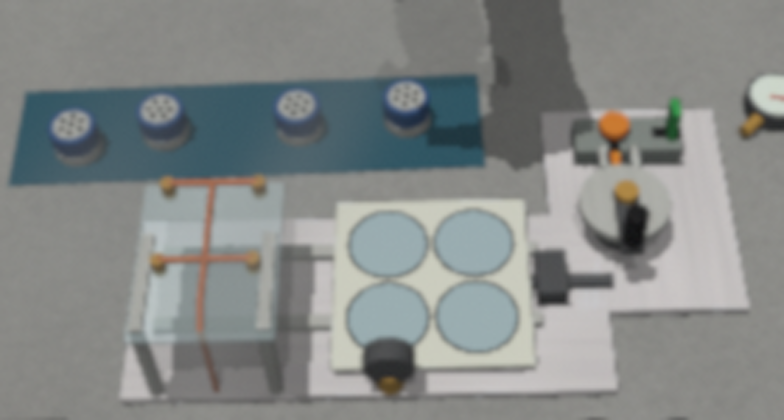

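View pics/l_t.png

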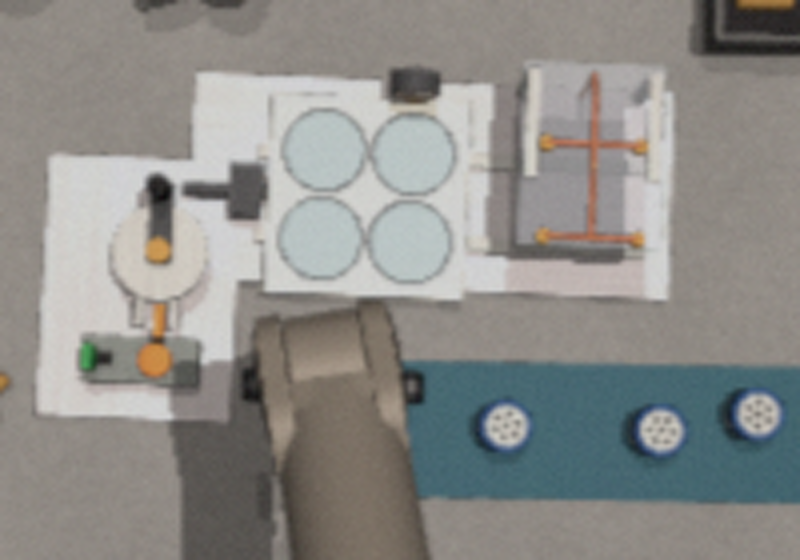

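```bash
cat > meas.py <<'E'
from h import *
def blobs(c,lo,hi,amin):
    hsv=cv2.cvtColor(c["image"],cv2.COLOR_RGB2HSV); m=cv2.inRange(hsv,lo,hi)
    n,l,s,ce=cv2.connectedComponentsWithStats(m); return [(ce[i],s[i]) for i in range(1,n) if s[i][4]>=amin]
if __name__=="__main__":
    for n in ["top","scene","wrist"]:
        c=cam(n)
        for p,s in blobs(c,(80,20,120),(110,90,255),120):
            if s[2]<90: print(n,p.round(1),s,onz(c,p[0],p[1],.026).round(4))
E
python3 meas.py
```

```text
scene [298.7 246.3] [285 235  28  23 482] [0.6044 0.0633 0.026 ]
scene [268.1 246.8] [255 236  27  23 478] [ 0.6016 -0.0208  0.026 ]
scene [267.9 272.1] [254 261  29  22 483] [ 0.6823 -0.0234  0.026 ]
scene [299.8 272.7] [286 261  29  24 547] [0.6884 0.0608 0.026 ]
wrist [215.8 300.4] [ 185  274   63   54 2655] [ 0.5994 -0.0199  0.026 ]
wrist [285.2 302.1] [ 254  276   63   53 2632] [0.6017 0.0643 0.026 ]
wrist [216.9 354.7] [ 189  333   59   47 2013] [ 0.6815 -0.0232  0.026 ]
wrist [282.  355.7] [ 254  335   58   42 1952] [0.6829 0.0612 0.026 ]
```

```bash
python3 - <<'E'
from h import *
c=cam("wrist"); crop(c,60,120,280,210,3.6,"m_w.png")
print(onz(c,235.5,161,.04),onz(c,121,167,.04),status.get_obs()["eef_pos"])
E
```

```text
[0.42726632 0.01201286 0.04      ] [ 0.43341454 -0.10303422  0.04      ] [0.4549203  0.05036252 0.21011912]
```

View pics/m_w.png

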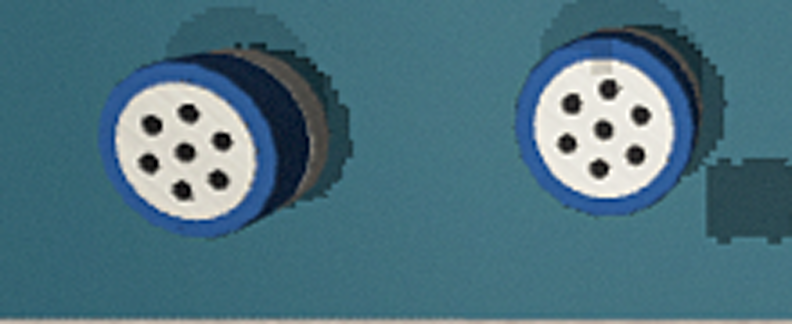

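```bash
python3 - <<'E'
from h import *
for i in range(3):
    c=cam("wrist"); crop(c,60,120,280,210,3.6,f"m{i}_w.png")
    hsv=cv2.cvtColor(c["image"],cv2.COLOR_RGB2HSV); m=cv2.inRange(hsv,(100,130,110),(120,255,255))
    m[230:]=0
    cs,_=cv2.findContours(m,cv2.RETR_EXTERNAL,cv2.CHAIN_APPROX_NONE)
    for k in cs:
        if cv2.contourArea(k)>300:
            (x,y),ax,an=cv2.fitEllipse(cv2.convexHull(k)); print(round(x,1),round(y,1),np.round(ax,1),onz(c,x,y,.04).round(4))
    print(status.get_obs()["eef_pos"],c["position"])
E
```

```text
111.5 161.3 [45.1 52.6] [ 0.4275 -0.1118  0.04  ]
227.4 155.2 [48.2 50.2] [0.4213 0.004  0.04  ]
[0.45480915 0.05015883 0.2100966 ] [0.37314837 0.04990302 0.35318993]
111.7 161.5 [45.1 52.7] [ 0.4275 -0.1119  0.04  ]
227.6 155.2 [47.9 50.6] [0.4212 0.004  0.04  ]
[0.45469021 0.04994019 0.2100654 ] [0.37304715 0.04973028 0.35315775]
111.9 161.7 [44.9 53.1] [ 0.4275 -0.1118  0.04  ]
227.7 155.5 [48.2 50.3] [0.4213 0.0039 0.04  ]
[0.45461063 0.04976135 0.21008286] [0.37294201 0.04955182 0.35314899]
```

```bash
python3 meas.py | grep -v top;  python3 -m jog '0.015 -0.023 0.02 0 0 0 0.085; 0.03 -0.046 0.04 0 0 0 0.085; 0.03 -0.046 0.08 0 0 0 0.085; 0.03 -0.046 0.12 0 0 0 0.085; 0.03 -0.046 0.14 0 0 0 0.085'; python3 -m jog '0 0 0 0 0 0 0.085;0 0 0 0 0 0 0.085;0 0 0 0 0 0 0.085'; python3 - <<'E'
from h import *
c=cam("wrist"); crop(c,140,150,420,350,2.8,"n_w.png"); print(status.get_obs()["eef_pos"])
E
```

```text
scene [298.7 246.4] [285 235  28  23 479] [0.6047 0.0633 0.026 ]
scene [268.1 246.8] [255 236  27  23 482] [ 0.6018 -0.0209  0.026 ]
scene [268.  272.1] [254 261  29  22 483] [ 0.6823 -0.0232  0.026 ]
scene [299.8 272.7] [286 261  29  24 545] [0.6884 0.0608 0.026 ]
wrist [216.9 301.2] [ 186  275   63   54 2658] [ 0.5994 -0.0199  0.026 ]
wrist [286.4 302.9] [ 255  276   63   54 2629] [0.6018 0.0644 0.026 ]
wrist [217.9 355.1] [ 190  334   59   47 1986] [ 0.681  -0.0233  0.026 ]
wrist [283.1 356. ] [ 255  335   58   42 1916] [0.6825 0.0611 0.026 ]
t: 12.45
eef_pos: [0.4228, 0.0028, 0.068]
tool_rot: [-0.001, 0.0, 1.0, -0.0]
contact_force: [-0.8, -0.1, -0.4]
gripper_width: 0.992
t: 12.75
eef_pos: [0.4255, 0.0033, 0.0715]
tool_rot: [0.001, 0.0, 1.0, 0.0]
contact_force: [0.9, 1.4, 0.6]
gripper_width: 0.996
[0.42551626 0.00342048 0.0715782 ]
```

View pics/n_w.png

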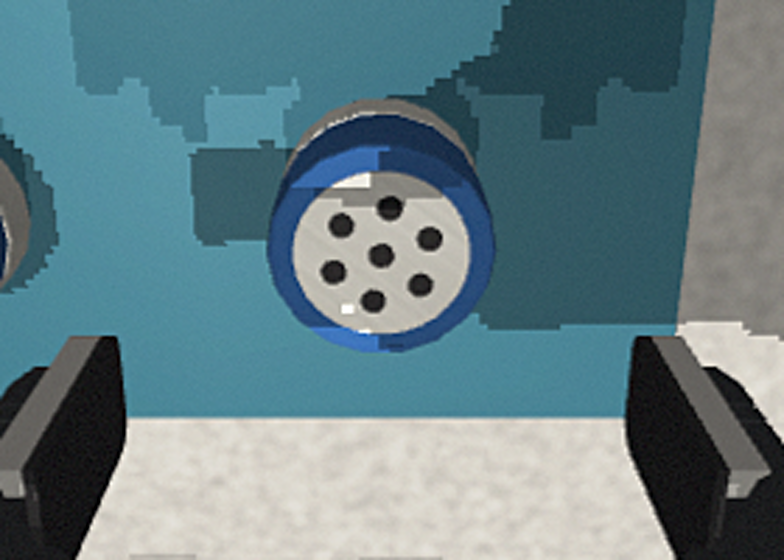

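```bash
python3 -m jog '0.003 0 0.015 0 0 0 0.085; 0.003 0 0.03 0 0 0 0.085; 0.003 0 0.045 0 0 0 0.085; 0.003 0 0.055 0 0 0 0.085; 0.003 0 0.062 0 0 0 0.085'; python3 -m jog '0 0 0 0 0 0 0.085; 0 0 0 0 0 0 0.035; 0 0 0 0 0 0 0.035;0 0 0 0 0 0 0.035;0 0 0 0 0 0 0.035' 50; python3 -m jog '0 0 0 0 0 0 0.035; 0 0 0 0 0 0 0.035'; python3 - <<'E'
from h import *
c=cam("wrist"); crop(c,140,150,420,350,2.8,"o_w.png"); print(status.get_obs()["eef_pos"])
E
```

```text
t: 13.3
eef_pos: [0.4219, 0.0034, 0.0084]
tool_rot: [0.001, 0.0, 1.0, 0.0]
contact_force: [-0.5, 0.0, 0.0]
gripper_width: 0.998
t: 13.8
eef_pos: [0.4218, 0.0033, 0.0091]
tool_rot: [0.0, 0.0, 1.0, 0.0]
contact_force: [-1.1, -0.1, 8.2]
gripper_width: 0.571
t: 14.0
eef_pos: [0.4218, 0.0033, 0.0091]
tool_rot: [0.001, 0.0, 1.0, 0.0]
contact_force: [-0.9, 0.6, 7.9]
gripper_width: 0.574
[0.42172241 0.00329114 0.00904335]
```

View pics/o_w.png

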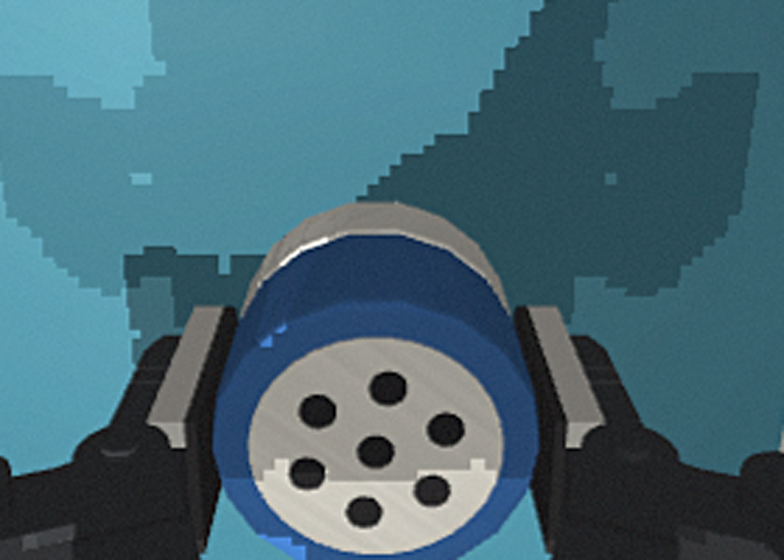

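```bash
python3 -m jog '0 0 -0.03 0 0 0 0.035; 0 0 -0.06 0 0 0 0.035; -0.03 0.007 -0.06 0 0 0 0.035; -0.07 0.016 -0.06 0 0 0 0.035; -0.11 0.025 -0.06 0 0 0 0.035'; python3 -m jog '-0.04 0.009 0 0 0 0 0.035;-0.08 0.018 0 0 0 0 0.035;-0.115 0.026 0 0 0 0 0.035;-0.14 0.032 0 0 0 0 0.035;-0.151 0.033 0 0 0 0 0.035'; python3 -m jog '0 0 0 0 0 0 0.035;0 0 0 0 0 0 0.035;0 0 0 0 0 0 0.035';  python3 - <<'E'
from h import *
c=cam("wrist"); crop(c,140,150,420,350,2.8,"p_w.png"); print(status.get_obs()["eef_pos"])
c=cam("scene"); crop(c,200,190,340,310,5,"p_s.png")
E
```

```text
t: 14.55
eef_pos: [0.5325, 0.0286, 0.0691]
tool_rot: [0.0, 0.0, 1.0, 0.0]
contact_force: [-0.6, 0.2, -0.5]
gripper_width: 0.573
t: 15.05
eef_pos: [0.6843, 0.0624, 0.0682]
tool_rot: [0.001, -0.0, 1.0, 0.0]
contact_force: [-0.6, -0.1, -1.3]
gripper_width: 0.571
t: 15.35
eef_pos: [0.6808, 0.0604, 0.0682]
tool_rot: [-0.001, 0.001, 1.0, -0.0]
contact_force: [0.1, -0.3, -1.9]
gripper_width: 0.571
[0.68101557 0.06054464 0.06830232]
```

View pics/p_w.png

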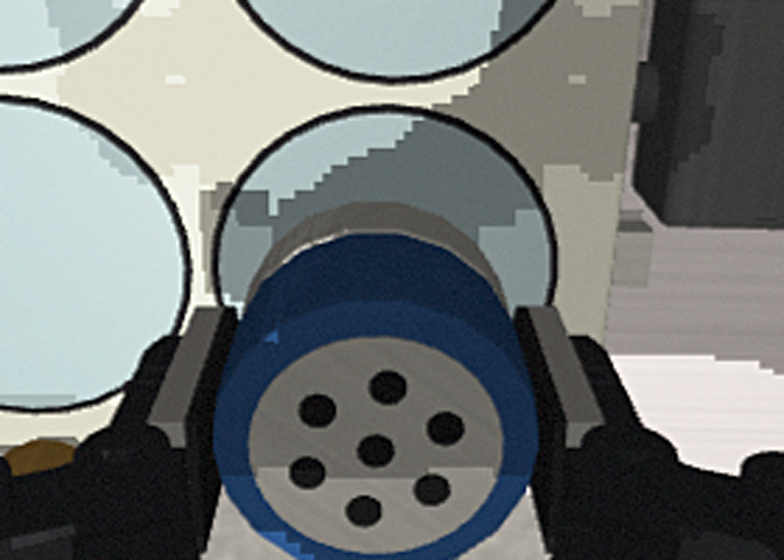

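View pics/p_s.png

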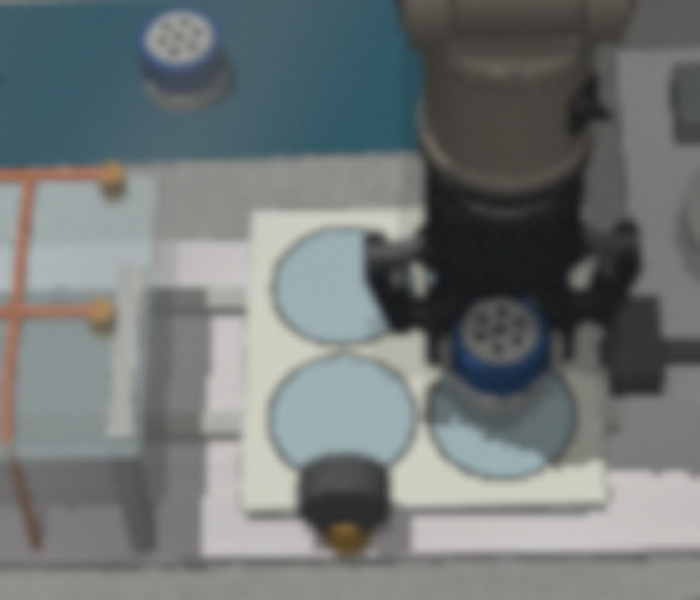

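```bash
python3 -m jog '-0.002 0 0.012 0 0 0 0.035; -0.002 0 0.022 0 0 0 0.035; -0.002 0 0.029 0 0 0 0.035; -0.002 0 0.033 0 0 0 0.035; -0.002 0 0.033 0 0 0 0.035'; python3 -m jog '0 0 0 0 0 0 0.065; 0 0 0 0 0 0 0.065; 0 0 0 0 0 0 0.065; 0 0 0 0 0 0 0.065'; python3 -m jog '0 0 -0.02 0 0 0 0.065; 0 0 -0.04 0 0 0 0.065; 0.01 0 -0.08 0 0 0 0.065; 0.04 0 -0.1 0 0 0 0.085; 0.08 0 -0.12 0 0 0 0.085'; python3 -m jog '0.04 -0.034 0 0 0 0 0.085;0.08 -0.068 0 0 0 0 0.085;0.12 -0.102 0 0 0 0 0.085;0.155 -0.136 0 0 0 0 0.085;0.17 -0.17 0 0 0 0 0.085'; python3 -m jog '0 0 0 0 0 0 0.085;0 0 0 0 0 0 0.085;0 0 0 0 0 0 0.085;0 0 0 0 0 0 0.085'; python3 - <<'E'
from h import *
c=cam("wrist"); cv2.imwrite("pics/q_w.png",c["image"][:,:,::-1]); print(status.get_obs()["eef_pos"])
E
```

```text
t: 15.95
eef_pos: [0.6839, 0.0609, 0.0352]
tool_rot: [-0.001, 0.0, 1.0, 0.0]
contact_force: [-2.4, -1.1, 2.4]
gripper_width: 0.57
t: 16.35
eef_pos: [0.6844, 0.0611, 0.0352]
tool_rot: [0.0, 0.0, 1.0, -0.0]
contact_force: [0.0, -0.7, 0.3]
gripper_width: 0.76
t: 16.85
eef_pos: [0.6051, 0.0611, 0.1567]
tool_rot: [0.001, 0.0, 1.0, 0.0]
contact_force: [0.1, 0.4, 0.4]
gripper_width: 0.994
t: 17.35
eef_pos: [0.4311, -0.1094, 0.1552]
tool_rot: [-0.001, -0.0, 1.0, 0.001]
contact_force: [0.7, -0.4, 0.0]
gripper_width: 0.994
t: 17.75
eef_pos: [0.4352, -0.1077, 0.1553]
tool_rot: [0.0, -0.001, 1.0, 0.0]
contact_force: [0.5, 0.6, -0.2]
gripper_width: 0.995
[ 0.43502834 -0.10773174  0.15522356]
```

View pics/q_w.png

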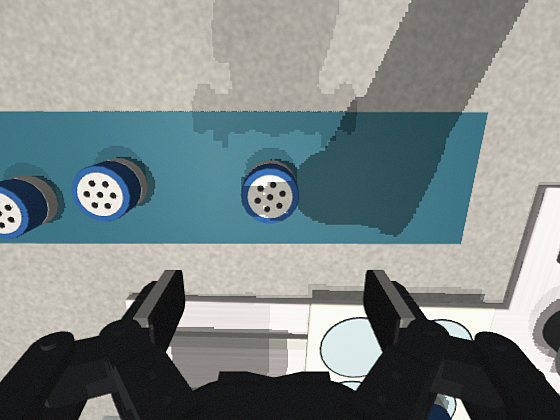

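```bash
cat > heads.py <<'E'
from h import *
c=cam("wrist")
hsv=cv2.cvtColor(c["image"],cv2.COLOR_RGB2HSV); m=cv2.inRange(hsv,(100,130,60),(120,255,255)); m[260:]=0
m2=cv2.inRange(hsv,(0,0,130),(180,60,255))
cs,_=cv2.findContours(m,cv2.RETR_EXTERNAL,cv2.CHAIN_APPROX_NONE)
for k in cs:
    if cv2.contourArea(k)>300:
        # white disc inside the blue contour
        mm=np.zeros_like(m); cv2.drawContours(mm,[cv2.convexHull(k)],-1,255,-1)
        w=cv2.morphologyEx(mm&m2,cv2.MORPH_OPEN,np.ones((3,3)))
        ys,xs=np.nonzero(w)
        if len(xs)<50: continue
        (x,y),ax,an=cv2.fitEllipse(cv2.convexHull(np.stack([xs,ys],1).astype(np.int32)))
        print(round(x,1),round(y,1),np.round(ax,1),onz(c,x,y,.04).round(4))
print(status.get_obs()["eef_pos"])
E
python3 heads.py
```

```text
-0.0 213.2 [36.2 46. ] [ 0.4434 -0.3456  0.04  ]
269.7 196.4 [43.2 44.6] [ 0.428  -0.1116  0.04  ]
99.7 194.1 [40.3 48.3] [ 0.426  -0.2561  0.04  ]
[ 0.4348485  -0.10789639  0.15517113]
```

```bash
python3 -m jog '0.006 -0.004 0.03 0 0 0 0.085; 0.006 -0.004 0.06 0 0 0 0.085; 0.006 -0.004 0.09 0 0 0 0.085; 0.006 -0.004 0.105 0 0 0 0.085; 0.006 -0.004 0.105 0 0 0 0.085'; python3 -m jog '0 0 0.01 0 0 0 0.085; 0 0 0.02 0 0 0 0.085; 0 0 0.03 0 0 0 0.085; 0 0 0.041 0 0 0 0.085;  0 0 0.041 0 0 0 0.085'; python3 -m jog '0 0 0 0 0 0 0.035; 0 0 0 0 0 0 0.035; 0 0 0 0 0 0 0.035;0 0 0 0 0 0 0.035;0 0 0 0 0 0 0.035'; python3 -m jog '0 0 0 0 0 0 0.035; 0 0 0 0 0 0 0.035';
```

```text
t: 18.35
eef_pos: [0.427, -0.1121, 0.0484]
tool_rot: [-0.002, -0.0, 1.0, 0.0]
contact_force: [-0.7, -0.6, -0.2]
gripper_width: 0.996
t: 18.85
eef_pos: [0.4274, -0.1126, 0.0081]
tool_rot: [-0.001, 0.0, 1.0, 0.0]
contact_force: [-0.6, 0.5, 0.2]
gripper_width: 0.993
t: 19.35
eef_pos: [0.4285, -0.1128, 0.0099]
tool_rot: [0.0, 0.0, 1.0, 0.0]
contact_force: [-1.7, 1.4, 5.0]
gripper_width: 0.57
t: 19.55
eef_pos: [0.4285, -0.1128, 0.0099]
tool_rot: [0.0, 0.0, 1.0, 0.0]
contact_force: [-1.6, -0.3, 5.6]
gripper_width: 0.566
```

```bash
python3 -m jog '0 0 -0.03 0 0 0 0.035; 0 0 -0.06 0 0 0 0.035; -0.03 0.02 -0.06 0 0 0 0.035; -0.065 0.045 -0.06 0 0 0 0.035; -0.1 0.07 -0.06 0 0 0 0.035'; python3 -m jog '-0.04 0.01 0 0 0 0 0.035;-0.08 0.02 0 0 0 0 0.035;-0.115 0.02 0 0 0 0 0.035;-0.14 0.02 0 0 0 0 0.035;-0.1525 0.02 0 0 0 0 0.035'; python3 -m jog '0 0 0 0 0 0 0.035;0 0 0 0 0 0 0.035;0 0 0 0 0 0 0.035';  python3 - <<'E'
from h import *
c=cam("wrist"); crop(c,140,150,420,350,2.8,"r_w.png"); print(status.get_obs()["eef_pos"])
E
```

```text
t: 20.05
eef_pos: [0.5294, -0.0421, 0.07]
tool_rot: [0.001, 0.001, 1.0, 0.0]
contact_force: [1.6, -0.8, -1.4]
gripper_width: 0.574
t: 20.55
eef_pos: [0.6828, -0.0225, 0.0691]
tool_rot: [0.001, -0.0, 1.0, -0.0]
contact_force: [0.4, 0.7, -2.0]
gripper_width: 0.57
t: 20.85
eef_pos: [0.6794, -0.023, 0.069]
tool_rot: [-0.001, 0.0, 1.0, 0.0]
contact_force: [-1.1, -0.4, -2.2]
gripper_width: 0.57
[ 0.67957419 -0.02302107  0.0692071 ]
```

View pics/r_w.png

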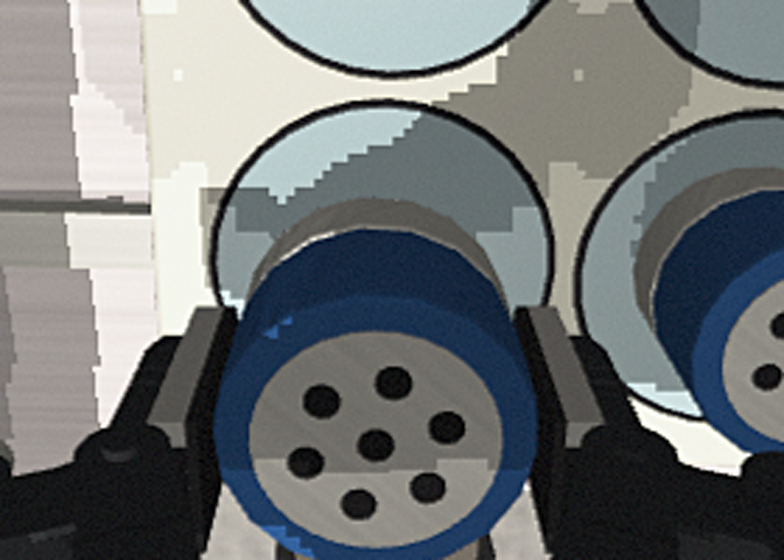

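```bash
python3 -m jog '-0.001 0 0.012 0 0 0 0.035; -0.001 0 0.022 0 0 0 0.035; -0.001 0 0.029 0 0 0 0.035; -0.001 0 0.033 0 0 0 0.035; -0.001 0 0.033 0 0 0 0.035'; python3 -m jog '0 0 0 0 0 0 0.065; 0 0 0 0 0 0 0.065; 0 0 0 0 0 0 0.065; 0 0 0 0 0 0 0.065'; python3 -m jog '0 0 -0.02 0 0 0 0.065; 0 0 -0.04 0 0 0 0.065; 0.01 0 -0.08 0 0 0 0.065; 0.04 0 -0.1 0 0 0 0.085; 0.08 0 -0.12 0 0 0 0.085'; python3 -m jog '0.045 -0.02 0 0 0 0 0.085;0.09 -0.04 0 0 0 0 0.085;0.13 -0.07 0 0 0 0 0.085;0.155 -0.11 0 0 0 0 0.085;0.165 -0.15 0 0 0 0 0.085'; python3 -m jog '0 -0.04 0 0 0 0 0.085;0 -0.08 0 0 0 0 0.085;0 -0.08 0 0 0 0 0.085;0 -0.08 0 0 0 0 0.085;0 -0.08 0 0 0 0 0.085'; python3 -m jog '0 0 0 0 0 0 0.085;0 0 0 0 0 0 0.085'; python3 heads.py;  python3 - <<'E'
from h import *
c=cam("wrist"); cv2.imwrite("pics/s_w.png",c["image"][:,:,::-1])
c=cam("scene"); crop(c,130,160,410,310,2.8,"s_s.png")
E
```

```text
t: 21.4
eef_pos: [0.6815, -0.023, 0.0361]
tool_rot: [-0.0, 0.0, 1.0, 0.0]
contact_force: [-0.4, 0.2, -2.1]
gripper_width: 0.571
t: 21.8
eef_pos: [0.6819, -0.023, 0.0363]
tool_rot: [0.0, 0.0, 1.0, -0.0]
contact_force: [0.3, 0.1, 0.2]
gripper_width: 0.756
t: 22.3
eef_pos: [0.6026, -0.0229, 0.1577]
tool_rot: [0.001, 0.0, 1.0, -0.0]
contact_force: [0.2, -0.4, 1.4]
gripper_width: 0.997
t: 22.8
eef_pos: [0.4338, -0.1734, 0.1564]
tool_rot: [-0.0, 0.0, 1.0, 0.001]
contact_force: [0.5, -0.5, -0.0]
gripper_width: 0.993
t: 23.3
eef_pos: [0.4368, -0.2517, 0.1561]
tool_rot: [-0.0, -0.0, 1.0, 0.0]
contact_force: [0.0, -0.5, 0.7]
gripper_width: 0.995
t: 23.5
eef_pos: [0.437, -0.2516, 0.1562]
tool_rot: [-0.0, -0.001, 1.0, 0.0]
contact_force: [-0.2, -0.6, -0.4]
gripper_width: 0.992
164.9 210.3 [40.3 45.6] [ 0.4428 -0.3465  0.04  ]
269.3 191.8 [43.4 44.8] [ 0.4261 -0.2557  0.04  ]
[ 0.43691574 -0.25182058  0.15627012]
```

View pics/s_w.png

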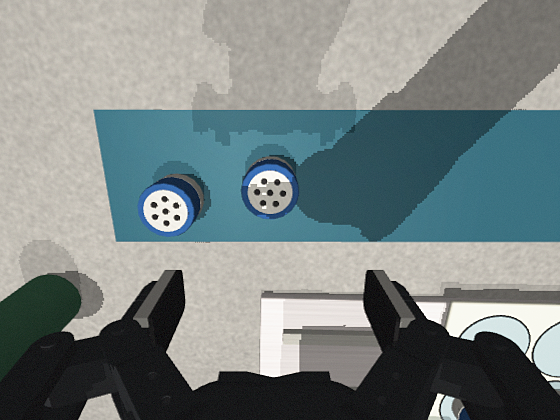

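View pics/s_s.png

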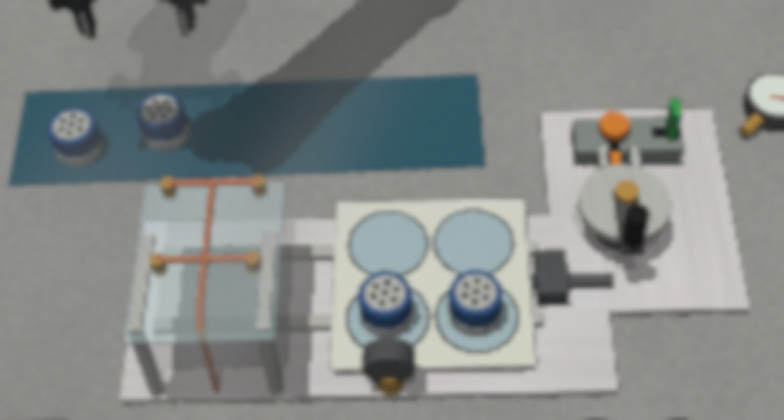

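```bash
python3 -m jog '0.0105 -0.004 0.03 0 0 0 0.075; 0.0105 -0.004 0.06 0 0 0 0.075; 0.0105 -0.004 0.09 0 0 0 0.075; 0.0105 -0.004 0.105 0 0 0 0.075; 0.0105 -0.004 0.105 0 0 0 0.075'; python3 -m jog '0 0 0.01 0 0 0 0.075; 0 0 0.02 0 0 0 0.075; 0 0 0.03 0 0 0 0.075; 0 0 0.041 0 0 0 0.075;  0 0 0.041 0 0 0 0.075'; python3 -m jog '0 0 0 0 0 0 0.035; 0 0 0 0 0 0 0.035; 0 0 0 0 0 0 0.035;0 0 0 0 0 0 0.035;0 0 0 0 0 0 0.035'; python3 -m jog '0 0 0 0 0 0 0.035; 0 0 0 0 0 0 0.035'
```

```text
t: 24.15
eef_pos: [0.4248, -0.2559, 0.0495]
tool_rot: [-0.002, 0.0, 1.0, 0.001]
contact_force: [-0.9, 0.3, 0.7]
gripper_width: 0.879
t: 24.65
eef_pos: [0.4253, -0.2563, 0.009]
tool_rot: [-0.001, 0.0, 1.0, 0.0]
contact_force: [0.3, 0.3, -0.1]
gripper_width: 0.879
t: 25.15
eef_pos: [0.4264, -0.2569, 0.0108]
tool_rot: [0.0, 0.0, 1.0, -0.0]
contact_force: [-0.8, 0.5, 5.8]
gripper_width: 0.572
t: 25.35
eef_pos: [0.4264, -0.2569, 0.0108]
tool_rot: [0.0, 0.0, 1.0, -0.0]
contact_force: [-2.4, 2.0, 6.9]
gripper_width: 0.566
```

```bash
python3 -m jog '0 0 -0.03 0 0 0 0.035; 0 0.01 -0.06 0 0 0 0.035; 0 0.04 -0.06 0 0 0 0.035; -0.01 0.08 -0.06 0 0 0 0.035; -0.03 0.12 -0.06 0 0 0 0.035'; python3 -m jog '-0.02 0.035 0 0 0 0 0.035;-0.05 0.07 0 0 0 0 0.035;-0.09 0.1 0 0 0 0 0.035;-0.125 0.112 0 0 0 0 0.035;-0.144 0.117 0 0 0 0 0.035'; python3 -m jog '0 0 0 0 0 0 0.035;0 0 0 0 0 0 0.035;0 0 0 0 0 0 0.035';  python3 - <<'E'
from h import *
c=cam("wrist"); crop(c,140,150,420,350,2.8,"u_w.png"); print(status.get_obs()["eef_pos"])
E
```

```text
t: 25.85
eef_pos: [0.4549, -0.1361, 0.0704]
tool_rot: [-0.0, 0.002, 1.0, 0.0]
contact_force: [1.3, -1.0, -1.4]
gripper_width: 0.567
t: 26.35
eef_pos: [0.6033, -0.0164, 0.0701]
tool_rot: [0.001, -0.002, 1.0, 0.0]
contact_force: [-0.9, -0.2, -1.8]
gripper_width: 0.571
t: 26.65
eef_pos: [0.5988, -0.0206, 0.0699]
tool_rot: [-0.001, 0.001, 1.0, -0.0]
contact_force: [-0.4, -0.6, -0.9]
gripper_width: 0.571
[ 0.59892859 -0.0206824   0.0700535 ]
```

View pics/u_w.png

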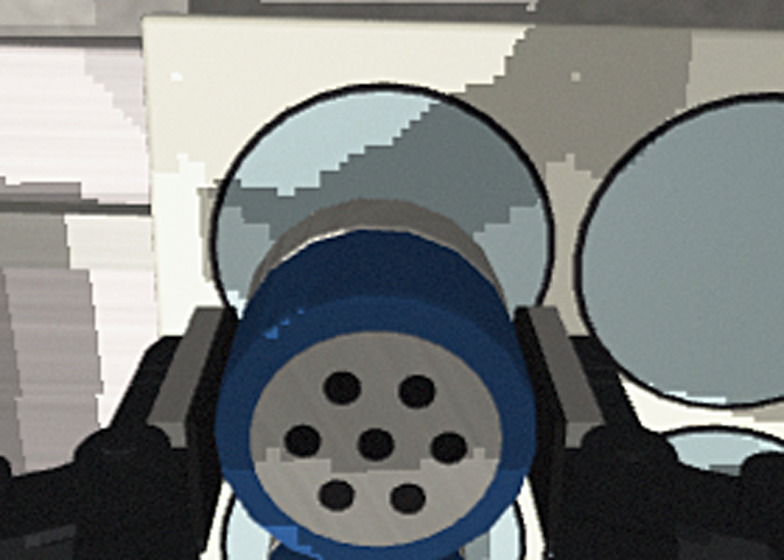

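```bash
python3 -m jog '0.0015 0 0.012 0 0 0 0.035; 0.0015 0 0.022 0 0 0 0.035; 0.0015 0 0.029 0 0 0 0.035; 0.0015 0 0.033 0 0 0 0.035; 0.0015 0 0.033 0 0 0 0.035'; python3 -m jog '0 0 0 0 0 0 0.065; 0 0 0 0 0 0 0.065; 0 0 0 0 0 0 0.065; 0 0 0 0 0 0 0.065'; python3 -m jog '0 0 -0.02 0 0 0 0.065; 0 0 -0.04 0 0 0 0.065; 0.01 0 -0.08 0 0 0 0.065; 0.04 0 -0.1 0 0 0 0.085; 0.08 -0.02 -0.12 0 0 0 0.085'; python3 -m jog '0.04 -0.02 0 0 0 0 0.085;0.07 -0.05 0 0 0 0 0.085;0.08 -0.09 0 0 0 0 0.085;0.08 -0.13 0 0 0 0 0.085;0.08 -0.17 0 0 0 0 0.085'; python3 -m jog '0 -0.04 0 0 0 0 0.085;0 -0.08 0 0 0 0 0.085;0 -0.12 0 0 0 0 0.085;0 -0.13 0 0 0 0 0.085;0 -0.13 0 0 0 0 0.085'; python3 -m jog '0 0 0 0 0 0 0.085;0 0 0 0 0 0 0.085'; python3 heads.py;  python3 - <<'E'
from h import *
c=cam("wrist"); cv2.imwrite("pics/v_w.png",c["image"][:,:,::-1])
c=cam("scene"); crop(c,130,160,410,310,2.8,"v_s.png")
E
```

```text
t: 27.2
eef_pos: [0.5985, -0.02, 0.037]
tool_rot: [-0.0, 0.0, 1.0, 0.0]
contact_force: [-0.3, -1.1, -1.5]
gripper_width: 0.568
t: 27.6
eef_pos: [0.5989, -0.0199, 0.0373]
tool_rot: [0.0, 0.0, 1.0, -0.0]
contact_force: [-0.7, 0.3, -0.3]
gripper_width: 0.76
t: 28.1
eef_pos: [0.52, -0.0374, 0.1585]
tool_rot: [0.001, -0.002, 1.0, 0.0]
contact_force: [0.0, -1.0, 1.3]
gripper_width: 0.996
t: 28.6
eef_pos: [0.4384, -0.211, 0.1578]
tool_rot: [0.001, 0.0, 1.0, 0.0]
contact_force: [1.1, 0.3, 0.3]
gripper_width: 0.996
t: 29.1
eef_pos: [0.4379, -0.3416, 0.1573]
tool_rot: [-0.0, 0.002, 1.0, -0.0]
contact_force: [-0.5, 0.3, 0.1]
gripper_width: 0.994
t: 29.3
eef_pos: [0.439, -0.3378, 0.1571]
tool_rot: [-0.0, -0.001, 1.0, 0.001]
contact_force: [0.6, 0.1, 0.3]
gripper_width: 0.997
264.2 207.9 [41.5 43.7] [ 0.4429 -0.3463  0.04  ]
[ 0.43909689 -0.33788417  0.15714794]
```

View pics/v_w.png

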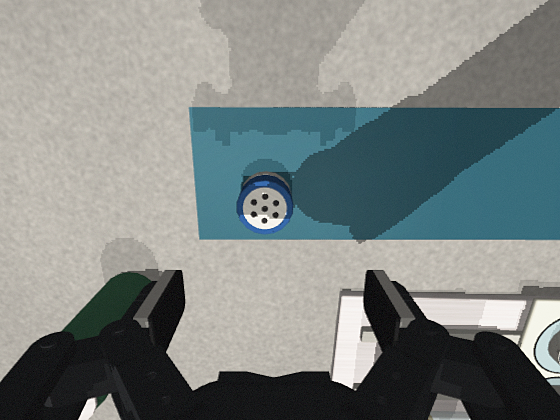

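View pics/v_s.png

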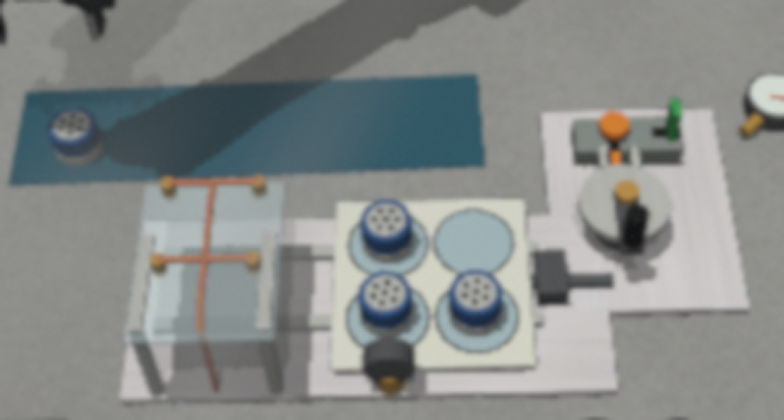

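```bash
python3 - <<'E'
from h import *
t=cam("top");s=cam("scene")
print(onz(t,426,201,.13),onz(s,91,220,.13),onz(s,100,246,.0))
E
```

```text
[ 0.55818494 -0.49364066  0.13      ] [ 0.56320994 -0.47985233  0.13      ] [ 0.55619297 -0.49838419  0.        ]
```

```bash
python3 -m jog '-0.004 -0.0085 0.03 0 0 0 0.085; -0.004 -0.0085 0.06 0 0 0 0.085; -0.004 -0.0085 0.09 0 0 0 0.085; -0.004 -0.0085 0.105 0 0 0 0.085; -0.004 -0.0085 0.105 0 0 0 0.085'; python3 -m jog '0 0 0.01 0 0 0 0.085; 0 0 0.02 0 0 0 0.085; 0 0 0.03 0 0 0 0.085; 0 0 0.041 0 0 0 0.085;  0 0 0.041 0 0 0 0.085'; python3 -m jog '0 0 0 0 0 0 0.035; 0 0 0 0 0 0 0.035; 0 0 0 0 0 0 0.035;0 0 0 0 0 0 0.035;0 0 0 0 0 0 0.035'; python3 -m jog '0 0 0 0 0 0 0.035; 0 0 0 0 0 0 0.035'
```

```text
t: 30.05
eef_pos: [0.4415, -0.3473, 0.0506]
tool_rot: [-0.002, 0.0, 1.0, 0.001]
contact_force: [-0.1, 0.9, 0.2]
gripper_width: 0.991
t: 30.55
eef_pos: [0.4418, -0.3476, 0.0098]
tool_rot: [-0.001, 0.0, 1.0, 0.001]
contact_force: [0.5, 1.2, -0.3]
gripper_width: 0.995
t: 31.05
eef_pos: [0.443, -0.3484, 0.012]
tool_rot: [0.0, 0.0, 1.0, -0.0]
contact_force: [-0.9, 1.2, 6.8]
gripper_width: 0.573
t: 31.25
eef_pos: [0.4429, -0.3484, 0.012]
tool_rot: [0.0, 0.0, 1.0, -0.0]
contact_force: [-1.8, 1.0, 5.5]
gripper_width: 0.569
```

```bash
python3 -m jog '0 0 -0.03 0 0 0 0.035; 0 0.01 -0.06 0 0 0 0.035; 0 0.04 -0.06 0 0 0 0.035; 0 0.08 -0.06 0 0 0 0.035; 0 0.12 -0.06 0 0 0 0.035'; python3 -m jog '0 0.04 0 0 0 0 0.035;0 0.08 0 0 0 0 0.035;0 0.12 0 0 0 0 0.035;-0.01 0.16 0 0 0 0 0.035;-0.03 0.195 0 0 0 0 0.035'; python3 -m jog '-0.035 0.025 0 0 0 0 0.035;-0.07 0.05 0 0 0 0 0.035;-0.1 0.075 0 0 0 0 0.035;-0.12 0.09 0 0 0 0 0.035;-0.126 0.096 0 0 0 0 0.035';  python3 -m jog '0 0 0 0 0 0 0.035;0 0 0 0 0 0 0.035;0 0 0 0 0 0 0.035';  python3 - <<'E'
from h import *
c=cam("wrist"); crop(c,140,150,420,350,2.8,"x_w.png"); print(status.get_obs()["eef_pos"])
E
```

```text
t: 31.75
eef_pos: [0.4425, -0.2273, 0.0715]
tool_rot: [0.0, 0.001, 1.0, -0.0]
contact_force: [1.4, 1.5, -1.6]
gripper_width: 0.571
t: 32.25
eef_pos: [0.4712, -0.0313, 0.0711]
tool_rot: [-0.001, 0.0, 1.0, 0.0]
contact_force: [0.9, -1.1, -2.2]
gripper_width: 0.568
t: 32.75
eef_pos: [0.6008, 0.0653, 0.0711]
tool_rot: [0.001, -0.001, 1.0, 0.0]
contact_force: [-0.5, 0.2, -1.3]
gripper_width: 0.573
t: 33.05
eef_pos: [0.5975, 0.0609, 0.0712]
tool_rot: [-0.001, 0.001, 1.0, -0.0]
contact_force: [0.6, -0.1, -2.3]
gripper_width: 0.571
[0.59773973 0.06115679 0.07133737]
```

View pics/x_w.png

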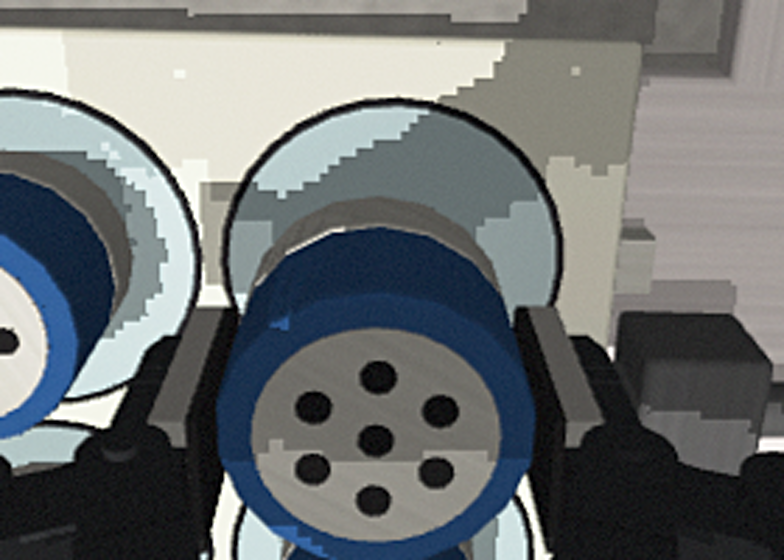

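```bash
python3 -m jog '-0.001 0.002 0.012 0 0 0 0.035; -0.001 0.002 0.022 0 0 0 0.035; -0.001 0.002 0.029 0 0 0 0.035; -0.001 0.002 0.033 0 0 0 0.035; -0.001 0.002 0.033 0 0 0 0.035'; python3 -m jog '0 0 0 0 0 0 0.062; 0 0 0 0 0 0 0.062; 0 0 0 0 0 0 0.062; 0 0 0 0 0 0 0.062'; python3 -m jog '0 0 -0.02 0 0 0 0.062; 0 0 -0.04 0 0 0 0.062; 0.01 0 -0.08 0 0 0 0.062; 0.04 0 -0.1 0 0 0 0.062; 0.08 0.01 -0.13 0 0 0 0.062'; python3 -m jog '0.03 0.03 -0.02 0 0 0 0.05;0.06 0.06 -0.04 0 0 0 0.05; 0.06 0.06 -0.04 0 0 0 0.05; 0.06 0.06 -0.04 0 0 0 0.05'; python3 - <<'E'
from h import *
c=cam("wrist"); cv2.imwrite("pics/y_w.png",c["image"][:,:,::-1]); print(status.get_obs()["eef_pos"])
c=cam("scene"); crop(c,130,160,410,310,2.8,"y_s.png")
c=cam("top"); crop(c,190,130,390,270,4,"y_t.png")
E
```

```text
t: 33.6
eef_pos: [0.5996, 0.0643, 0.0381]
tool_rot: [-0.0, 0.0, 1.0, 0.0]
contact_force: [0.0, -1.2, -1.8]
gripper_width: 0.578
t: 34.0
eef_pos: [0.6, 0.0646, 0.0383]
tool_rot: [0.0, 0.0, 1.0, 0.0]
contact_force: [1.0, 1.0, 0.1]
gripper_width: 0.725
t: 34.5
eef_pos: [0.5206, 0.0732, 0.1683]
tool_rot: [0.0, 0.001, 1.0, -0.001]
contact_force: [-0.7, 0.4, 1.0]
gripper_width: 0.724
t: 34.9
eef_pos: [0.4604, 0.1357, 0.2084]
tool_rot: [0.001, -0.001, 1.0, 0.001]
contact_force: [-0.5, -0.6, 0.0]
gripper_width: 0.589
[0.46081975 0.13448685 0.20791473]
```

View pics/y_w.png

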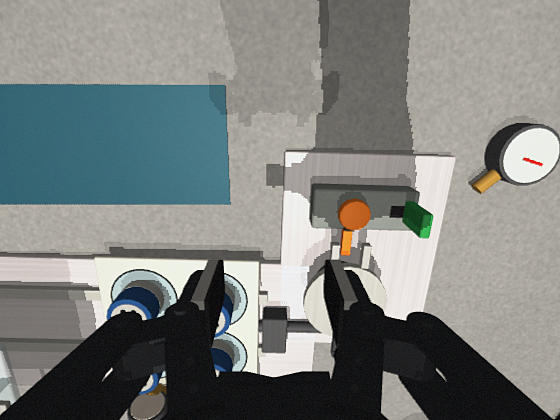

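View pics/y_s.png

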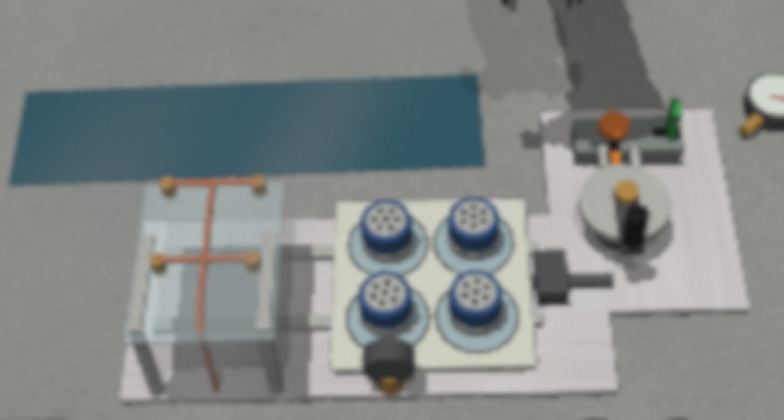

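View pics/y_t.png

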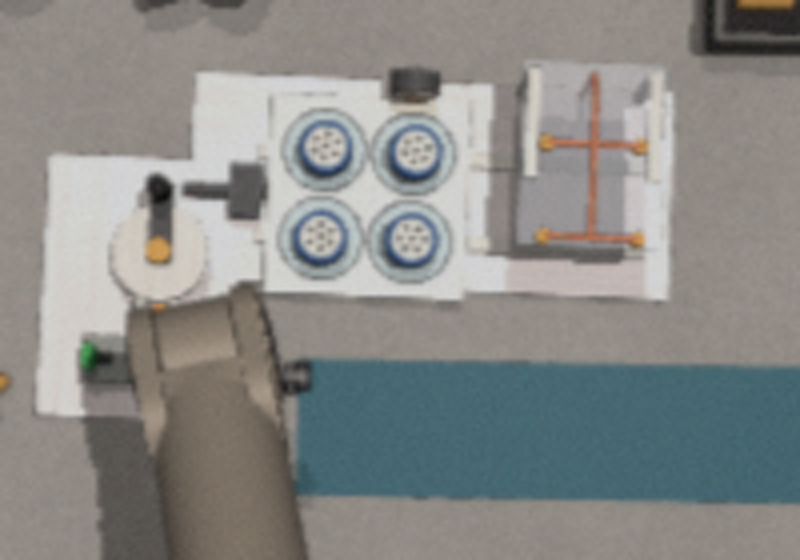

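```bash
python3 -m jog '-0.04 0.018 0 0 0 0 0.05; -0.08 0.036 0 0 0 0 0.05; -0.12 0.054 0.01 0 0 0 0.05; -0.16 0.072 0.03 0 0 0 0.05; -0.177 0.078 0.048 0 0 0 0.05';  python3 -m jog '0 0 0 0 0 0 0.05;0 0 0 0 0 0 0.05;0 0 0 0 0 0 0.05; 0 0 0 0 0 0 0.05'; python3 - <<'E'
from h import *
c=cam("wrist"); crop(c,140,180,420,380,2.8,"z_w.png"); print(status.get_obs()["eef_pos"])
r=55
for k in range(4):
    p0=np.radians(-90*k-1.2); out=[]
    for i in range(1,11):
        p=p0-np.radians(9*i); out.append(f"{-r*(np.cos(p)-np.cos(p0))/1e3:.4f} {r*(np.sin(p)-np.sin(p0))/1e3:.4f}")
    print(" ; ".join(out))
E
```

```text
t: 35.55
eef_pos: [0.6414, 0.2127, 0.1573]
tool_rot: [0.0, 0.001, 1.0, -0.0]
contact_force: [-0.7, 0.2, -0.6]
gripper_width: 0.587
t: 35.95
eef_pos: [0.6376, 0.2117, 0.1609]
tool_rot: [0.0, 0.001, 1.0, 0.0]
contact_force: [0.3, -0.2, 0.1]
gripper_width: 0.588
[0.63757542 0.21201429 0.16094911]
0.0009 -0.0086 ; 0.0030 -0.0169 ; 0.0065 -0.0248 ; 0.0112 -0.0321 ; 0.0169 -0.0385 ; 0.0236 -0.0440 ; 0.0311 -0.0484 ; 0.0391 -0.0515 ; 0.0475 -0.0533 ; 0.0561 -0.0538
0.0086 0.0009 ; 0.0169 0.0030 ; 0.0248 0.0065 ; 0.0321 0.0112 ; 0.0385 0.0169 ; 0.0440 0.0236 ; 0.0484 0.0311 ; 0.0515 0.0391 ; 0.0533 0.0475 ; 0.0538 0.0561
-0.0009 0.0086 ; -0.0030 0.0169 ; -0.0065 0.0248 ; -0.0112 0.0321 ; -0.0169 0.0385 ; -0.0236 0.0440 ; -0.0311 0.0484 ; -0.0391 0.0515 ; -0.0475 0.0533 ; -0.0561 0.0538
-0.0086 -0.0009 ; -0.0169 -0.0030 ; -0.0248 -0.0065 ; -0.0321 -0.0112 ; -0.0385 -0.0169 ; -0.0440 -0.0236 ; -0.0484 -0.0311 ; -0.0515 -0.0391 ; -0.0533 -0.0475 ; -0.0538 -0.0561
```

View pics/z_w.png

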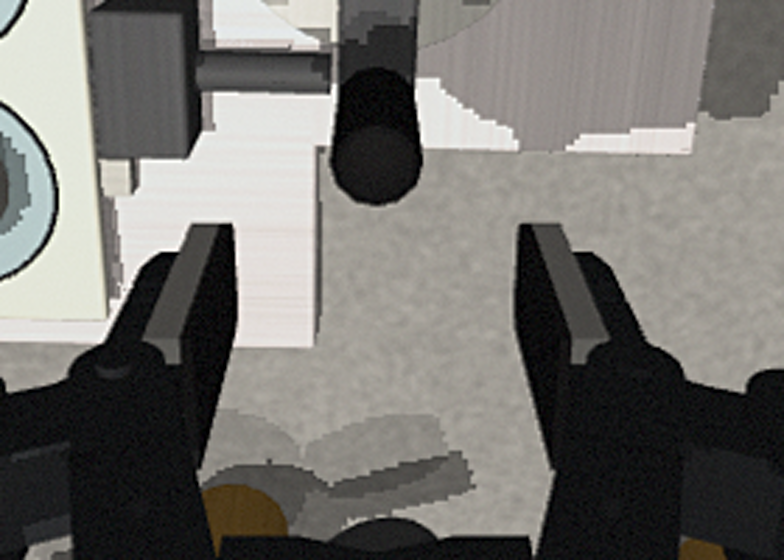

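```bash
python3 -m jog '0 0 0.02 0 0 0 0.05; 0 0 0.04 0 0 0 0.05;0 0 0.055 0 0 0 0.05;0 0 0.065 0 0 0 0.05;0 0 0.07 0 0 0 0.05'; python3 -m jog '0 0 0 0 0 0 0.05; 0 0 0 0 0 0 0.015; 0 0 0 0 0 0 0.015; 0 0 0 0 0 0 0.015; 0 0 0 0 0 0 0.015' 30; python3 -m jog '0.0009 -0.0086 0 0 0 0 0.015; 0.0030 -0.0169 0 0 0 0 0.015; 0.0065 -0.0248 0 0 0 0 0.015; 0.0112 -0.0321 0 0 0 0 0.015; 0.0169 -0.0385 0 0 0 0 0.015'; python3 -m jog '0.0067 -0.0055 0 0 0 0 0.015; 0.0142 -0.0099 0 0 0 0 0.015; 0.0222 -0.0130 0 0 0 0 0.015; 0.0306 -0.0148 0 0 0 0 0.015; 0.0392 -0.0153 0 0 0 0 0.015'; python3 - <<'E'
from h import *
c=cam("wrist"); crop(c,140,180,420,380,2.8,"za_w.png"); print(status.get_obs()["eef_pos"])
c=cam("scene"); crop(c,130,160,410,310,2.8,"za_s.png")
E
```

```text
t: 36.5
eef_pos: [0.6373, 0.2124, 0.0891]
tool_rot: [-0.0, 0.0, 1.0, -0.0]
contact_force: [0.5, 0.5, 0.2]
gripper_width: 0.586
t: 37.0
eef_pos: [0.6383, 0.2119, 0.0906]
tool_rot: [0.001, 0.001, 1.0, 0.0]
contact_force: [-0.7, -2.3, 5.4]
gripper_width: 0.249
t: 37.5
eef_pos: [0.6215, 0.1737, 0.0906]
tool_rot: [0.001, 0.0, 1.0, 0.001]
contact_force: [-0.1, 2.1, 7.3]
gripper_width: 0.248
t: 38.0
eef_pos: [0.5824, 0.1583, 0.0906]
tool_rot: [0.001, 0.001, 1.0, 0.001]
contact_force: [2.5, 1.4, 5.3]
gripper_width: 0.246
[0.58078703 0.15836739 0.09053735]
```

View pics/za_w.png

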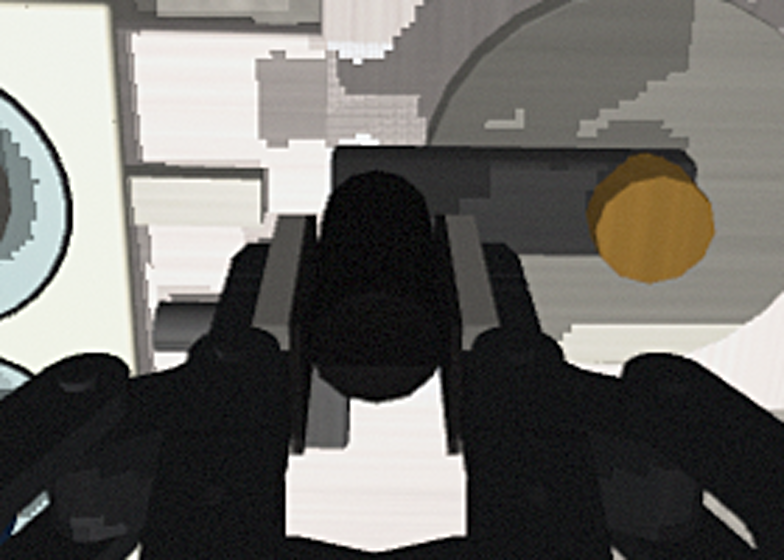

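View pics/za_s.png

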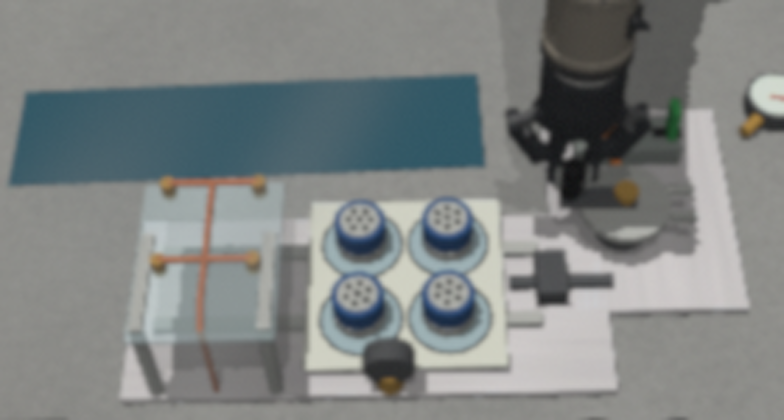

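```bash
python3 -m jog '0.0086 0.0009 0 0 0 0 0.015; 0.0169 0.0030 0 0 0 0 0.015; 0.0248 0.0065 0 0 0 0 0.015; 0.0321 0.0112 0 0 0 0 0.015; 0.0385 0.0169 0 0 0 0 0.015'; python3 -m jog '0.0055 0.0067 0 0 0 0 0.015; 0.0099 0.0142 0 0 0 0 0.015; 0.0130 0.0222 0 0 0 0 0.015; 0.0148 0.0306 0 0 0 0 0.015; 0.0153 0.0392 0 0 0 0 0.015'; python3 -m jog '-0.0009 0.0086 0 0 0 0 0.015; -0.0030 0.0169 0 0 0 0 0.015; -0.0065 0.0248 0 0 0 0 0.015; -0.0112 0.0321 0 0 0 0 0.015; -0.0169 0.0385 0 0 0 0 0.015'; python3 -m jog '-0.0067 0.0055 0 0 0 0 0.015; -0.0142 0.0099 0 0 0 0 0.015; -0.0222 0.0130 0 0 0 0 0.015; -0.0306 0.0148 0 0 0 0 0.015; -0.0392 0.0153 0 0 0 0 0.015'; python3 -m jog '-0.0086 -0.0009 0 0 0 0 0.015; -0.0169 -0.0030 0 0 0 0 0.015; -0.0248 -0.0065 0 0 0 0 0.015; -0.0321 -0.0112 0 0 0 0 0.015; -0.0385 -0.0169 0 0 0 0 0.015'; python3 -m jog '-0.0055 -0.0067 0 0 0 0 0.015; -0.0099 -0.0142 0 0 0 0 0.015; -0.0130 -0.0222 0 0 0 0 0.015; -0.0148 -0.0306 0 0 0 0 0.015; -0.0153 -0.0392 0 0 0 0 0.015';  python3 - <<'E'
from h import *
c=cam("wrist"); crop(c,140,180,420,380,2.8,"zb_w.png"); print(status.get_obs()["eef_pos"])
c=cam("scene"); crop(c,130,160,410,310,2.8,"zb_s.png")
E
```

```text
t: 38.6
eef_pos: [0.5437, 0.1751, 0.0906]
tool_rot: [0.001, 0.001, 1.0, 0.0]
contact_force: [3.6, 0.5, 6.7]
gripper_width: 0.246
t: 39.1
eef_pos: [0.5282, 0.2141, 0.0905]
tool_rot: [0.001, 0.001, 1.0, 0.0]
contact_force: [0.8, -1.5, 8.0]
gripper_width: 0.243
t: 39.6
eef_pos: [0.5449, 0.2529, 0.0905]
tool_rot: [0.0, 0.001, 1.0, 0.0]
contact_force: [-0.6, -2.0, 9.1]
gripper_width: 0.242
t: 40.1
eef_pos: [0.5841, 0.2685, 0.0906]
tool_rot: [0.0, 0.0, 1.0, 0.0]
contact_force: [-1.4, -0.1, 9.3]
gripper_width: 0.241
t: 40.6
eef_pos: [0.6227, 0.2518, 0.0906]
tool_rot: [0.0, 0.0, 1.0, 0.001]
contact_force: [-0.9, 0.7, 8.8]
gripper_width: 0.247
t: 41.1
eef_pos: [0.6383, 0.2125, 0.0906]
tool_rot: [0.001, 0.0, 1.0, 0.001]
contact_force: [-0.6, 1.7, 7.8]
gripper_width: 0.245
[0.63819888 0.20996865 0.09059526]
```

View pics/zb_w.png

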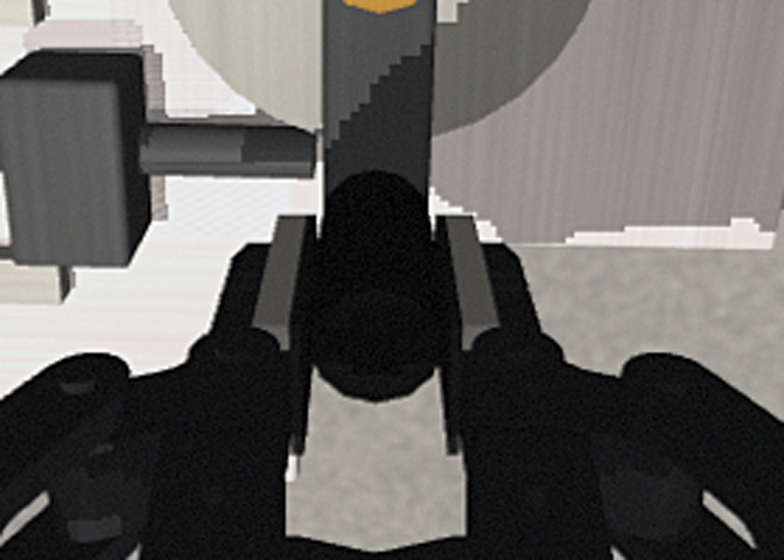

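View pics/zb_s.png

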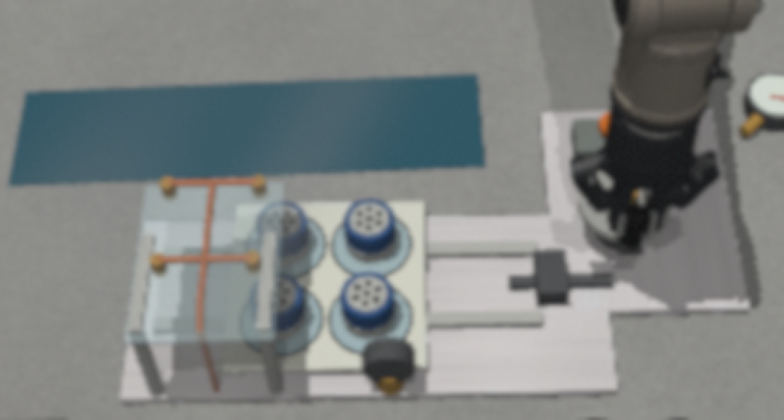

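```bash
python3 -m jog '0.0009 -0.0086 0 0 0 0 0.015; 0.0030 -0.0169 0 0 0 0 0.015; 0.0065 -0.0248 0 0 0 0 0.015; 0.0112 -0.0321 0 0 0 0 0.015; 0.0169 -0.0385 0 0 0 0 0.015'; python3 -m jog '0.0067 -0.0055 0 0 0 0 0.015; 0.0142 -0.0099 0 0 0 0 0.015; 0.0222 -0.0130 0 0 0 0 0.015; 0.0306 -0.0148 0 0 0 0 0.015; 0.0392 -0.0153 0 0 0 0 0.015'; python3 -m jog '0.0086 0.0009 0 0 0 0 0.015; 0.0169 0.0030 0 0 0 0 0.015; 0.0248 0.0065 0 0 0 0 0.015; 0.0321 0.0112 0 0 0 0 0.015; 0.0385 0.0169 0 0 0 0 0.015'; python3 -m jog '0.0055 0.0067 0 0 0 0 0.015; 0.0099 0.0142 0 0 0 0 0.015; 0.0130 0.0222 0 0 0 0 0.015; 0.0148 0.0306 0 0 0 0 0.015; 0.0153 0.0392 0 0 0 0 0.015'; python3 - <<'E'
from h import *
c=cam("scene"); crop(c,130,160,410,310,2.8,"zc_s.png")
E
```

```text
t: 41.7
eef_pos: [0.6213, 0.1736, 0.0906]
tool_rot: [0.001, 0.001, 1.0, 0.0]
contact_force: [0.3, 1.4, 7.5]
gripper_width: 0.246
t: 42.2
eef_pos: [0.5821, 0.1583, 0.0906]
tool_rot: [0.001, 0.001, 1.0, 0.0]
contact_force: [1.7, 1.3, 7.0]
gripper_width: 0.245
t: 42.7
eef_pos: [0.5437, 0.1751, 0.0906]
tool_rot: [0.001, 0.001, 1.0, 0.0]
contact_force: [2.3, -0.3, 6.1]
gripper_width: 0.249
t: 43.2
eef_pos: [0.5282, 0.2141, 0.0905]
tool_rot: [0.001, 0.001, 1.0, 0.0]
contact_force: [1.8, -1.8, 8.4]
gripper_width: 0.245
```

View pics/zc_s.png

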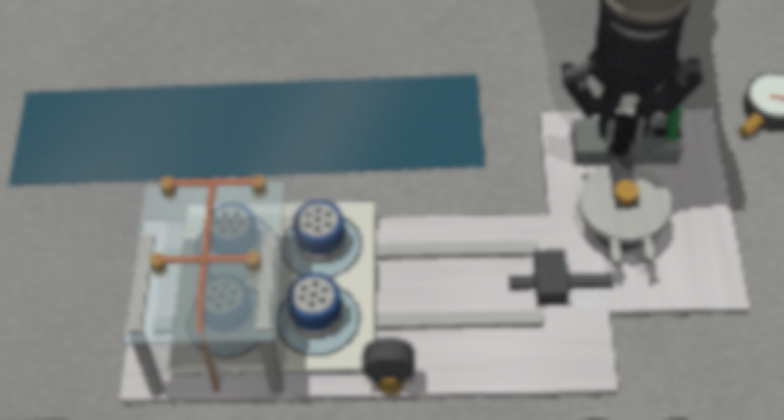

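Heads standing, half under the hood. Last half turn plus a nudge onto the stop.

```bash
python3 -m jog '-0.0009 0.0086 0 0 0 0 0.015; -0.0030 0.0169 0 0 0 0 0.015; -0.0065 0.0248 0 0 0 0 0.015; -0.0112 0.0321 0 0 0 0 0.015; -0.0169 0.0385 0 0 0 0 0.015'; python3 -m jog '-0.0067 0.0055 0 0 0 0 0.015; -0.0142 0.0099 0 0 0 0 0.015; -0.0222 0.0130 0 0 0 0 0.015; -0.0306 0.0148 0 0 0 0 0.015; -0.0392 0.0153 0 0 0 0 0.015'; python3 -m jog '-0.0086 -0.0009 0 0 0 0 0.015; -0.0169 -0.0030 0 0 0 0 0.015; -0.0248 -0.0065 0 0 0 0 0.015; -0.0321 -0.0112 0 0 0 0 0.015; -0.0385 -0.0169 0 0 0 0 0.015'; python3 -m jog '-0.0055 -0.0067 0 0 0 0 0.015; -0.0099 -0.0142 0 0 0 0 0.015; -0.0130 -0.0222 0 0 0 0 0.015; -0.0148 -0.0306 0 0 0 0 0.015; -0.0153 -0.0392 0 0 0 0 0.015'; python3 -m jog '0 -0.001 0 0 0 0 0.015; 0 -0.002 0 0 0 0 0.015;0 -0.003 0 0 0 0 0.015;0 -0.004 0 0 0 0 0.015;0 -0.004 0 0 0 0 0.015'; python3 - <<'E'
from h import *
c=cam("wrist"); crop(c,140,180,420,380,2.8,"zd_w.png")
c=cam("scene"); crop(c,130,160,410,310,2.8,"zd_s.png")
E
```

```text
t: 43.75
eef_pos: [0.5449, 0.2529, 0.0905]
tool_rot: [0.0, 0.001, 1.0, 0.0]
contact_force: [0.0, -2.0, 10.1]
gripper_width: 0.25
t: 44.25
eef_pos: [0.5841, 0.2684, 0.0906]
tool_rot: [0.0, 0.0, 1.0, 0.0]
contact_force: [-1.8, -0.8, 9.7]
gripper_width: 0.244
t: 44.75
eef_pos: [0.6227, 0.2518, 0.0906]
tool_rot: [0.0, 0.0, 1.0, 0.001]
contact_force: [-0.7, 0.2, 9.2]
gripper_width: 0.244
t: 45.25
eef_pos: [0.6384, 0.2125, 0.0906]
tool_rot: [0.001, 0.0, 1.0, 0.001]
contact_force: [0.7, 2.3, 6.8]
gripper_width: 0.248
t: 45.75
eef_pos: [0.6383, 0.2116, 0.0907]
tool_rot: [0.001, -0.001, 1.0, 0.002]
contact_force: [0.7, 6.3, 4.7]
gripper_width: 0.246
```

View pics/zd_w.png

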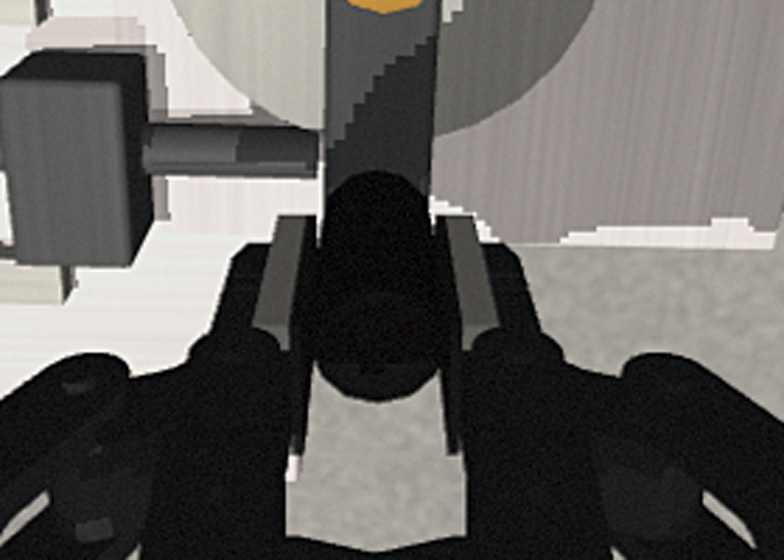

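View pics/zd_s.png

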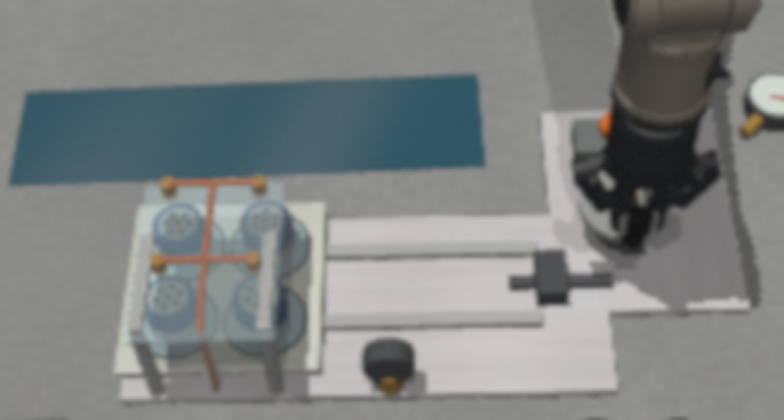

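```bash
python3 -m jog '0 0.004 0 0 0 0 0.05; 0 0.004 0 0 0 0 0.05; 0 0.004 -0.03 0 0 0 0.05; 0 0.004 -0.07 0 0 0 0.05; 0.02 0.004 -0.11 0 0 0 0.05'; python3 -m jog '0.045 0.015 0 0 0 0 0.045;0.09 0.03 0 0 0 0 0.045;0.12 0.045 0 0 0 0 0.045;0.14 0.058 0 0 0 0 0.045;0.16 0.058 0 0 0 0 0.045';  python3 -m jog '0 0 0 0 0 0 0.045;0 0 0 0 0 0 0.045;0 0 0 0 0 0 0.045; 0 0 0 0 0 0 0.045'; python3 - <<'E'
from h import *
c=cam("wrist"); cv2.imwrite("pics/ze_w.png",c["image"][:,:,::-1]); print(status.get_obs()["eef_pos"])
c=cam("scene"); crop(c,130,160,410,310,2.8,"ze_s.png")
E
```

```text
t: 46.35
eef_pos: [0.6182, 0.2108, 0.1999]
tool_rot: [-0.0, 0.001, 1.0, -0.001]
contact_force: [-0.1, 1.2, 0.7]
gripper_width: 0.585
t: 46.85
eef_pos: [0.4555, 0.2717, 0.1991]
tool_rot: [-0.001, -0.001, 1.0, -0.0]
contact_force: [0.1, 0.4, 1.3]
gripper_width: 0.528
t: 47.25
eef_pos: [0.4587, 0.2698, 0.1997]
tool_rot: [0.0, 0.001, 1.0, -0.0]
contact_force: [0.1, -0.4, 0.3]
gripper_width: 0.528
[0.45857722 0.26988009 0.19961411]
```

View pics/ze_w.png

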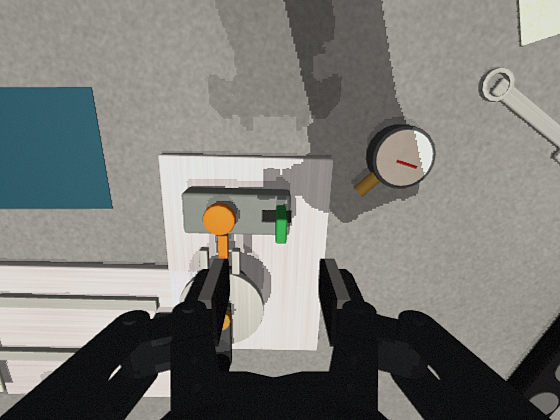

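View pics/ze_s.png

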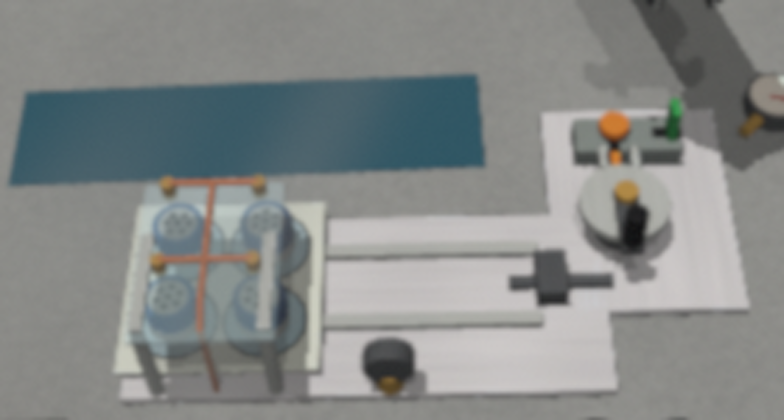

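```bash
python3 - <<'E'
from h import *
c=cam("wrist")
hsv=cv2.cvtColor(c["image"],cv2.COLOR_RGB2HSV); m=cv2.inRange(hsv,(50,130,130),(80,255,255))
n,l,s,ce=cv2.connectedComponentsWithStats(m)
for i in range(1,n):
    if s[i][4]>20: print(ce[i],s[i],onz(c,*ce[i],.082))
print(status.get_obs()["eef_pos"])
E
```

```text
[280.41964286 230.84821429] [276 220  10  23 224] [0.48412868 0.27543083 0.082     ]
[0.45830268 0.27008441 0.19962084]
```

```bash
python3 -m jog '-0.026 0.005 0.03 0 0 0 0.04;-0.026 0.005 0.06 0 0 0 0.04;-0.026 0.005 0.09 0 0 0 0.04;-0.026 0.005 0.09 0 0 0 0.04;-0.026 0.005 0.09 0 0 0 0.04'; python3 - <<'E'
from h import *
c=cam("wrist"); crop(c,140,180,420,380,2.8,"zf_w.png"); print(status.get_obs()["eef_pos"])
E
```

```text
t: 47.9
eef_pos: [0.484, 0.2751, 0.1099]
tool_rot: [-0.0, 0.001, 1.0, -0.0]
contact_force: [0.5, -0.3, 0.7]
gripper_width: 0.47
[0.48461416 0.275595   0.11084639]
```

View pics/zf_w.png

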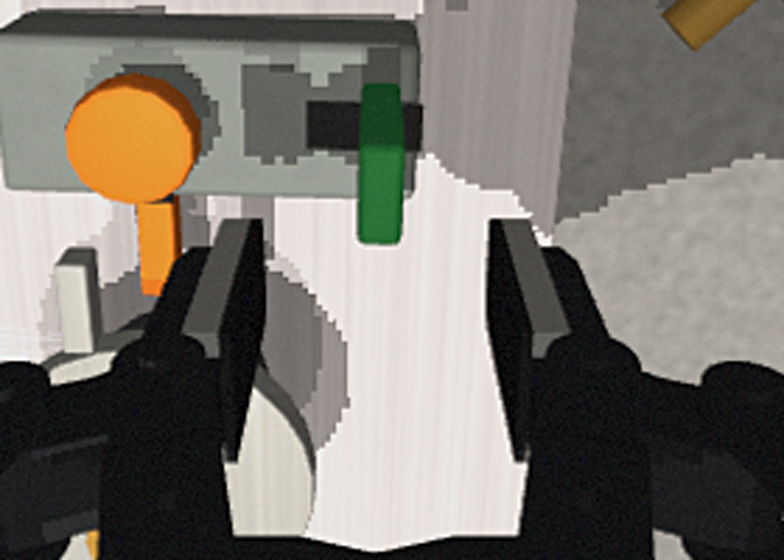

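Well aligned with the tab; descend, pinch, pull +y.

```bash
python3 -m jog '0 0 0.015 0 0 0 0.04;0 0 0.03 0 0 0 0.04;0 0 0.045 0 0 0 0.04;0 0 0.052 0 0 0 0.04;0 0 0.052 0 0 0 0.04'; python3 -m jog '0 0 0 0 0 0 0.003;0 0 0 0 0 0 0.003;0 0 0 0 0 0 0.003;0 0 0 0 0 0 0.003' 30; python3 -m jog '0 0.003 0 0 0 0 0.003;0 0.006 0 0 0 0 0.003;0 0.009 0 0 0 0 0.003;0 0.012 0 0 0 0 0.003;0 0.014 0 0 0 0 0.003'; python3 -m jog '0 0 0 0 0 0 0.003;0 0 0 0 0 0 0.003;0 0 0 0 0 0 0.003'; python3 - <<'E'
from h import *
c=cam("wrist"); crop(c,140,180,420,380,2.8,"zg_w.png"); print(status.get_obs()["eef_pos"])
c=cam("scene"); crop(c,310,160,410,280,5,"zg_s.png")
E
```

```text
t: 48.45
eef_pos: [0.4829, 0.2749, 0.0563]
tool_rot: [-0.001, 0.0, 1.0, -0.001]
contact_force: [0.2, 0.1, 0.9]
gripper_width: 0.468
t: 48.85
eef_pos: [0.4841, 0.2761, 0.0582]
tool_rot: [0.0, 0.001, 1.0, 0.001]
contact_force: [-0.4, 2.4, 0.8]
gripper_width: 0.11
t: 49.35
eef_pos: [0.4844, 0.2889, 0.0581]
tool_rot: [0.001, 0.001, 1.0, -0.0]
contact_force: [0.2, -3.5, 3.8]
gripper_width: 0.111
t: 49.65
eef_pos: [0.4844, 0.2891, 0.058]
tool_rot: [0.001, 0.001, 1.0, -0.0]
contact_force: [3.1, -3.6, 5.6]
gripper_width: 0.11
[0.48442065 0.28911185 0.05804163]
```

View pics/zg_w.png

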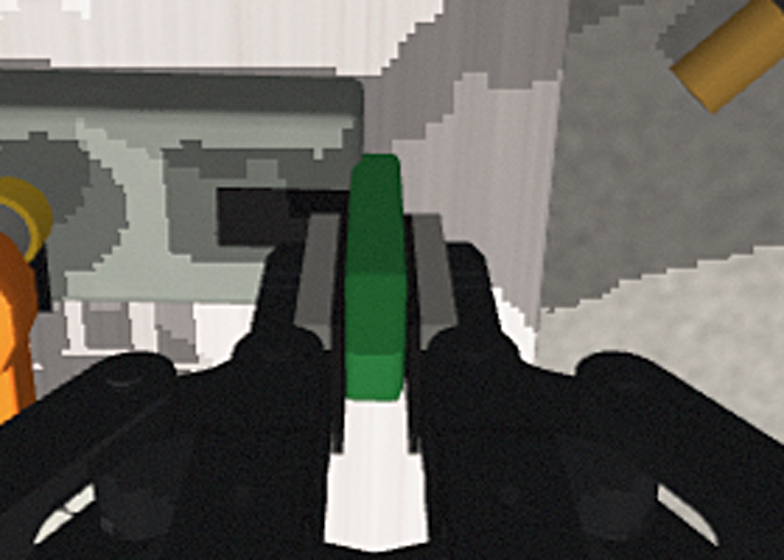

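View pics/zg_s.png

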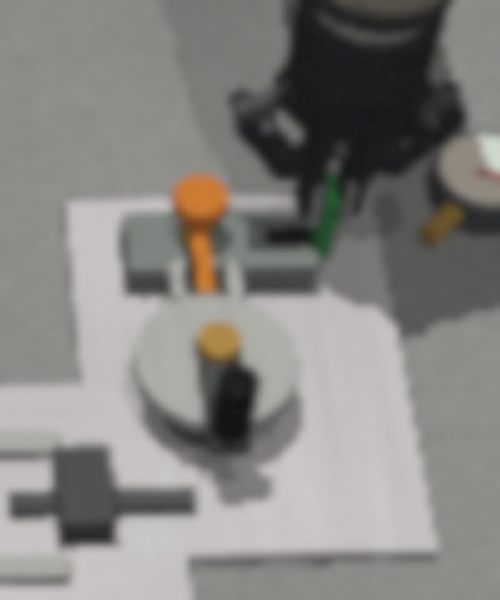

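The plunger has popped up (the orange tongue stands in the notch). Now I ease the tab back, let go and retreat clear.

```bash
python3 -m jog '0 -0.004 0 0 0 0 0.003;0 -0.009 0 0 0 0 0.003;0 -0.013 0 0 0 0 0.003;0 -0.013 0 0 0 0 0.035;0 -0.013 0 0 0 0 0.035'; python3 -m jog '0 0 0 0 0 0 0.035; 0 0 -0.03 0 0 0 0.035;0 0 -0.07 0 0 0 0.035;0.02 0 -0.11 0 0 0 0.035;0.04 0.03 -0.15 0 0 0 0.035'; python3 -m jog '0 0.03 0 0 0 0 0.035; 0 0.06 0 0 0 0 0.035;0 0.06 0 0 0 0 0.035;0 0.06 0 0 0 0 0.035'; python3 - <<'E'
from h import *
print(status.get_obs()["eef_pos"])
c=cam("wrist"); cv2.imwrite("pics/zh_w.png",c["image"][:,:,::-1])
c=cam("scene"); crop(c,130,160,410,310,2.8,"zh_s.png")
c=cam("top"); crop(c,160,130,440,270,2.8,"zh_t.png")
E
```

```text
t: 50.25
eef_pos: [0.4828, 0.2773, 0.0573]
tool_rot: [-0.001, -0.001, 1.0, 0.0]
contact_force: [0.2, 0.1, 0.4]
gripper_width: 0.408
t: 50.75
eef_pos: [0.4452, 0.3009, 0.2061]
tool_rot: [-0.0, 0.003, 1.0, -0.001]
contact_force: [0.3, 0.9, -0.1]
gripper_width: 0.411
t: 51.15
eef_pos: [0.4445, 0.365, 0.2044]
tool_rot: [-0.0, -0.001, 1.0, -0.0]
contact_force: [0.0, -0.5, -0.8]
gripper_width: 0.415
[0.44447108 0.36499209 0.20435617]
```

View pics/zh_w.png

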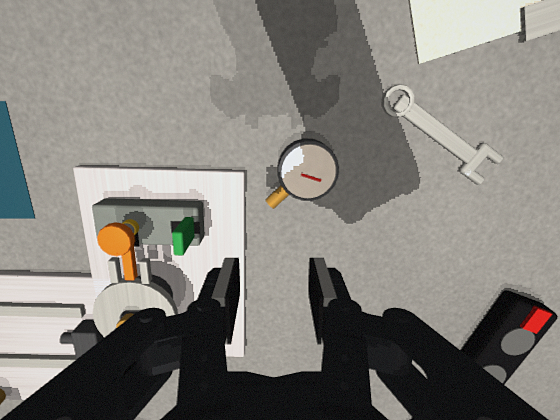

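View pics/zh_s.png

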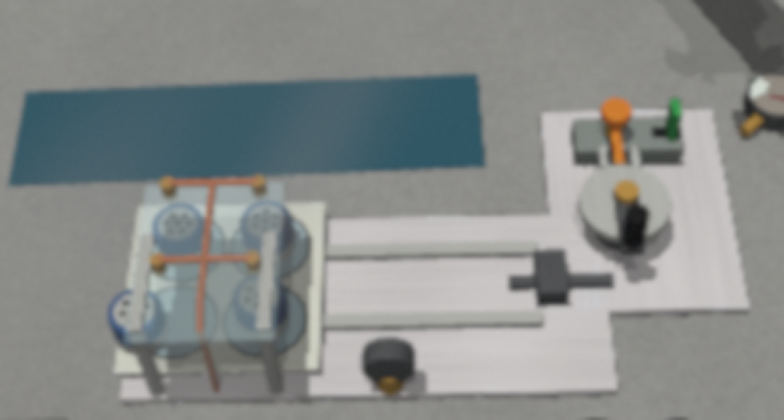

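View pics/zh_t.png

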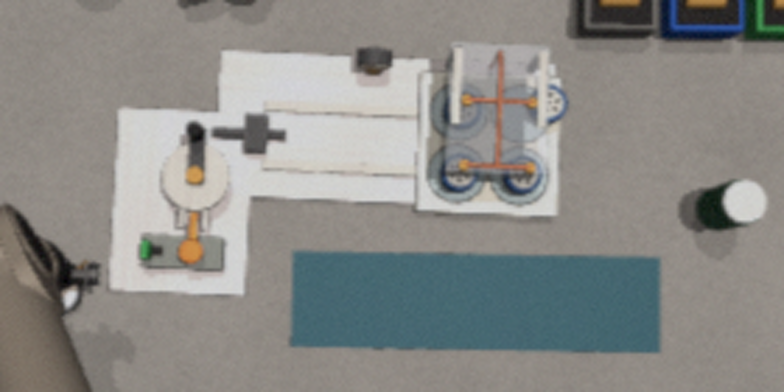

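```bash
python3 - <<'E'
from h import *
c=cam("scene"); crop(c,150,220,260,310,7,"zi_s.png")
print(onz(c,130+131/2.8,160+307/2.8,.066))
for i,(u,v) in enumerate([(178,224),(266,224),(262,297)]): print(onz(c,130+u/2.8,160+v/2.8,.066))
t=cam("top"); crop(t,300,140,370,210,8,"zi_t.png"); print(onz(t,160+551/2.8,130+103/2.8,.066))
print(onz(t,160+557/2.8,130+214/2.8,.026), "tray near-right corner")
E
```

```text
[ 0.6869511  -0.25642012  0.066     ]
[ 0.59616797 -0.21983456  0.066     ]
[ 0.60065386 -0.13527707  0.066     ]
[ 0.68246024 -0.13647365  0.066     ]
[ 0.68686205 -0.25721079  0.066     ]
[ 0.54265628 -0.27252947  0.026     ] tray near-right corner
```

View pics/zi_s.png

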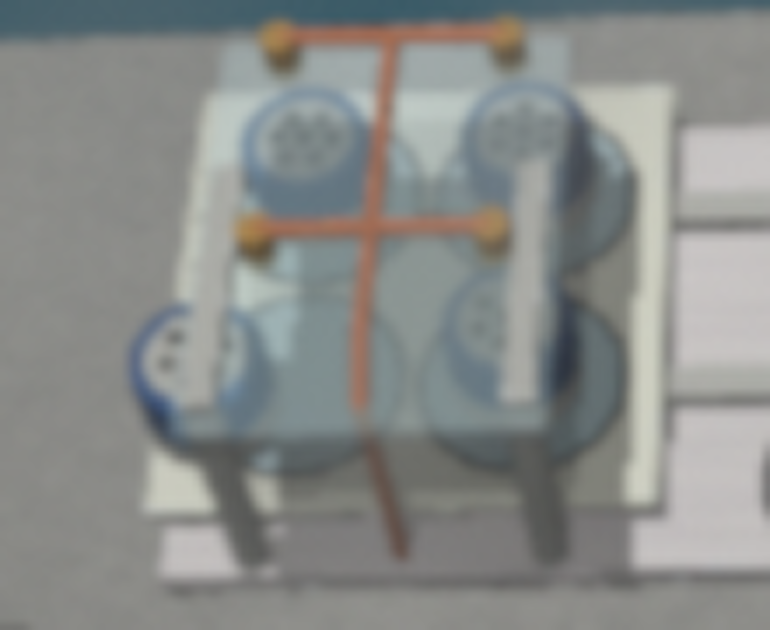

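View pics/zi_t.png

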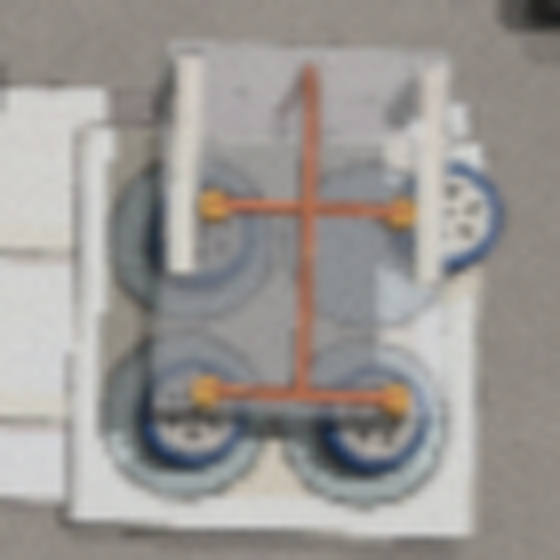

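One head has been knocked: the far one now stands at about (0.687, −0.257), outside its circle but still on the tray. There is plenty of time, so I redo the cycle: unlock, crank out gently, reset the head, crank in, lock.

```bash
python3 -m jog '-0.01 -0.04 0 0 0 0 0;-0.02 -0.08 0 0 0 0 0;-0.035 -0.12 0 0 0 0 0;-0.0395 -0.1495 0.02 0 0 0 0;-0.0395 -0.1495 0.05 0 0 0 0'; python3 -m jog '0 0 0.02 0 0 0 0;0 0 0.04 0 0 0 0;0 0 0.04 0 0 0 0;0 0 0.04 0 0 0 0' 
```

```text
t: 51.9
eef_pos: [0.4871, 0.2094, 0.1563]
tool_rot: [0.002, 0.005, 1.0, 0.001]
contact_force: [0.1, 0.3, 0.1]
gripper_width: -0.001
t: 52.3
eef_pos: [0.4848, 0.2142, 0.1152]
tool_rot: [-0.0, 0.001, 1.0, -0.0]
contact_force: [0.5, 0.4, 0.6]
gripper_width: 0.002
```

```bash
python3 -m jog '0 0.001 0.015 0 0 0 0;0 0.001 0.03 0 0 0 0; 0 0.001 0.042 0 0 0 0; 0 0.001 0.052 0 0 0 0; 0 0.001 0.06 0 0 0 0' ;  python3 -m jog '0 0 0.003 0 0 0 0;0 0 0.0045 0 0 0 0; 0 0 0.0045 0 0 0 0'; python3 -m jog '0 0 -0.005 0 0 0 0;0 0 -0.01 0 0 0 0'; python3 -m jog '0 0 -0.03 0 0 0 0;0 0 -0.07 0 0 0 0.05; -0.03 0 -0.1 0 0 0 0.05; -0.07 -0.002 -0.1 0 0 0 0.05; -0.11 -0.003 -0.1 0 0 0 0.05'; python3 -m jog '-0.04 0 0 0 0 0 0.05; -0.044 0 0 0 0 0 0.05; -0.044 0 0 0 0 0 0.05; -0.044 0 0 0 0 0 0.05; -0.044 0 0 0 0 0 0.05'; python3 - <<'E'
from h import *
c=cam("wrist"); crop(c,140,0,420,380,2,"zj_w.png"); print(status.get_obs()["eef_pos"])
E
```

```text
t: 52.8
eef_pos: [0.4859, 0.2162, 0.0552]
tool_rot: [0.001, 0.0, 1.0, 0.001]
contact_force: [-1.0, -0.5, 11.8]
gripper_width: 0.001
t: 53.1
eef_pos: [0.486, 0.2163, 0.0511]
tool_rot: [0.001, 0.0, 1.0, 0.001]
contact_force: [-0.9, -0.5, 13.6]
gripper_width: -0.0
t: 53.3
eef_pos: [0.4854, 0.2161, 0.0606]
tool_rot: [0.001, 0.0, 1.0, 0.0]
contact_force: [0.1, -0.3, -0.1]
gripper_width: 0.002
t: 53.8
eef_pos: [0.5959, 0.2137, 0.161]
tool_rot: [0.001, -0.001, 1.0, 0.001]
contact_force: [-0.3, -0.1, 1.4]
gripper_width: 0.582
t: 54.3
eef_pos: [0.6372, 0.2132, 0.16]
tool_rot: [-0.001, -0.0, 1.0, 0.0]
contact_force: [0.3, 0.1, -0.4]
gripper_width: 0.583
[0.63737774 0.21322703 0.16021194]
```

View pics/zj_w.png

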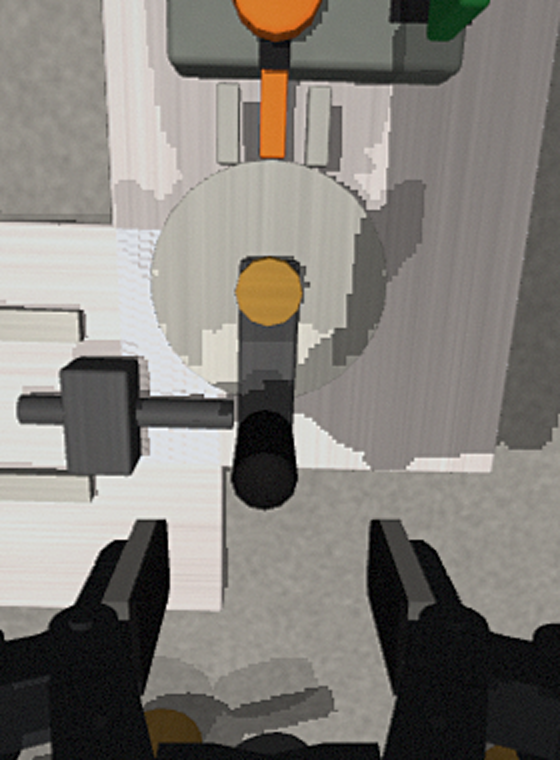

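```bash
python3 -m jog '0 -0.001 0.02 0 0 0 0.05; 0 -0.001 0.04 0 0 0 0.05;0 -0.001 0.055 0 0 0 0.05;0 -0.001 0.065 0 0 0 0.05;0 -0.001 0.07 0 0 0 0.05'; python3 -m jog '0 0 0 0 0 0 0.05; 0 0 0 0 0 0 0.015; 0 0 0 0 0 0 0.015; 0 0 0 0 0 0 0.015; 0 0 0 0 0 0 0.015' 30; python3 - <<'E'
import numpy as np
r=55
for k in range(8):
    p0=np.radians(45*k-1.2); out=[]
    for i in range(1,6):
        p=p0+np.radians(9*i); out.append(f"{-r*(np.cos(p)-np.cos(p0))/1e3:.4f} {r*(np.sin(p)-np.sin(p0))/1e3:.4f} 0 0 0 0 0.015")
    print("; ".join(out))
E
```

```text
t: 54.85
eef_pos: [0.638, 0.2119, 0.0895]
tool_rot: [-0.001, 0.0, 1.0, -0.0]
contact_force: [-0.5, -0.0, -0.6]
gripper_width: 0.585
t: 55.35
eef_pos: [0.6393, 0.2119, 0.0912]
tool_rot: [0.001, 0.0, 1.0, 0.0]
contact_force: [-0.9, 0.4, 4.7]
gripper_width: 0.245
0.0005 0.0086 0 0 0 0 0.015; 0.0023 0.0170 0 0 0 0 0.015; 0.0055 0.0251 0 0 0 0 0.015; 0.0098 0.0325 0 0 0 0 0.015; 0.0153 0.0392 0 0 0 0 0.015
0.0064 0.0057 0 0 0 0 0.015; 0.0137 0.0104 0 0 0 0 0.015; 0.0216 0.0139 0 0 0 0 0.015; 0.0300 0.0161 0 0 0 0 0.015; 0.0385 0.0169 0 0 0 0 0.015
0.0086 -0.0005 0 0 0 0 0.015; 0.0170 -0.0023 0 0 0 0 0.015; 0.0251 -0.0055 0 0 0 0 0.015; 0.0325 -0.0098 0 0 0 0 0.015; 0.0392 -0.0153 0 0 0 0 0.015
0.0057 -0.0064 0 0 0 0 0.015; 0.0104 -0.0137 0 0 0 0 0.015; 0.0139 -0.0216 0 0 0 0 0.015; 0.0161 -0.0300 0 0 0 0 0.015; 0.0169 -0.0385 0 0 0 0 0.015
-0.0005 -0.0086 0 0 0 0 0.015; -0.0023 -0.0170 0 0 0 0 0.015; -0.0055 -0.0251 0 0 0 0 0.015; -0.0098 -0.0325 0 0 0 0 0.015; -0.0153 -0.0392 0 0 0 0 0.015
-0.0064 -0.0057 0 0 0 0 0.015; -0.0137 -0.0104 0 0 0 0 0.015; -0.0216 -0.0139 0 0 0 0 0.015; -0.0300 -0.0161 0 0 0 0 0.015; -0.0385 -0.0169 0 0 0 0 0.015
-0.0086 0.0005 0 0 0 0 0.015; -0.0170 0.0023 0 0 0 0 0.015; -0.0251 0.0055 0 0 0 0 0.015; -0.0325 0.0098 0 0 0 0 0.015; -0.0392 0.0153 0 0 0 0 0.015
-0.0057 0.0064 0 0 0 0 0.015; -0.0104 0.0137 0 0 0 0 0.015; -0.0139 0.0216 0 0 0 0 0.015; -0.0161 0.0300 0 0 0 0 0.015; -0.0169 0.0385 0 0 0 0 0.015
```

```bash
python3 -m jog '0.0005 0.0086 0 0 0 0 0.015; 0.0023 0.0170 0 0 0 0 0.015; 0.0055 0.0251 0 0 0 0 0.015; 0.0098 0.0325 0 0 0 0 0.015; 0.0153 0.0392 0 0 0 0 0.015'; python3 -m jog '0.0064 0.0057 0 0 0 0 0.015; 0.0137 0.0104 0 0 0 0 0.015; 0.0216 0.0139 0 0 0 0 0.015; 0.0300 0.0161 0 0 0 0 0.015; 0.0385 0.0169 0 0 0 0 0.015'; python3 -m jog '0.0086 -0.0005 0 0 0 0 0.015; 0.0170 -0.0023 0 0 0 0 0.015; 0.0251 -0.0055 0 0 0 0 0.015; 0.0325 -0.0098 0 0 0 0 0.015; 0.0392 -0.0153 0 0 0 0 0.015'; python3 -m jog '0.0057 -0.0064 0 0 0 0 0.015; 0.0104 -0.0137 0 0 0 0 0.015; 0.0139 -0.0216 0 0 0 0 0.015; 0.0161 -0.0300 0 0 0 0 0.015; 0.0169 -0.0385 0 0 0 0 0.015'; python3 - <<'E'
from h import *
c=cam("scene"); crop(c,130,160,410,310,2.8,"zk_s.png")
E
```

```text
t: 55.85
eef_pos: [0.6239, 0.2516, 0.0912]
tool_rot: [0.001, 0.0, 1.0, 0.0]
contact_force: [-0.5, -2.7, 6.7]
gripper_width: 0.248
t: 56.35
eef_pos: [0.5857, 0.2685, 0.0912]
tool_rot: [0.001, 0.0, 1.0, 0.0]
contact_force: [1.0, -2.7, 6.2]
gripper_width: 0.245
t: 56.85
eef_pos: [0.5465, 0.2536, 0.0912]
tool_rot: [0.001, -0.0, 1.0, 0.001]
contact_force: [3.1, -0.9, 4.8]
gripper_width: 0.245
t: 57.35
eef_pos: [0.5292, 0.2157, 0.0911]
tool_rot: [0.001, -0.0, 1.0, 0.001]
contact_force: [1.2, 1.9, 6.2]
gripper_width: 0.246
```

View pics/zk_s.png

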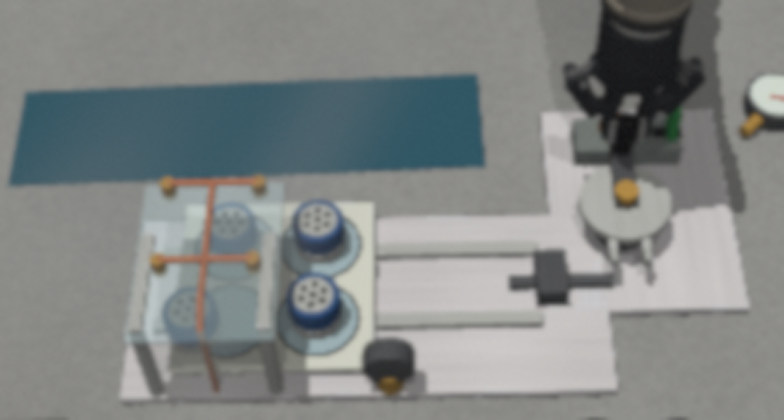

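Head rides along upright. Continue the remaining one and a half turns.

```bash
python3 -m jog '-0.0005 -0.0086 0 0 0 0 0.015; -0.0023 -0.0170 0 0 0 0 0.015; -0.0055 -0.0251 0 0 0 0 0.015; -0.0098 -0.0325 0 0 0 0 0.015; -0.0153 -0.0392 0 0 0 0 0.015'; python3 -m jog '-0.0064 -0.0057 0 0 0 0 0.015; -0.0137 -0.0104 0 0 0 0 0.015; -0.0216 -0.0139 0 0 0 0 0.015; -0.0300 -0.0161 0 0 0 0 0.015; -0.0385 -0.0169 0 0 0 0 0.015'; python3 -m jog '-0.0086 0.0005 0 0 0 0 0.015; -0.0170 0.0023 0 0 0 0 0.015; -0.0251 0.0055 0 0 0 0 0.015; -0.0325 0.0098 0 0 0 0 0.015; -0.0392 0.0153 0 0 0 0 0.015'; python3 -m jog '-0.0057 0.0064 0 0 0 0 0.015; -0.0104 0.0137 0 0 0 0 0.015; -0.0139 0.0216 0 0 0 0 0.015; -0.0161 0.0300 0 0 0 0 0.015; -0.0169 0.0385 0 0 0 0 0.015'; python3 -m jog '0.0005 0.0086 0 0 0 0 0.015; 0.0023 0.0170 0 0 0 0 0.015; 0.0055 0.0251 0 0 0 0 0.015; 0.0098 0.0325 0 0 0 0 0.015; 0.0153 0.0392 0 0 0 0 0.015'; python3 -m jog '0.0064 0.0057 0 0 0 0 0.015; 0.0137 0.0104 0 0 0 0 0.015; 0.0216 0.0139 0 0 0 0 0.015; 0.0300 0.0161 0 0 0 0 0.015; 0.0385 0.0169 0 0 0 0 0.015'; python3 -m jog '0.0086 -0.0005 0 0 0 0 0.015; 0.0170 -0.0023 0 0 0 0 0.015; 0.0251 -0.0055 0 0 0 0 0.015; 0.0325 -0.0098 0 0 0 0 0.015; 0.0392 -0.0153 0 0 0 0 0.015'; python3 -m jog '0.0057 -0.0064 0 0 0 0 0.015; 0.0104 -0.0137 0 0 0 0 0.015; 0.0139 -0.0216 0 0 0 0 0.015; 0.0161 -0.0300 0 0 0 0 0.015; 0.0169 -0.0385 0 0 0 0 0.015' 
```

```text
t: 57.9
eef_pos: [0.5439, 0.1759, 0.0911]
tool_rot: [-0.0, -0.0, 1.0, 0.001]
contact_force: [-1.5, 0.5, 9.5]
gripper_width: 0.246
t: 58.4
eef_pos: [0.5829, 0.1584, 0.0911]
tool_rot: [0.0, 0.0, 1.0, 0.0]
contact_force: [-1.8, 0.1, 7.9]
gripper_width: 0.245
t: 58.9
eef_pos: [0.6224, 0.1737, 0.0911]
tool_rot: [0.0, 0.0, 1.0, 0.0]
contact_force: [-1.0, -0.7, 8.5]
gripper_width: 0.246
t: 59.4
eef_pos: [0.6393, 0.2124, 0.0912]
tool_rot: [0.001, 0.0, 1.0, 0.0]
contact_force: [-1.2, -0.6, 8.3]
gripper_width: 0.243
t: 59.9
eef_pos: [0.6239, 0.2516, 0.0912]
tool_rot: [0.001, 0.0, 1.0, 0.0]
contact_force: [0.5, -3.4, 7.5]
gripper_width: 0.241
t: 60.4
eef_pos: [0.5855, 0.2685, 0.0912]
tool_rot: [0.001, 0.0, 1.0, 0.0]
contact_force: [1.7, -2.0, 6.1]
gripper_width: 0.242
t: 60.9
eef_pos: [0.5465, 0.2536, 0.0912]
tool_rot: [0.001, -0.0, 1.0, 0.001]
contact_force: [3.6, -1.2, 5.1]
gripper_width: 0.247
t: 61.4
eef_pos: [0.5292, 0.2157, 0.0911]
tool_rot: [0.001, -0.0, 1.0, 0.001]
contact_force: [1.4, 1.5, 6.4]
gripper_width: 0.247
```

```bash
python3 -m jog '-0.0005 -0.0086 0 0 0 0 0.015; -0.0023 -0.0170 0 0 0 0 0.015; -0.0055 -0.0251 0 0 0 0 0.015; -0.0098 -0.0325 0 0 0 0 0.015; -0.0153 -0.0392 0 0 0 0 0.015'; python3 -m jog '-0.0064 -0.0057 0 0 0 0 0.015; -0.0137 -0.0104 0 0 0 0 0.015; -0.0216 -0.0139 0 0 0 0 0.015; -0.0300 -0.0161 0 0 0 0 0.015; -0.0385 -0.0169 0 0 0 0 0.015'; python3 -m jog '-0.0086 0.0005 0 0 0 0 0.015; -0.0170 0.0023 0 0 0 0 0.015; -0.0251 0.0055 0 0 0 0 0.015; -0.0325 0.0098 0 0 0 0 0.015; -0.0392 0.0153 0 0 0 0 0.015'; python3 -m jog '-0.0057 0.0064 0 0 0 0 0.015; -0.0104 0.0137 0 0 0 0 0.015; -0.0139 0.0216 0 0 0 0 0.015; -0.0161 0.0300 0 0 0 0 0.015; -0.0169 0.0385 0 0 0 0 0.015';  python3 -m jog '0 0.002 0 0 0 0 0.015;0 0.004 0 0 0 0 0.015; 0 0.004 0 0 0 0 0.015'; python3 - <<'E'
from h import *
c=cam("scene"); crop(c,130,160,410,310,2.8,"zl_s.png")
E
```

```text
t: 61.9
eef_pos: [0.5439, 0.176, 0.0911]
tool_rot: [-0.0, -0.0, 1.0, 0.001]
contact_force: [-1.6, -0.1, 10.6]
gripper_width: 0.244
t: 62.4
eef_pos: [0.5829, 0.1584, 0.0911]
tool_rot: [0.0, 0.0, 1.0, 0.0]
contact_force: [-1.8, -0.8, 9.6]
gripper_width: 0.246
t: 62.9
eef_pos: [0.6224, 0.1737, 0.0911]
tool_rot: [0.0, 0.0, 1.0, 0.0]
contact_force: [-1.1, -0.8, 8.4]
gripper_width: 0.25
t: 63.4
eef_pos: [0.6393, 0.2123, 0.0912]
tool_rot: [0.001, 0.0, 1.0, 0.0]
contact_force: [-0.8, -7.5, 8.1]
gripper_width: 0.247
t: 63.7
eef_pos: [0.6393, 0.2122, 0.0912]
tool_rot: [0.0, 0.002, 1.0, -0.002]
contact_force: [0.1, -8.8, 8.6]
gripper_width: 0.246
```

View pics/zl_s.png

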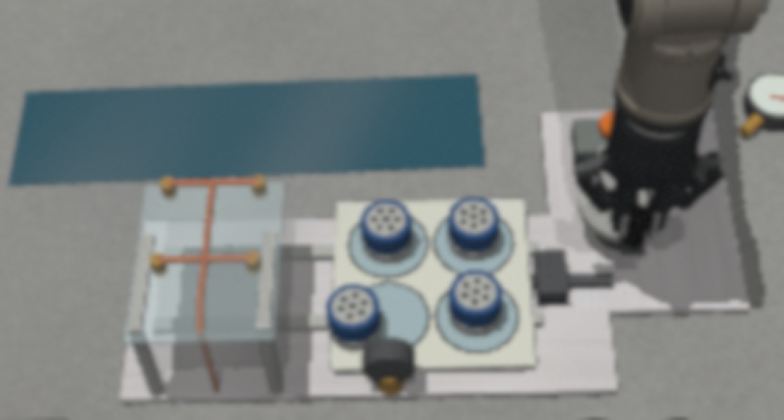

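```bash
python3 -m jog '0 -0.004 0 0 0 0 0.06; 0 -0.004 0 0 0 0 0.06; 0 -0.004 -0.03 0 0 0 0.06; 0 -0.004 -0.08 0 0 0 0.06; 0 -0.004 -0.12 0 0 0 0.06'; python3 -m jog '0 -0.04 0 0 0 0 0.08; -0.01 -0.09 0 0 0 0 0.08;-0.02 -0.14 0 0 0 0 0.08;-0.03 -0.19 0 0 0 0 0.08;-0.03 -0.23 0 0 0 0 0.08'; python3 -m jog '0 -0.03 0 0 0 0 0.08;0 -0.032 0 0 0 0 0.08;0 -0.032 0 0 0 0 0.08;0 -0.032 0 0 0 0 0.08;0 -0.032 0 0 0 0 0.08'; python3 - <<'E'
from h import *
c=cam("wrist"); cv2.imwrite("pics/zm_w.png",c["image"][:,:,::-1]); print(status.get_obs()["eef_pos"])
s=cam("scene"); print(onz(s,130+352/2.8,160+306/2.8,.066))
for p in [(.687,-.057,.066),(.681,-.0225,.026)]: print(proj(c,p))
E
```

```text
t: 64.25
eef_pos: [0.6381, 0.2129, 0.2117]
tool_rot: [-0.0, -0.0, 1.0, 0.0]
contact_force: [0.6, 0.9, 0.4]
gripper_width: 0.703
t: 64.75
eef_pos: [0.6689, -0.0197, 0.21]
tool_rot: [0.0, 0.0, 1.0, 0.0]
contact_force: [0.2, 0.1, 0.1]
gripper_width: 0.938
t: 65.25
eef_pos: [0.6687, -0.0476, 0.2099]
tool_rot: [-0.0, -0.001, 1.0, 0.001]
contact_force: [0.6, 0.3, -0.1]
gripper_width: 0.937
[ 0.66866628 -0.04796137  0.21003283]
[ 0.69640197 -0.05368755  0.066     ]
(np.float64(264.2015502285575), np.float64(213.48160277342092))
(np.float64(297.1622922794913), np.float64(196.07724634250422))
```

View pics/zm_w.png

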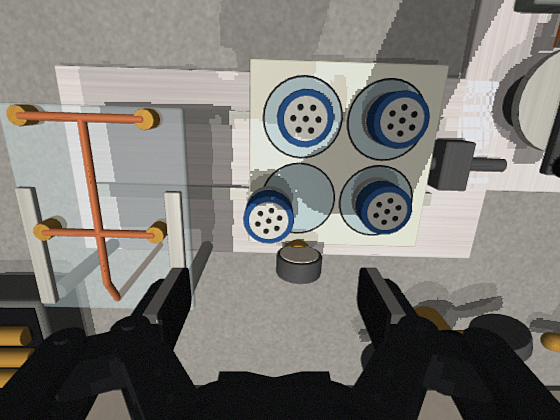

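```bash
python3 - <<'E'
from h import *
c=cam("wrist")
crop(c,160,90,460,300,2.6,"zn_w.png")
g=c["image"]
print("head",onz(c,268,217.5,.066),"disc",onz(c,299,257,.06),onz(c,299,257,.09),"hood edge",onz(c,185,200,.117))
print("others",onz(c,306,117,.066),onz(c,404,119,.066),onz(c,384,206,.066))
print(status.get_obs()["eef_pos"])
E
```

```text
head [ 0.69117682 -0.0542388   0.066     ] disc [ 0.73671684 -0.02251659  0.06      ] [ 0.72138371 -0.0252287   0.09      ] hood edge [ 0.65816701 -0.11816777  0.117     ]
others [ 0.59760084 -0.0205734   0.066     ] [0.59916908 0.06543585 0.066     ] [0.67934161 0.05688697 0.066     ]
[ 0.66860472 -0.0488012   0.21022055]
```

View pics/zn_w.png

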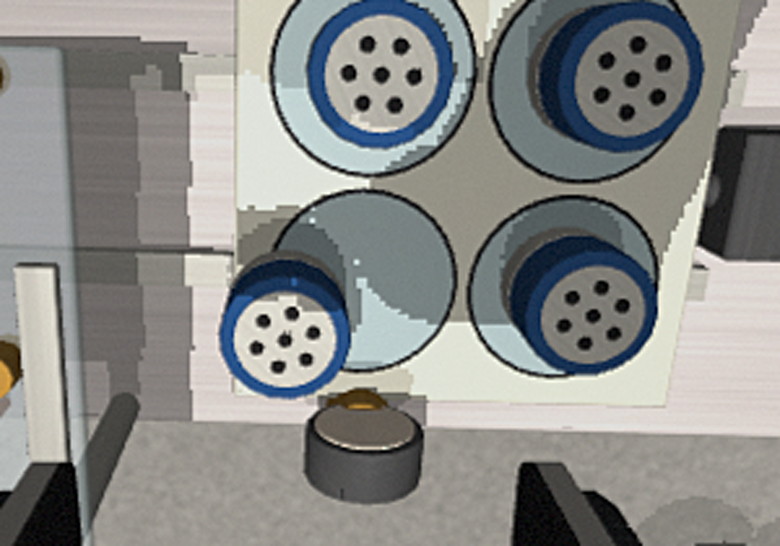

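```bash
python3 -m jog '-0.0155 -0.006 0.03 0 0 0 0.066;-0.0155 -0.006 0.07 0 0 0 0.066;-0.0155 -0.006 0.1 0 0 0 0.066;-0.0155 -0.006 0.12 0 0 0 0.066;-0.0155 -0.006 0.12 0 0 0 0.066'; python3 -m jog '0 0 0 0 0 0 0.066;0 0 0 0 0 0 0.066'; python3 - <<'E'
from h import *
c=cam("wrist"); crop(c,140,150,420,350,2.8,"zo_w.png"); print(status.get_obs()["eef_pos"])
s=cam("scene"); crop(s,210,190,330,310,5,"zo_s.png")
E
```

```text
t: 65.9
eef_pos: [0.6818, -0.0551, 0.087]
tool_rot: [-0.003, -0.0, 1.0, 0.0]
contact_force: [0.1, -0.7, -0.4]
gripper_width: 0.769
t: 66.1
eef_pos: [0.6852, -0.0564, 0.0921]
tool_rot: [0.001, 0.0, 1.0, -0.0]
contact_force: [1.2, -0.1, 0.8]
gripper_width: 0.773
[ 0.68514049 -0.05637296  0.0921675 ]
```

View pics/zo_w.png

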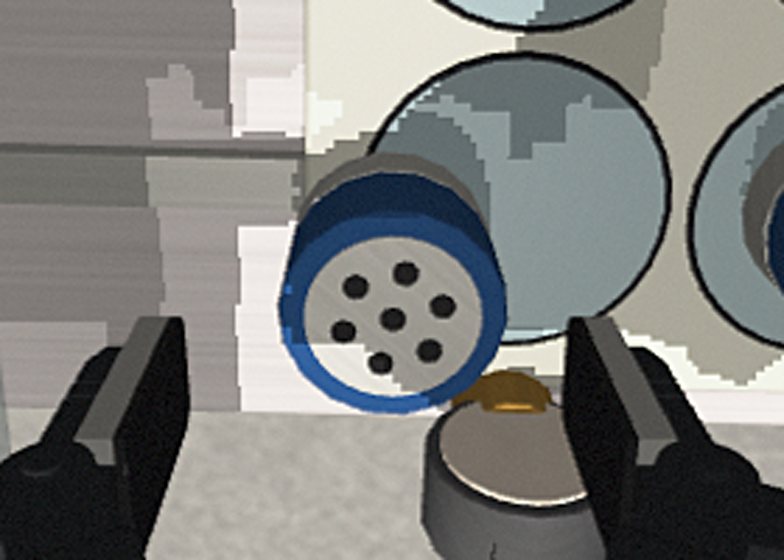

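View pics/zo_s.png

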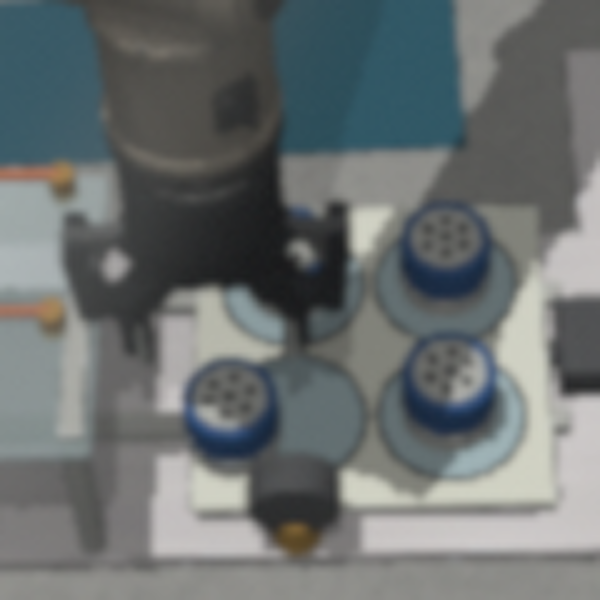

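```bash
python3 - <<'E'
from h import *
c=cam("wrist"); o=status.get_obs()["eef_pos"]
c0=dict(c); c0["position"]=np.array(c["position"])+np.array([.6686,-.0488,.2102])-o
def tri(u1,v1,u0,v0):
    p,d=ray(c,u1,v1); q,e=ray(c0,u0,v0)
    d/=np.linalg.norm(d); e/=np.linalg.norm(e)
    t=np.linalg.lstsq(np.stack([d,-e],1),q-p,rcond=None)[0]
    return p+d*t[0], q+e*t[1]
print("head check",tri(140+392/2.8,150+318/2.8,160+285/2.6,90+340/2.6))
print("dial top face centre",tri(140+522/2.8,150+448/2.8,160+365/2.6,90+427/2.6))
print("dial left bottom", tri(140+425/2.8,150+455/2.8,160+307/2.6,90+430/2.6))
print(onz(c,140+392/2.8,150+318/2.8,.066))
E
```

```text
head check (array([ 0.69754918, -0.05287689,  0.05980545]), array([ 0.69765002, -0.05333144,  0.05985005]))
dial top face centre (array([ 0.73966184, -0.02007371,  0.04907552]), array([ 0.7399717 , -0.02076687,  0.04916703]))
dial left bottom (array([ 0.74035548, -0.04431587,  0.05087806]), array([ 0.74042913, -0.04465131,  0.05091051]))
[ 0.69419844 -0.05301241  0.066     ]
```

```bash
python3 -m jog '-0.005 0.003 0.01 0 0 0 0.066;-0.005 0.003 0.02 0 0 0 0.066;-0.005 0.003 0.03 0 0 0 0.066;-0.005 0.003 0.042 0 0 0 0.066;-0.005 0.003 0.054 0 0 0 0.066'; python3 -m jog '0 0 0 0 0 0 0.066;0 0 0 0 0 0 0.066;0 0 0 0 0 0 0.035;0 0 0 0 0 0 0.035;0 0 0 0 0 0 0.035' 50; python3 -m jog '0 0 0 0 0 0 0.035;0 0 0 0 0 0 0.035'; python3 - <<'E'
from h import *
c=cam("wrist"); crop(c,140,150,420,350,2.8,"zp_w.png"); print(status.get_obs()["eef_pos"])
E
```

```text
t: 66.75
eef_pos: [0.6905, -0.0472, 0.0358]
tool_rot: [0.001, -0.002, 1.0, 0.003]
contact_force: [-0.2, 13.1, 4.9]
gripper_width: 0.77
t: 67.25
eef_pos: [0.689, -0.0504, 0.0355]
tool_rot: [-0.0, -0.001, 1.0, 0.001]
contact_force: [-0.1, 6.4, 1.7]
gripper_width: 0.573
t: 67.45
eef_pos: [0.689, -0.0504, 0.0354]
tool_rot: [-0.0, -0.001, 1.0, 0.001]
contact_force: [-0.0, 6.0, 1.7]
gripper_width: 0.572
[ 0.68902162 -0.05039399  0.03545083]
```

View pics/zp_w.png

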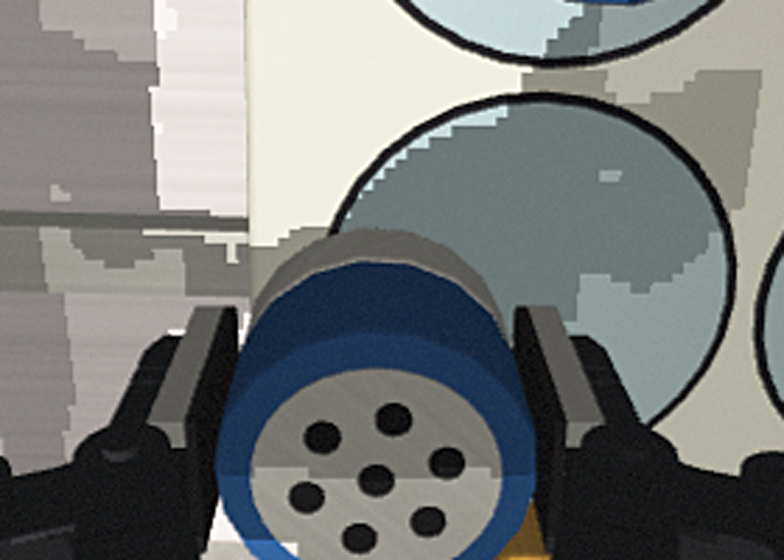

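```bash
python3 -m jog '0 0.004 0 0 0 0 0.035;0 0.008 -0.004 0 0 0 0.035;0.006 0.016 -0.015 0 0 0 0.035;0.011 0.024 -0.02 0 0 0 0.035;0.011 0.028 -0.02 0 0 0 0.035'; python3 -m jog '0 0 0 0 0 0 0.035;0 0 0 0 0 0 0.035;0 0 0 0 0 0 0.035'; python3 - <<'E'
from h import *
c=cam("wrist"); crop(c,140,150,420,350,2.8,"zq_w.png"); print(status.get_obs()["eef_pos"])
E
```

```text
t: 68.0
eef_pos: [0.6778, -0.024, 0.0575]
tool_rot: [0.001, -0.0, 1.0, 0.0]
contact_force: [0.5, 0.7, -1.5]
gripper_width: 0.576
t: 68.3
eef_pos: [0.6779, -0.0258, 0.0561]
tool_rot: [-0.0, 0.001, 1.0, -0.0]
contact_force: [-0.4, -0.1, -1.9]
gripper_width: 0.567
[ 0.67790723 -0.02586153  0.05615545]
```

View pics/zq_w.png

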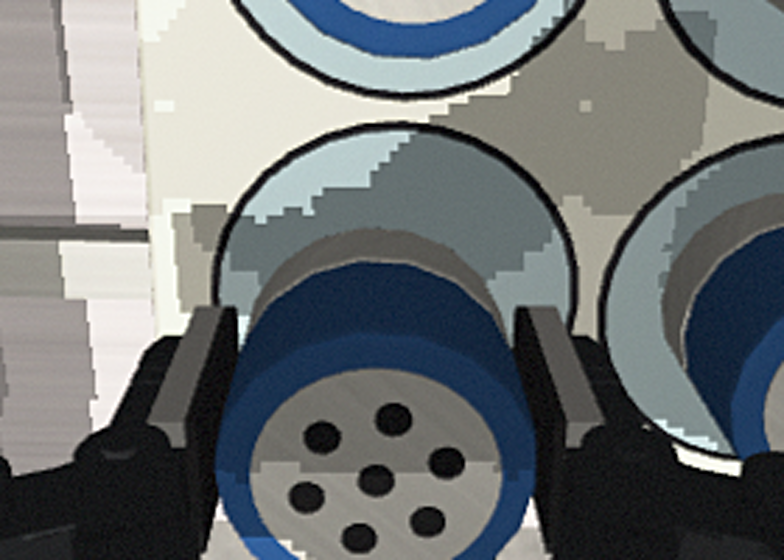

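```bash
python3 -m jog '0.001 0.004 0.007 0 0 0 0.035;0.001 0.004 0.014 0 0 0 0.035;0.001 0.004 0.019 0 0 0 0.035;0.001 0.004 0.0205 0 0 0 0.035;0.001 0.004 0.0205 0 0 0 0.035'; python3 -m jog '0 0 0 0 0 0 0.062; 0 0 0 0 0 0 0.062; 0 0 0 0 0 0 0.062; 0 0 0 0 0 0 0.062'; python3 -m jog '0 0 -0.02 0 0 0 0.062; 0 0 -0.04 0 0 0 0.062; 0 0 -0.08 0 0 0 0.062; 0 0 -0.12 0 0 0 0.062; 0.01 0.02 -0.15 0 0 0 0.05';  python3 -m jog '0.015 0.03 0 0 0 0 0.05; 0.015 0.07 0 0 0 0 0.05;0.015 0.07 0 0 0 0 0.05;0.015 0.07 0 0 0 0 0.05'; python3 - <<'E'
from h import *
c=cam("wrist"); cv2.imwrite("pics/zr_w.png",c["image"][:,:,::-1]); print(status.get_obs()["eef_pos"])
s=cam("scene"); crop(s,130,160,410,310,2.8,"zr_s.png")
E
```

```text
t: 68.85
eef_pos: [0.6768, -0.0214, 0.0355]
tool_rot: [-0.0, 0.0, 1.0, -0.0]
contact_force: [-0.5, -0.8, -2.3]
gripper_width: 0.573
t: 69.25
eef_pos: [0.6772, -0.0214, 0.0361]
tool_rot: [0.0, 0.0, 1.0, -0.0]
contact_force: [0.6, 0.2, -0.7]
gripper_width: 0.731
t: 69.75
eef_pos: [0.6683, -0.0052, 0.189]
tool_rot: [0.002, 0.003, 1.0, -0.001]
contact_force: [0.4, 0.0, 0.3]
gripper_width: 0.596
t: 70.15
eef_pos: [0.6519, 0.0705, 0.1858]
tool_rot: [-0.0, -0.001, 1.0, 0.0]
contact_force: [-0.5, -0.8, 0.5]
gripper_width: 0.582
[0.65204688 0.06857339 0.18590109]
```

View pics/zr_w.png

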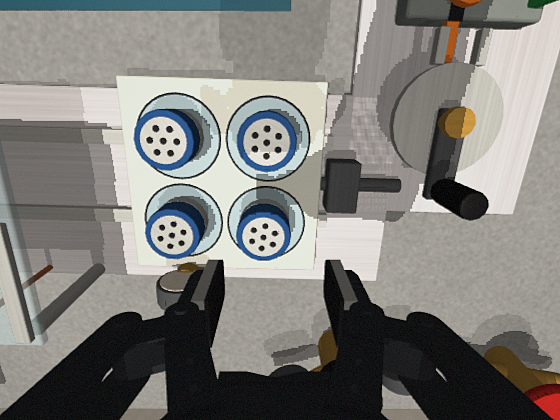

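View pics/zr_s.png

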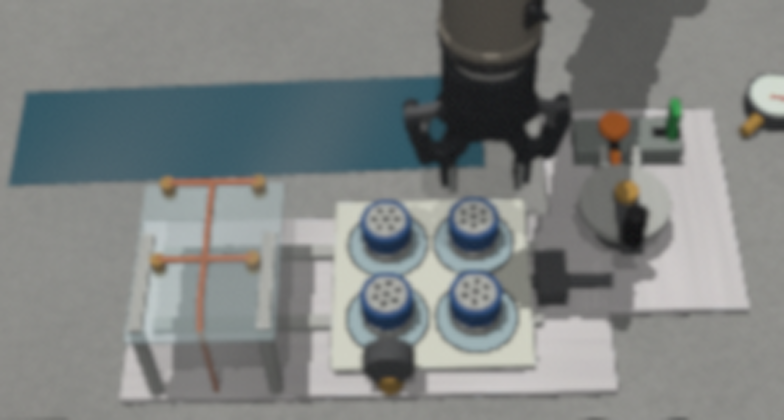

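```bash
python3 -m jog '0.004 0.04 0 0 0 0 0.05;0.01 0.08 0 0 0 0 0.05;0.014 0.12 0 0 0 0 0.05;0.014 0.144 0.02 0 0 0 0.05;0.014 0.144 0.025 0 0 0 0.05'; python3 -m jog '0 0 0 0 0 0 0.05;0 0 0 0 0 0 0.05;0 0 0 0 0 0 0.05'; python3 -m jog '0 0 0 0 0 0 0.05'
```

```text
t: 70.75
eef_pos: [0.6367, 0.217, 0.1586]
tool_rot: [-0.001, -0.002, 1.0, 0.0]
contact_force: [0.1, 0.3, -0.1]
gripper_width: 0.583
t: 71.05
eef_pos: [0.6391, 0.2102, 0.1618]
tool_rot: [0.001, 0.002, 1.0, -0.0]
contact_force: [0.5, -0.2, 0.3]
gripper_width: 0.582
t: 71.15
eef_pos: [0.6388, 0.2112, 0.1617]
tool_rot: [0.001, 0.001, 1.0, 0.0]
contact_force: [0.3, -0.3, 0.9]
gripper_width: 0.585
```

```bash
python3 -m jog '0 0.001 0.02 0 0 0 0.05; 0 0.001 0.04 0 0 0 0.05;0 0.001 0.055 0 0 0 0.05;0 0.001 0.065 0 0 0 0.05;0 0.001 0.07 0 0 0 0.05'; python3 -m jog '0 0 0 0 0 0 0.05; 0 0 0 0 0 0 0.015; 0 0 0 0 0 0 0.015; 0 0 0 0 0 0 0.015; 0 0 0 0 0 0 0.015' 30; python3 -m jog '0.0009 -0.0086 0 0 0 0 0.015; 0.0030 -0.0169 0 0 0 0 0.015; 0.0065 -0.0248 0 0 0 0 0.015; 0.0112 -0.0321 0 0 0 0 0.015; 0.0169 -0.0385 0 0 0 0 0.015'; python3 -m jog '0.0067 -0.0055 0 0 0 0 0.015; 0.0142 -0.0099 0 0 0 0 0.015; 0.0222 -0.0130 0 0 0 0 0.015; 0.0306 -0.0148 0 0 0 0 0.015; 0.0392 -0.0153 0 0 0 0 0.015'; python3 -m jog '0.0086 0.0009 0 0 0 0 0.015; 0.0169 0.0030 0 0 0 0 0.015; 0.0248 0.0065 0 0 0 0 0.015; 0.0321 0.0112 0 0 0 0 0.015; 0.0385 0.0169 0 0 0 0 0.015'; python3 -m jog '0.0055 0.0067 0 0 0 0 0.015; 0.0099 0.0142 0 0 0 0 0.015; 0.0130 0.0222 0 0 0 0 0.015; 0.0148 0.0306 0 0 0 0 0.015; 0.0153 0.0392 0 0 0 0 0.015'; python3 -m jog '-0.0009 0.0086 0 0 0 0 0.015; -0.0030 0.0169 0 0 0 0 0.015; -0.0065 0.0248 0 0 0 0 0.015; -0.0112 0.0321 0 0 0 0 0.015; -0.0169 0.0385 0 0 0 0 0.015'; python3 -m jog '-0.0067 0.0055 0 0 0 0 0.015; -0.0142 0.0099 0 0 0 0 0.015; -0.0222 0.0130 0 0 0 0 0.015; -0.0306 0.0148 0 0 0 0 0.015; -0.0392 0.0153 0 0 0 0 0.015'; python3 -m jog '-0.0086 -0.0009 0 0 0 0 0.015; -0.0169 -0.0030 0 0 0 0 0.015; -0.0248 -0.0065 0 0 0 0 0.015; -0.0321 -0.0112 0 0 0 0 0.015; -0.0385 -0.0169 0 0 0 0 0.015'; python3 -m jog '-0.0055 -0.0067 0 0 0 0 0.015; -0.0099 -0.0142 0 0 0 0 0.015; -0.0130 -0.0222 0 0 0 0 0.015; -0.0148 -0.0306 0 0 0 0 0.015; -0.0153 -0.0392 0 0 0 0 0.015';  python3 - <<'E'
from h import *
c=cam("wrist"); crop(c,140,180,420,380,2,"zs_w.png"); print(status.get_obs()["eef_pos"])
c=cam("scene"); crop(c,130,160,410,310,2.8,"zs_s.png")
E
```

```text
t: 71.65
eef_pos: [0.6379, 0.2134, 0.09]
tool_rot: [-0.0, 0.0, 1.0, -0.0]
contact_force: [-0.4, -0.6, -0.3]
gripper_width: 0.585
t: 72.15
eef_pos: [0.6389, 0.212, 0.092]
tool_rot: [0.001, 0.001, 1.0, -0.001]
contact_force: [-0.9, -6.0, 6.5]
gripper_width: 0.248
t: 72.65
eef_pos: [0.6224, 0.1742, 0.092]
tool_rot: [0.002, 0.001, 1.0, 0.0]
contact_force: [2.1, 0.1, 6.1]
gripper_width: 0.248
t: 73.15
eef_pos: [0.5828, 0.1584, 0.0919]
tool_rot: [0.001, 0.001, 1.0, -0.0]
contact_force: [1.5, -1.3, 8.0]
gripper_width: 0.249
t: 73.65
eef_pos: [0.5438, 0.1756, 0.0919]
tool_rot: [0.001, 0.001, 1.0, -0.0]
contact_force: [1.7, -0.7, 10.2]
gripper_width: 0.244
t: 74.15
eef_pos: [0.5287, 0.2154, 0.0919]
tool_rot: [0.001, 0.001, 1.0, 0.0]
contact_force: [2.3, -1.5, 8.9]
gripper_width: 0.251
t: 74.65
eef_pos: [0.5461, 0.2536, 0.0919]
tool_rot: [0.001, 0.001, 1.0, -0.0]
contact_force: [1.0, -2.2, 9.2]
gripper_width: 0.246
t: 75.15
eef_pos: [0.5849, 0.2686, 0.0919]
tool_rot: [0.0, 0.001, 1.0, -0.0]
contact_force: [-1.9, -3.2, 10.9]
gripper_width: 0.243
t: 75.65
eef_pos: [0.623, 0.2522, 0.0919]
tool_rot: [-0.0, 0.0, 1.0, 0.0]
contact_force: [-3.5, -1.2, 11.3]
gripper_width: 0.244
t: 76.15
eef_pos: [0.6389, 0.2138, 0.092]
tool_rot: [0.001, 0.0, 1.0, 0.001]
contact_force: [-0.5, 1.9, 8.2]
gripper_width: 0.249
[0.63879794 0.21132702 0.09195724]
```

View pics/zs_s.png

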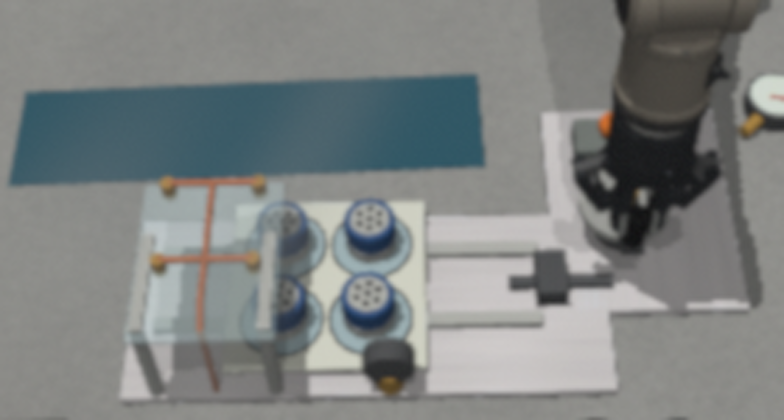

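View pics/zs_w.png

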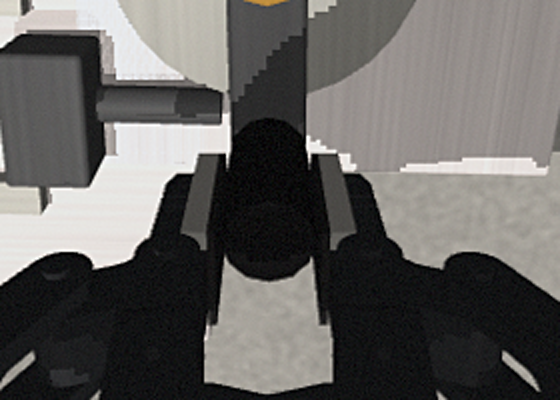

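```bash
python3 -m jog '0.0009 -0.0086 0 0 0 0 0.015; 0.0030 -0.0169 0 0 0 0 0.015; 0.0065 -0.0248 0 0 0 0 0.015; 0.0112 -0.0321 0 0 0 0 0.015; 0.0169 -0.0385 0 0 0 0 0.015'; python3 -m jog '0.0067 -0.0055 0 0 0 0 0.015; 0.0142 -0.0099 0 0 0 0 0.015; 0.0222 -0.0130 0 0 0 0 0.015; 0.0306 -0.0148 0 0 0 0 0.015; 0.0392 -0.0153 0 0 0 0 0.015'; python3 -m jog '0.0086 0.0009 0 0 0 0 0.015; 0.0169 0.0030 0 0 0 0 0.015; 0.0248 0.0065 0 0 0 0 0.015; 0.0321 0.0112 0 0 0 0 0.015; 0.0385 0.0169 0 0 0 0 0.015'; python3 -m jog '0.0055 0.0067 0 0 0 0 0.015; 0.0099 0.0142 0 0 0 0 0.015; 0.0130 0.0222 0 0 0 0 0.015; 0.0148 0.0306 0 0 0 0 0.015; 0.0153 0.0392 0 0 0 0 0.015'; python3 -m jog '-0.0009 0.0086 0 0 0 0 0.015; -0.0030 0.0169 0 0 0 0 0.015; -0.0065 0.0248 0 0 0 0 0.015; -0.0112 0.0321 0 0 0 0 0.015; -0.0169 0.0385 0 0 0 0 0.015'; python3 -m jog '-0.0067 0.0055 0 0 0 0 0.015; -0.0142 0.0099 0 0 0 0 0.015; -0.0222 0.0130 0 0 0 0 0.015; -0.0306 0.0148 0 0 0 0 0.015; -0.0392 0.0153 0 0 0 0 0.015'; python3 -m jog '-0.0086 -0.0009 0 0 0 0 0.015; -0.0169 -0.0030 0 0 0 0 0.015; -0.0248 -0.0065 0 0 0 0 0.015; -0.0321 -0.0112 0 0 0 0 0.015; -0.0385 -0.0169 0 0 0 0 0.015'; python3 -m jog '-0.0055 -0.0067 0 0 0 0 0.015; -0.0099 -0.0142 0 0 0 0 0.015; -0.0130 -0.0222 0 0 0 0 0.015; -0.0148 -0.0306 0 0 0 0 0.015; -0.0153 -0.0392 0 0 0 0 0.015'; python3 -m jog '0 -0.001 0 0 0 0 0.015; 0 -0.002 0 0 0 0 0.015;0 -0.003 0 0 0 0 0.015;0 -0.005 0 0 0 0 0.015;0 -0.005 0 0 0 0 0.015'; python3 - <<'E'
from h import *
c=cam("scene"); crop(c,130,160,410,310,2.8,"zt_s.png")
E
```

```text
t: 76.75
eef_pos: [0.6224, 0.1742, 0.092]
tool_rot: [0.002, 0.001, 1.0, 0.0]
contact_force: [1.8, 0.6, 6.8]
gripper_width: 0.246
t: 77.25
eef_pos: [0.5828, 0.1584, 0.0919]
tool_rot: [0.001, 0.001, 1.0, -0.0]
contact_force: [1.7, -1.0, 7.9]
gripper_width: 0.241
t: 77.75
eef_pos: [0.5438, 0.1756, 0.0919]
tool_rot: [0.001, 0.001, 1.0, 0.0]
contact_force: [1.3, -0.9, 10.4]
gripper_width: 0.243
t: 78.25
eef_pos: [0.5288, 0.2155, 0.0919]
tool_rot: [0.001, 0.001, 1.0, 0.0]
contact_force: [1.1, -1.5, 9.4]
gripper_width: 0.243
t: 78.75
eef_pos: [0.5461, 0.2536, 0.0919]
tool_rot: [0.001, 0.001, 1.0, -0.0]
contact_force: [1.0, -2.5, 9.6]
gripper_width: 0.246
t: 79.25
eef_pos: [0.5849, 0.2686, 0.0919]
tool_rot: [0.0, 0.001, 1.0, -0.0]
contact_force: [-2.2, -2.7, 10.1]
gripper_width: 0.243
t: 79.75
eef_pos: [0.623, 0.2522, 0.0919]
tool_rot: [-0.0, 0.0, 1.0, 0.0]
contact_force: [-2.6, -0.7, 10.8]
gripper_width: 0.246
t: 80.25
eef_pos: [0.6388, 0.2138, 0.092]
tool_rot: [0.001, 0.0, 1.0, 0.001]
contact_force: [-0.6, 1.7, 8.3]
gripper_width: 0.245
t: 80.75
eef_pos: [0.6388, 0.2116, 0.092]
tool_rot: [0.001, -0.001, 1.0, 0.002]
contact_force: [0.5, 6.5, 6.7]
gripper_width: 0.242
```

View pics/zt_s.png

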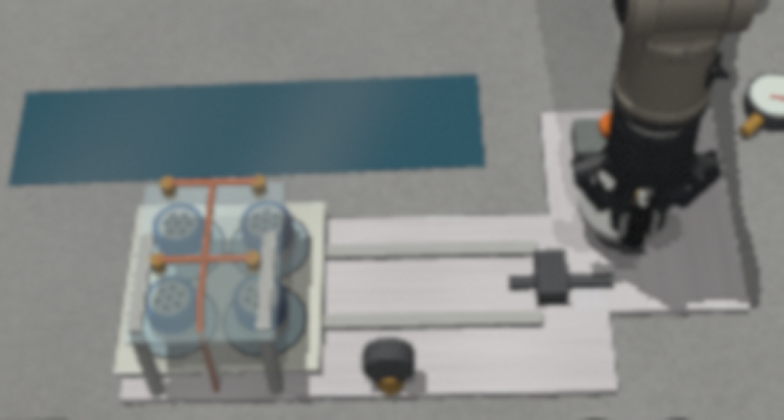

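On the stop (y 0.2116 with 6.5 N), all four heads inside. Now release and go to the tab.

```bash
python3 -m jog '0 0.005 0 0 0 0 0.05; 0 0.005 0 0 0 0 0.05; 0 0.005 -0.03 0 0 0 0.05; 0 0.005 -0.07 0 0 0 0.05; 0.02 0.005 -0.11 0 0 0 0.05'; python3 -m jog '0.045 0.015 0 0 0 0 0.04;0.09 0.03 0 0 0 0 0.04;0.12 0.05 0.02 0 0 0 0.04;0.135 0.062 0.05 0 0 0 0.04;0.135 0.062 0.08 0 0 0 0.04';  python3 -m jog '0 0 0.01 0 0 0 0.04;0 0 0.01 0 0 0 0.04;0 0 0.01 0 0 0 0.04; 0 0 0.01 0 0 0 0.04'; python3 - <<'E'
from h import *
c=cam("wrist"); crop(c,140,180,420,380,2.8,"zu_w.png"); print(status.get_obs()["eef_pos"])
c=cam("scene"); crop(c,130,160,410,310,2.8,"zu_s.png")
E
```

```text
t: 81.3
eef_pos: [0.6186, 0.2122, 0.201]
tool_rot: [-0.0, 0.001, 1.0, -0.001]
contact_force: [-0.6, 0.5, 1.4]
gripper_width: 0.586
t: 81.8
eef_pos: [0.4797, 0.278, 0.1196]
tool_rot: [-0.001, -0.002, 1.0, 0.0]
contact_force: [0.3, 0.1, 1.0]
gripper_width: 0.466
t: 82.2
eef_pos: [0.4845, 0.2756, 0.1122]
tool_rot: [0.001, 0.001, 1.0, 0.001]
contact_force: [-0.1, 0.2, 0.6]
gripper_width: 0.471
[0.48437665 0.2757305  0.11208229]
```

View pics/zu_w.png

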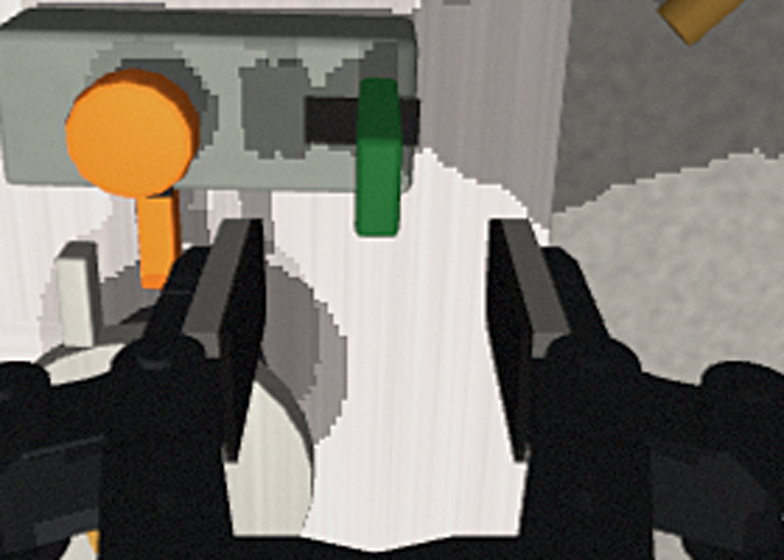

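View pics/zu_s.png

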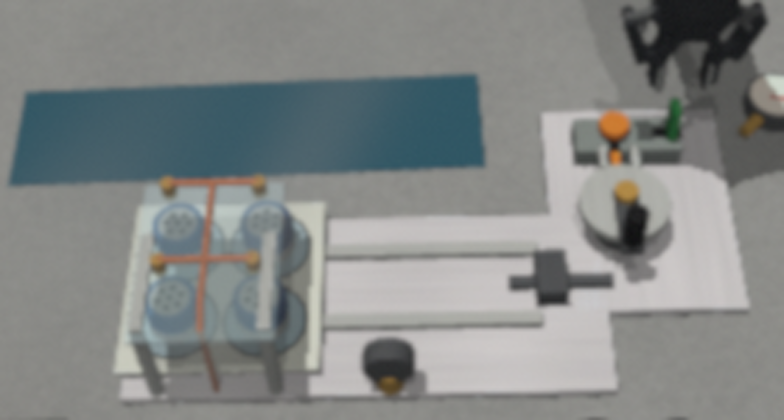

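```bash
python3 -m jog '0 0 0.015 0 0 0 0.04;0 0 0.03 0 0 0 0.04;0 0 0.045 0 0 0 0.04;0 0 0.053 0 0 0 0.04;0 0 0.053 0 0 0 0.04'; python3 -m jog '0 0 0 0 0 0 0.003;0 0 0 0 0 0 0.003;0 0 0 0 0 0 0.003;0 0 0 0 0 0 0.003' 30; python3 -m jog '0 0.003 0 0 0 0 0.003;0 0.006 0 0 0 0 0.003;0 0.009 0 0 0 0 0.003;0 0.012 0 0 0 0 0.003;0 0.014 0 0 0 0 0.003'; python3 -m jog '0 0 0 0 0 0 0.003;0 0 0 0 0 0 0.003;0 0 0 0 0 0 0.003';  python3 -m jog '0 -0.004 0 0 0 0 0.003;0 -0.009 0 0 0 0 0.003;0 -0.013 0 0 0 0 0.003;0 -0.013 0 0 0 0 0.035;0 -0.013 0 0 0 0 0.035'; python3 -m jog '0 0 0 0 0 0 0.035; 0 0 -0.03 0 0 0 0.035;0 0 -0.07 0 0 0 0.035;0.02 0 -0.11 0 0 0 0.035;0.04 0.03 -0.15 0 0 0 0.035'; python3 -m jog '0 0.03 0 0 0 0 0.035; 0 0.06 0 0 0 0 0.035;0 0.06 0 0 0 0 0.035;0 0.06 0 0 0 0 0.035'; python3 - <<'E'
from h import *
print(status.get_obs()["eef_pos"])
c=cam("wrist"); cv2.imwrite("pics/zv_w.png",c["image"][:,:,::-1])
c=cam("scene"); crop(c,50,150,490,310,1.8,"zv_s.png"); crop(c,150,220,260,310,7,"zv_s2.png")
c=cam("top"); crop(c,300,140,370,210,8,"zv_t.png")
E
```

```text
t: 82.8
eef_pos: [0.4821, 0.275, 0.056]
tool_rot: [-0.001, 0.0, 1.0, -0.001]
contact_force: [0.2, 0.3, -0.3]
gripper_width: 0.47
t: 83.2
eef_pos: [0.4836, 0.2761, 0.0584]
tool_rot: [0.0, 0.001, 1.0, 0.0]
contact_force: [-0.0, 0.6, -0.2]
gripper_width: 0.112
t: 83.7
eef_pos: [0.4839, 0.2894, 0.0582]
tool_rot: [0.001, 0.001, 1.0, -0.0]
contact_force: [0.9, -3.4, 3.1]
gripper_width: 0.112
t: 84.0
eef_pos: [0.4838, 0.2895, 0.0582]
tool_rot: [0.001, 0.001, 1.0, 0.0]
contact_force: [1.8, -4.4, 4.1]
gripper_width: 0.112
t: 84.5
eef_pos: [0.482, 0.2775, 0.0574]
tool_rot: [-0.001, -0.001, 1.0, 0.0]
contact_force: [-0.3, -0.5, -0.4]
gripper_width: 0.406
t: 85.0
eef_pos: [0.4446, 0.3012, 0.2062]
tool_rot: [-0.0, 0.003, 1.0, -0.001]
contact_force: [0.3, 1.4, -1.2]
gripper_width: 0.407
t: 85.4
eef_pos: [0.4438, 0.3653, 0.2045]
tool_rot: [-0.0, -0.001, 1.0, -0.0]
contact_force: [0.1, -0.1, 0.1]
gripper_width: 0.408
[0.44383804 0.36533352 0.20448541]
```

View pics/zv_w.png

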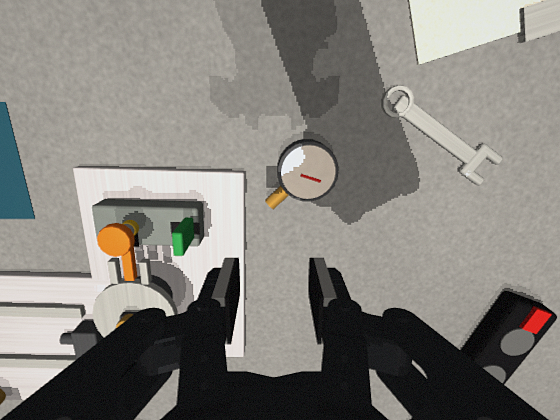

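View pics/zv_s.png

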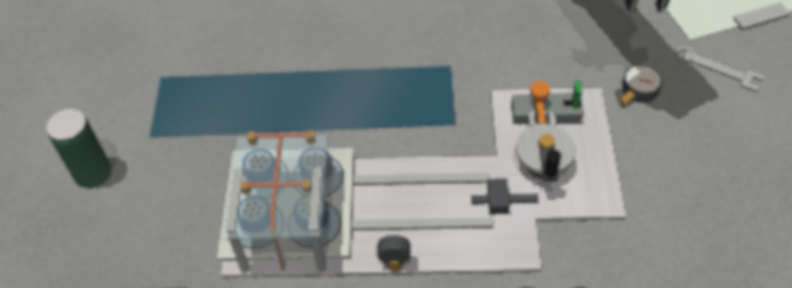

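View pics/zv_s2.png

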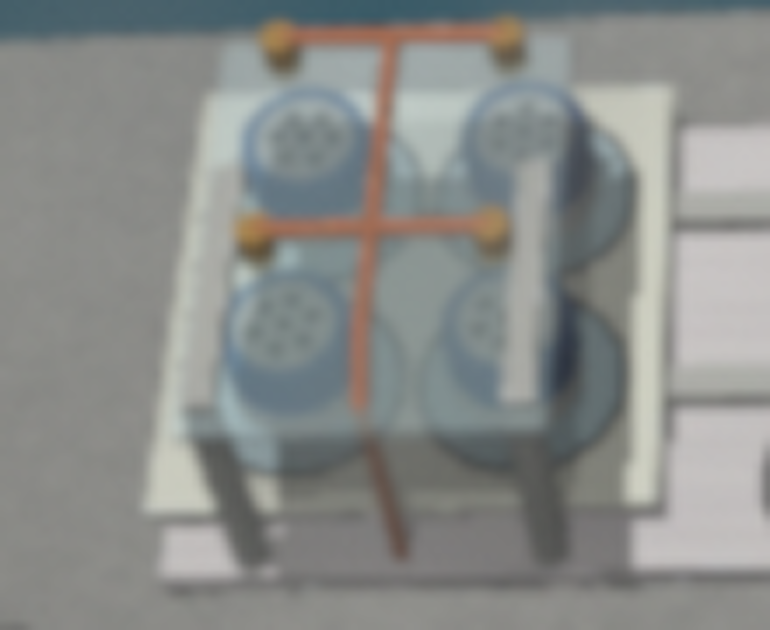

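View pics/zv_t.png

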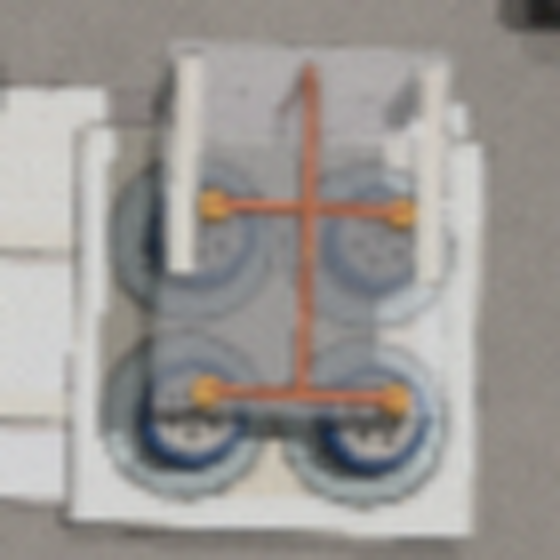

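All four heads stand in their circles under the hood, the plunger is up with its tongue in the notch, the tab is back, and the gauge, flask and spanner are where they were.

```bash
python3 - <<'E'
from station import workorder, status
print(workorder.hand_in(), status.get_obs()["t"])
E
```

```text
the job is handed in; nothing more can be done
the job is handed in; nothing more can be done
```

The job is done and handed in at about 86 s on the robot's clock. All four heads stand upright in their own circles under the hood, and the crank is locked again.

- **Sequence:** I pressed the plunger until it latched, cranked the tray out, placed the four heads, cranked the tray back in and pulled the tab, so the plunger snapped up.
- **Redo:** As I finished, one of the heads at the far side of the tray was knocked out of its circle, onto the tray's edge. I repeated the whole cycle in order and put that head back.
- **Last checks:** The final pictures show the crank at its inner stop, the plunger up with its tongue in the notch and the tab back at rest. The gauge, flask and spanner are where they were, and the gripper is clear of everything.
- **Contact:** While reaching for the knocked head, the gripper touched something sideways at about 13 N, probably the edge of the hood. That is below the 40 N limit, and nothing moved that I could see.
- **Disagreement:** The cameras differed by up to 5–10 mm in x on some points. The heads still sit visibly inside their lines.

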